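Mark a batch of hose fittings under the guard

ROBOT

A 7-joint arm with a two-finger parallel gripper is mounted at the origin on the work surface. World frame = base frame: x ahead of the robot, y to its left, z up, the work surface at z = 0. Lengths are in m, angles in rad, forces in N, time in s.
With the tool pointing down it reaches from about 0.425 to 0.875 m from the base axis. Payload 4.7 kg.
Tool frame: the origin (TCP) lies midway between the tips of the shut fingers; the grasp point (between the pads) lies 19 mm behind it; y points along the fingers, z is the direction in which the jaws open and shut, and the axes are right-handed (so a half turn about y gives the same grasp; the last joint's range is limited). The gripper opens to 87 mm and grips with 3 to 60 N. Pads are 19 mm wide; open, the fingers measure 117 mm over their backs; the gripper's body (75 mm by 190 mm) begins 51 mm behind the grasp point.
Start: joints at [1.257, 0.321, -0.07, 1.45, 0.023, 1.371, -0.057], TCP at [0.209, -0.615, 0.223] pointing down, gripper open.
Joint ranges: [-2.86, 2.86], [-0.3, 2.09], [-1.38, 1.24], [0.06, 2.45], [-1.56, 4.7], [0.09, 2.05], [-2.69, 2.69]. Speed limits (rad/s): [2.57, 2.57, 3.14, 3.14, 3.14, 3.14, 3.14].

INTERFACE

Orientations are given as a rotation vector (axis times angle).
In Python, from bench import ctrl gives the robot as it stands.
- The arm moves only by the tool play_rows, never from a script. Its arguments are lists of equal length, an entry for each row: "translation": the shift along the tool's x, y, z in mm, a list of three; "turn": the turn, a rotation vector about the tool's x, y, z in rad, a list of three; "fingers": the opening, from -1 (shut) to 1 (fully open), so that 0 is half open. In form: {"translation": [[dx, dy, dz], ...], "turn": [[wx, wy, wz], ...], "fingers": [fingers, ...]}. A call has exactly 10 rows; each row shifts and turns the commanded pose from where the row before left it, along the tool's axes as they then stand; what a row does not reach is not made up. A row lasts 1/12 s, in which the tool goes at most 41.7 mm and 7.16 degrees, less where a joint would pass 70% of its speed; a pose out of reach is approached as far as the arm can. A call with a gripper value outside its range is refused whole. The fingers move at their own pace and stop on an object; "grip_force" is the grip in N (left out, the last holds). Time passes only in rows, so rows that do not move let the fingers close, or fill a call up. It gives the time, the measured TCP pose, the force and the opening at its end, in the units of the state.
- ctrl.get_state(): the state, without advancing time (a new reading comes with each control period).
- ctrl.get_image(name): name is "scene" or "side" or "wrist"; returns the picture (384x512x3 uint8, blue, green, red); there is no depth.
- ctrl.camera_info(name): a dict with "camera_matrix" (3x3 intrinsics, pixels), "k1" (the pictures are not rectified: a ray, as slopes to the right and down, at radius r is drawn at 1 + k1 r^2 times it, then the intrinsics apply), "R" (3x3) and "t" (3): a world point X has camera coordinates R X + t. Camera axes: x right, y down, z forward; pixel columns grow to the right and rows downward; lengths in m; the calibration is good to about 2 mm. A picture is of the moment at which its call begins: read the wrist's pose just before it. camera_info takes no time and is no camera call; for the wrist camera it gives the pose at the moment of the call.
- ctrl.close_job(): hands the job in, once; it reports no verdict.
The state is a dict: "time": time; "joint_positions": joint angles; "qd": joint speeds; "joint_torque": joint torques, N m; "position": TCP position; "tool_rot": TCP orientation; "ft_force": force on the tool from outside, world axes, zero at the start; "torque": the same for the moment, N m; "grip_width": opening from 0.0 (shut) to 1.0 (fully open).
Only numpy, scipy, OpenCV 4.12 (cv2) and the standard library are available. Lean on these libraries where they do the work, as an engineer would, in place of code of your own. Each camera call takes 0.05 s, during which the arm holds its last target.

TASK

Run a batch of hose fittings through the marking station: lift the empty carrier off its blue stand and set it on the station's open loading deck, front edge towards the blue guard, then stand every fitting upright in a carrier nest of its own shape, ferrules in round nests and port blocks in square ones, each right down on the nest floor. Slide the loaded carrier along the bed between the guide rails, under the guard and fully home against the rear stop, and with it home press the green start button right down. Then draw the carrier back out, every fitting still in its nest, until its nest board is wholly clear of the guard, and stand all the marked fittings upright on the green mat, leaving the empty carrier flat on the deck; do not strike the guard, and leave the spray can, spanner and cup alone.

Things in the scene. Friction and masses are not known exactly. Their poses are not given: they have to be found in the camera images.
- marker: marking station, fixed: aluminium bed 500 x 210 mm, 20 thick. Origin on the table under the bed's centre line; +x is the slide-in direction, z up. Bed from x = -300 (open loading deck) to +200 mm, top at z = 20. Steel guide rails 168 mm apart, 16 high, from x = -20 to 185, lead-ins flaring to about 200 apart at x = -70. Behind the guard a column 300 high
- guard: fixed blue guard hood with clear roof window, must not be struck; origin and axes as the marking station's. Covers x = 35 to 200 mm; cheeks 196 apart inside; lower edge of its front 100 above the table (80 above the bed), roof top at 150. The marking head rises 200 mm above the roof from x = 135 on
- mouth (a point): point on the bed's top face, on its centre line, under the guard's front edge (x = 35 mm of the station); axes as the station's
- stop (a point): middle of the black rubber rear stop's face at bed height (x = 174 mm of the station). With its front edge against it the carrier has its origin at x = 98
- start_top (a point): centre of the top face of the green start button, 32 mm across, pressed straight down; it sits on a blue pod 70 x 70 mm, 90 high, at x = 45, y = 152 mm of the station
- start (a joint): travel of the spring start button, 0 = up, 0.006 m = fully down (about 4 N); it springs back
- carrier: loose carrier, 0.6 kg: white nest board 152 (x) x 160 (y) x 26 mm with four nests, behind it (-x) a tail plate 12 mm thick with a black cross handle. Origin on its underside amid the nests; z up; front edge at x = +76, rear edge at -165 mm. Goes in front edge first. Starts level on the blue stand. Empty it balances about 63 mm ahead of the handle: grip firmly (about 90 N)
- green_mat: green mat for finished parts, flat on the table, fixed, 240 (x) x 110 (y) mm, 1 mm thick and soft: parts on it stand at table height; origin on the table under its centre
- stand: blue stand, fixed, 200 x 130 mm, two bearers 60 mm high across it; origin on the table under its centre
- carrier_handle (a point): centre of the carrier's handle: a flat-sided bar 14 mm thick (along carrier x), 134 mm long (along carrier y) and 22 mm high on two end posts, 150 mm behind the carrier's origin and 90 mm above its underside; 67 mm free between the bar and the tail plate below it. Taken from above, fingers closing along carrier x
- nest_round_1 (a point): centre of the floor of a round nest in the carrier, 52 mm across, 20 mm deep (floor 6 mm above the carrier's underside), for a ferrule
- nest_square_1 (a point): centre of the floor of a square nest in the carrier, 52 x 52 mm, sides along the carrier's x and y, 20 mm deep (floor 6 mm above the carrier's underside), for a port block; axes as the carrier's
- ferrule_1: steel hose ferrule, plain round, 46 mm across, 60 mm high, 0.16 kg, standing upright; origin at the centre of its underside, z along its axis. May be absent
- block_1: brass port block, 46 x 46 mm square, 60 mm high, 0.18 kg, black port holes, standing upright; origin at the centre of its underside, x and y square to its sides. Any quarter turn fits a square nest. May be absent
- nest_round_2 (a point): centre of the floor of a round nest in the carrier, 52 mm across, 20 mm deep (floor 6 mm above the carrier's underside), for a ferrule
- nest_square_2 (a point): centre of the floor of a square nest in the carrier, 52 x 52 mm, sides along the carrier's x and y, 20 mm deep (floor 6 mm above the carrier's underside), for a port block; axes as the carrier's
- ferrule_2: steel hose ferrule, plain round, 46 mm across, 60 mm high, 0.16 kg, standing upright; origin at the centre of its underside, z along its axis. May be absent
- block_2: brass port block, 46 x 46 mm square, 60 mm high, 0.18 kg, black port holes, standing upright; origin at the centre of its underside, x and y square to its sides. Any quarter turn fits a square nest. May be absent
- spray: bystander: spray can 52 mm across, 120 high, origin under its centre
- spanner: bystander: spanner 180 mm long lying on the table, origin under its middle
- pot: bystander: blue cup 72 mm across, 80 high, origin under its centre
Things that resemble listed ones, but are neither listed nor needed, are in the scene too. What is shaped like the block_2 but orange or pink is not meant.

How it is judged:
On the way, in this order (a step that is already met when the one before it is completed fails the run):
1. the carrier is set flat on the open loading deck, front edge towards the guard, clear of the guard (z of carrier in the frame of marker between 0.012 and 0.027 m and y of carrier in the frame of marker between -0.04 and 0.04 m and angle between carrier's own z axis and vertical below 0.06 rad and x of carrier in the frame of marker between -0.2 and -0.045 m and x of carrier_handle in the frame of marker below -0.19 m), for 0.2 s.
2. with the carrier on the deck, every fitting present stands on the floor of a nest of its own shape (all of step 1 and (horizontal distance between ferrule_1 and nest_round_1 below 0.008 m or horizontal distance between ferrule_1 and nest_round_2 below 0.008 m) and z of each of ferrule_1, ferrule_2, block_1, block_2 in the frame of carrier below 0.012 m and angle between each of ferrule_1, ferrule_2, block_1, block_2's own z axis and vertical below 0.12 rad and (horizontal distance between ferrule_2 and nest_round_1 below 0.008 m or horizontal distance between ferrule_2 and nest_round_2 below 0.008 m) and (horizontal distance between block_1 and nest_square_1 below 0.008 m or horizontal distance between block_1 and nest_square_2 below 0.008 m) and (horizontal distance between block_2 and nest_square_1 below 0.008 m or horizontal distance between block_2 and nest_square_2 below 0.008 m)), for 0.2 s.
3. the loaded carrier is home against the rear stop under the guard (z of carrier in the frame of marker between 0.012 and 0.027 m and y of carrier in the frame of marker between -0.04 and 0.04 m and angle between carrier's own z axis and vertical below 0.06 rad and x of carrier in the frame of marker above 0.09 m and (horizontal distance between ferrule_1 and nest_round_1 below 0.008 m or horizontal distance between ferrule_1 and nest_round_2 below 0.008 m) and z of each of ferrule_1, ferrule_2, block_1, block_2 in the frame of carrier below 0.012 m and angle between each of ferrule_1, ferrule_2, block_1, block_2's own z axis and vertical below 0.12 rad and (horizontal distance between ferrule_2 and nest_round_1 below 0.008 m or horizontal distance between ferrule_2 and nest_round_2 below 0.008 m) and (horizontal distance between block_1 and nest_square_1 below 0.008 m or horizontal distance between block_1 and nest_square_2 below 0.008 m) and (horizontal distance between block_2 and nest_square_1 below 0.008 m or horizontal distance between block_2 and nest_square_2 below 0.008 m)), for 0.2 s.
4. the start button is pressed down with the loaded carrier home (all of step 3 and value of joint start above 0.0045 m), for 0.05 s.
5. the loaded carrier is drawn back out, clear of the guard, every fitting still in its nest (all of step 2), for 0.2 s.
At the end, for the whole second after the job is handed in: Every fitting present stands upright (0.12 rad) on the green mat; the carrier lies empty and flat on the loading deck within 40 mm of the bed's centre line, its origin 45 to 200 mm before the station's origin, handle away from the guard; all at rest, button up (all of step 1 and x of ferrule_1 in the frame of green_mat between -0.11 and 0.11 m and y of ferrule_1 in the frame of green_mat between -0.045 and 0.045 m and z of each of ferrule_1, ferrule_2, block_1, block_2 in the frame of green_mat below 0.006 m and x of ferrule_2 in the frame of green_mat between -0.11 and 0.11 m and y of ferrule_2 in the frame of green_mat between -0.045 and 0.045 m and x of block_1 in the frame of green_mat between -0.11 and 0.11 m and y of block_1 in the frame of green_mat between -0.045 and 0.045 m and x of block_2 in the frame of green_mat between -0.11 and 0.11 m and y of block_2 in the frame of green_mat between -0.045 and 0.045 m and angle between each of ferrule_1, ferrule_2, block_1, block_2's own z axis and vertical below 0.12 rad and linear speed of each of carrier, ferrule_1, ferrule_2, block_1, block_2 below 0.02 m/s and value of joint start below 0.002 m); the robot touches nothing.
It fails at once if the guard is struck (more than 15 N) (contact force between guard and anything else above 15 N).
It fails at once if the spray can is disturbed (moved over 30 mm) (distance of spray from where it was at the start of the episode above 0.03 m).
It fails at once if the spanner is disturbed (moved over 30 mm) (distance of spanner from where it was at the start of the episode above 0.03 m).
It fails at once if the cup is disturbed (moved over 30 mm) (distance of pot from where it was at the start of the episode above 0.03 m).
Of ferrule_1, ferrule_2, block_1, block_2 only 2 to 3 are there at a start; the rules pass over those that are not, and their reading is None.
At some moment in a run one of ferrule_1, ferrule_2, block_1, block_2 may be knocked a few centimetres aside while the robot is not near it.
It also fails if it takes over 210 s, if anything falls off the work surface, if the arm or the gripper's body presses on something with over 40 N, if the wrist force passes 120 N, or if a joint passes its speed limit or range.

## Working session

There is one attempt and no reset: what is moved stays moved. The work goes in short steps, Python scripts to look and compute and a tool call to move; the robot and the scene stay as the last step left them, time stands still between calls to the robot, and variables do not carry over. Pictures are saved under pics/ and viewed, and the job is handed in when it is done.

Besides the shell and the picture viewer there is one more tool, called by a JSON object that holds its "name" and its "arguments". play_rows: Moves the arm, as the interface text tells. Its arguments: {"type":"object","properties":{"translation":{"type":"array"},"turn":{"type":"array"},"fingers":{"type":"array"},"grip_force":{"type":"number"}},"required":["translation","turn","fingers"]}

```bash
ls; mkdir -p pics; python3 - <<'E'
from bench import ctrl
import cv2,numpy as np
np.set_printoptions(precision=4,suppress=True)
for n in ["scene","side","wrist"]:
    cv2.imwrite(f"pics/a_{n}.png",ctrl.get_image(n)); c=ctrl.camera_info(n); print(n,c)
print(ctrl.get_state())
E
```

```text
pics
scene {'camera_matrix': array([[411.9894,   0.    , 260.6177],
       [  0.    , 411.9894, 189.1583],
       [  0.    ,   0.    ,   1.    ]]), 'k1': 0.0418330357481683, 'R': array([[ 0.8703,  0.4924, -0.0018],
       [ 0.3228, -0.5733, -0.7531],
       [-0.3719,  0.6549, -0.6579]]), 't': array([-0.3732, -0.0459,  1.5341])}
side {'camera_matrix': array([[455.8772,   0.    , 254.3083],
       [  0.    , 455.8772, 188.4996],
       [  0.    ,   0.    ,   1.    ]]), 'k1': 0.041384496494271866, 'R': array([[-0.961 , -0.2765, -0.0069],
       [-0.1439,  0.521 , -0.8413],
       [ 0.2363, -0.8075, -0.5405]]), 't': array([0.4132, 0.1905, 1.4846])}
wrist {'camera_matrix': array([[297.4749,   0.    , 252.4284],
       [  0.    , 297.4749, 191.276 ],
       [  0.    ,   0.    ,   1.    ]]), 'k1': -0.00671579207591368, 'R': array([[ 0.3212, -0.947 , -0.0003],
       [-0.9093, -0.3085,  0.2793],
       [-0.2646, -0.0895, -0.9602]]), 't': array([-0.6495, -0.0334,  0.3896])}
{'time': 0.15, 'joint_positions': array([ 1.2571,  0.3216, -0.0701,  1.4514,  0.0226,  1.3708, -0.0569]), 'qd': array([-0.0011, -0.0032, -0.0016, -0.0026,  0.001 , -0.0016, -0.0005]), 'joint_torque': array([ -0.    , -49.1794,  -0.4046, -31.2881,  -0.0639,   0.0403,
         0.0001]), 'position': array([ 0.2091, -0.615 ,  0.2217]), 'tool_rot': array([-0.3384,  2.0455, -2.0427]), 'ft_force': array([ 0.7886,  0.0112, -0.6921]), 'torque': array([ 0.0013,  0.0047, -0.038 ]), 'grip_width': 0.9944108127207812}
```

View pics/a_scene.png

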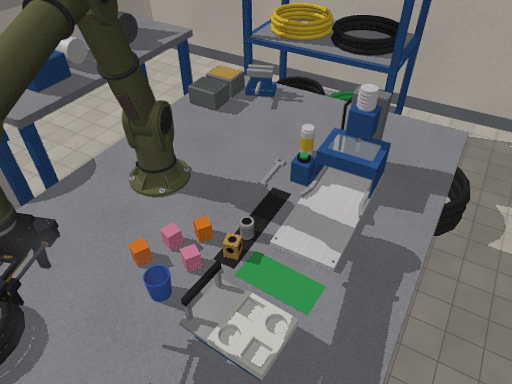

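View pics/a_side.png

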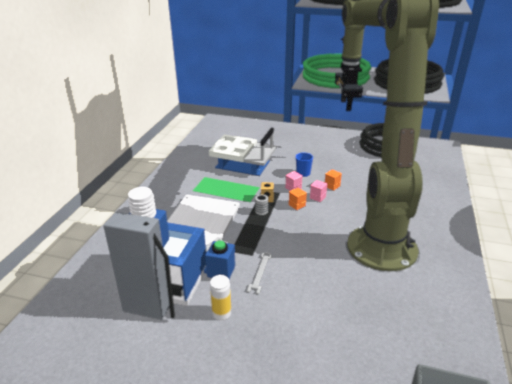

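View pics/a_wrist.png

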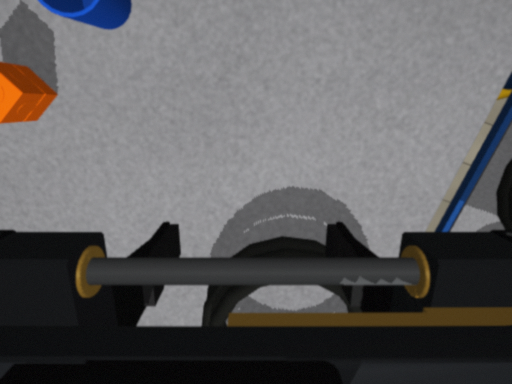

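```bash
cat > h.py <<'E'
from bench import ctrl
import cv2,numpy as np
from scipy.spatial.transform import Rotation as Rn
np.set_printoptions(precision=4,suppress=True)
def ray(c,uv):
    K=c["camera_matrix"];d=np.array([c["k1"],0,0,0,0.])
    s=cv2.undistortPoints(np.array([[uv]],float),K,d)[0,0]
    R=c["R"];o=-R.T@c["t"];v=R.T@np.array([s[0],s[1],1.]);return o,v/np.linalg.norm(v)
def plane(c,uv,z):
    o,v=ray(c,uv);return o+v*(z-o[2])/v[2]
def proj(c,X):
    d=np.array([c["k1"],0,0,0,0.])
    return cv2.projectPoints(np.atleast_2d(np.array(X,float)),cv2.Rodrigues(c["R"])[0],c["t"],c["camera_matrix"],d)[0][:,0]
def tri(c1,u1,c2,u2):
    o1,v1=ray(c1,u1);o2,v2=ray(c2,u2)
    A=np.stack([v1,-v2],1);s=np.linalg.lstsq(A,o2-o1,rcond=None)[0]
    p=o1+v1*s[0];q=o2+v2*s[1];return (p+q)/2,np.linalg.norm(p-q)
def crop(n,img,x0,y0,x1,y1,f):
    cv2.imwrite(n,cv2.resize(img[y0:y1,x0:x1],None,fx=f,fy=f,interpolation=cv2.INTER_CUBIC))
E
python3 - <<'E'
from h import *
a=cv2.imread("pics/a_scene.png");b=cv2.imread("pics/a_side.png")
crop("pics/b1.png",a,120,190,340,380,3.5)
crop("pics/b2.png",a,240,70,440,280,2.8)
crop("pics/b3.png",b,90,110,350,320,3)
E
```

```text
(no output)
```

View pics/b1.png

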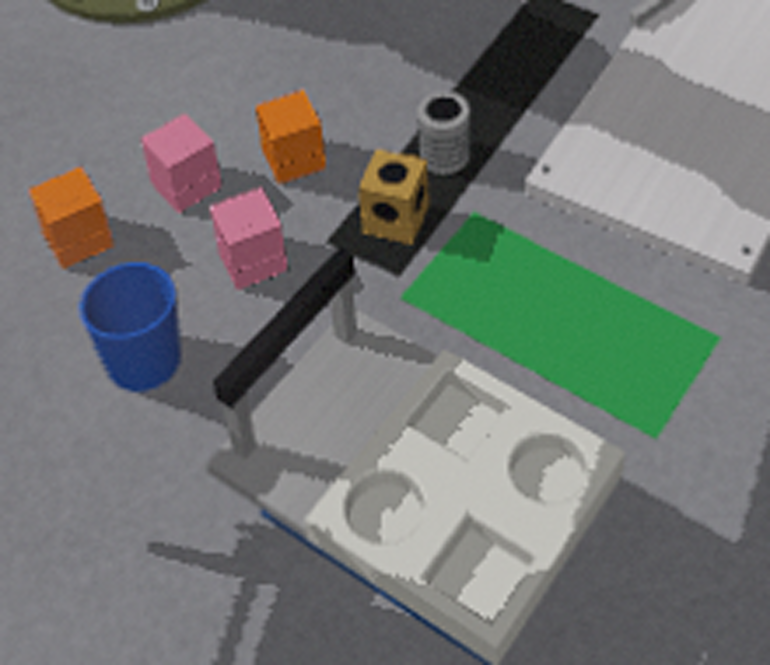

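View pics/b2.png

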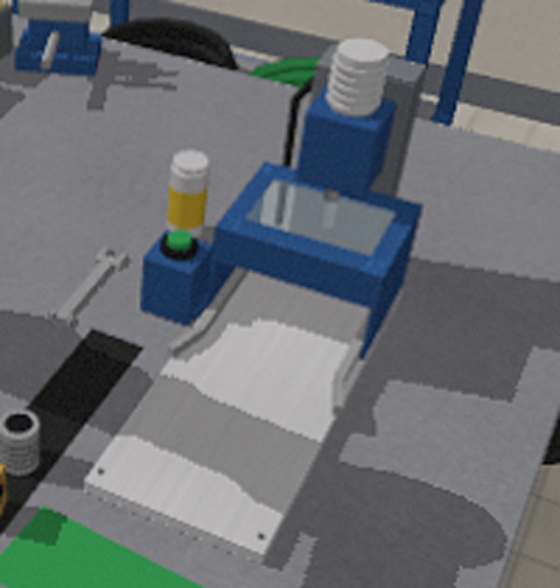

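View pics/b3.png

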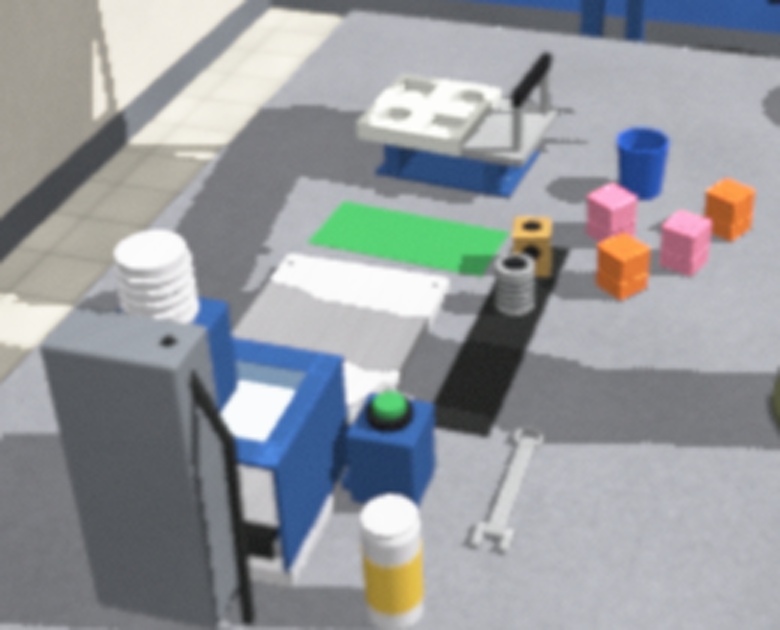

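```bash
python3 - <<'E'
from h import *
a=cv2.imread("pics/a_scene.png");b=cv2.imread("pics/a_side.png")
def g(img,x0,y0,w,h,f):
    o=cv2.resize(img[y0:y0+h,x0:x0+w],None,fx=f,fy=f,interpolation=cv2.INTER_NEAREST)
    for x in range(0,w,10):
        cv2.putText(o,str(x0+x),(x*f,10),0,.35,(0,0,255));cv2.line(o,(x*f,0),(x*f,h*f),(0,0,255),1) 
    for y in range(0,h,10):
        cv2.putText(o,str(y0+y),(0,y*f+10),0,.35,(0,0,255));cv2.line(o,(0,y*f),(w*f,y*f),(0,0,255),1)
    return o
cv2.imwrite("pics/c1.png",g(a,262,170,115,100,6))
cv2.imwrite("pics/c2.png",g(b,165,185,95,85,7))
cv2.imwrite("pics/c3.png",g(a,175,255,130,115,6))
cv2.imwrite("pics/c4.png",g(b,205,120,80,60,9))
E
```

```text
(no output)
```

View pics/c1.png

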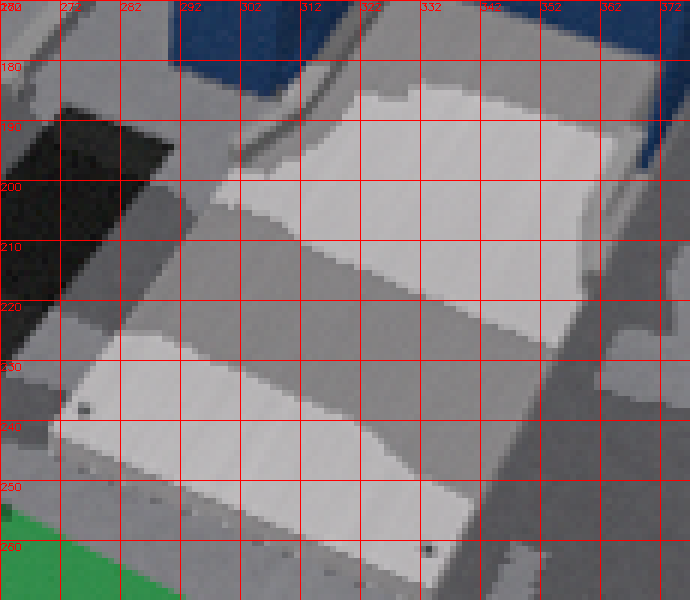

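View pics/c2.png

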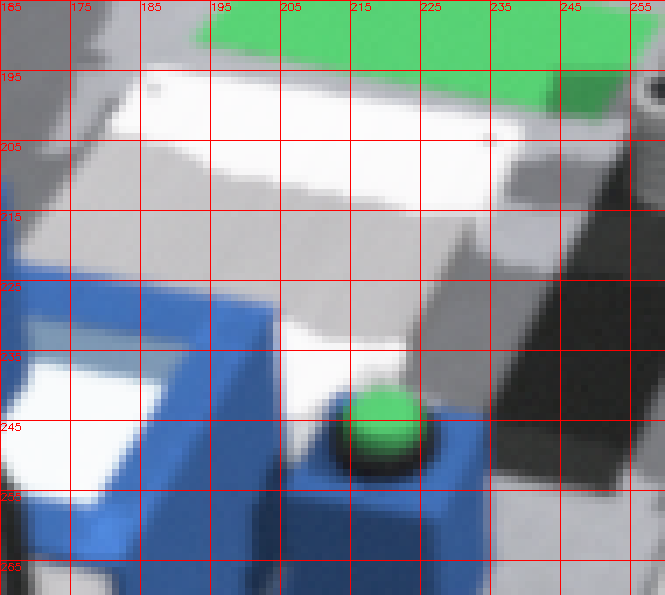

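View pics/c3.png

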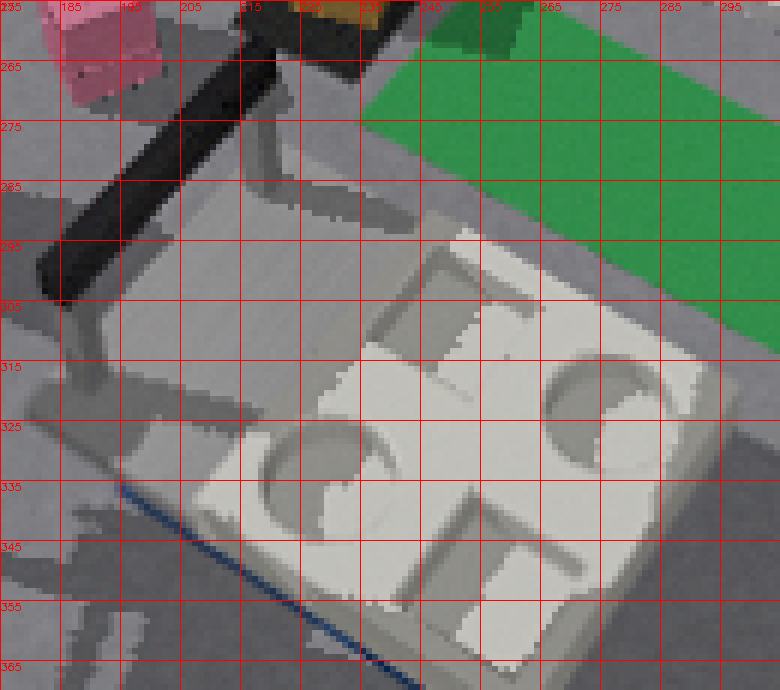

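View pics/c4.png

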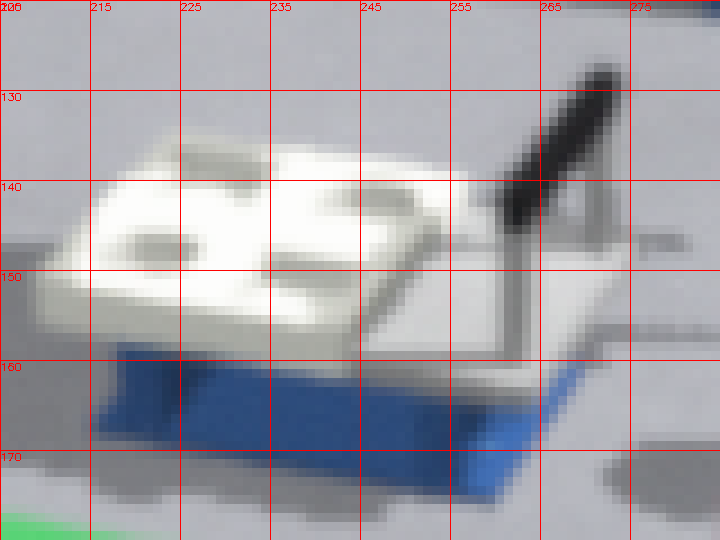

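```bash
python3 - <<'E'
from h import *
A=ctrl.camera_info("scene");B=ctrl.camera_info("side")
for n,c,pts,z in [("deck sc L,R,left edge,right edges,screws",A,[(269.8,241.3),(333.5,267.5),(281.5,223.7),(297,203.3),(340.7,252.8),(354.8,226.2),(275.3,237.8),(332.8,261.2)],.02),
 ("deck side Rcorner,Lcorner,Redge x2,Ledge, screws",B,[(185.6,194.2),(239.2,202.4),(180.2,203.1),(166.6,221.4),(224.5,231.6),(186.5,197),(234.3,204.2)],.02),
 ]:
  print(n)
  for p in pts: print(p,plane(c,p,z)[:2])
# button top: scene b2 (180,238)/2.8+(240,70); 
print("button",tri(A,(303.8,154.5),B,(219,242.5)))
# carrier handle ends / centre
for f,p in [("near end",((186-.5,300-.5),(258+5,140))),]:pass
def P(c,x,y,f,x0,y0): return (x/f+x0-.5,y/f+y0-.5)
# round nest centres on top face, scene c3
for nm,s,d in [("roundR(front)",(612,415),(160,248)),("roundL",(330,482),(385,198)),
   ("handle hi end",(262,45),(612,72)),("handle low end",(52,290),(510,215)),
   ("front-left top corner",(715,362),(85,285)),("rear-right",(195,500),(462,170))]:
   p,e=tri(A,P(0,*s,6,175,255),B,P(0,*d,9,205,120)); print(nm,p,e)
E
```

```text
deck sc L,R,left edge,right edges,screws
(269.8, 241.3) [ 0.5154 -0.0956]
(333.5, 267.5) [ 0.723  -0.0932]
(281.5, 223.7) [ 0.5123 -0.0114]
(297, 203.3) [0.514  0.0995]
(340.7, 252.8) [ 0.7211 -0.0315]
(354.8, 226.2) [0.7203 0.0935]
(275.3, 237.8) [ 0.5233 -0.0746]
(332.8, 261.2) [ 0.7126 -0.0728]
deck side Rcorner,Lcorner,Redge x2,Ledge, screws
(185.6, 194.2) [ 0.7256 -0.0917]
(239.2, 202.4) [ 0.5143 -0.0935]
(180.2, 203.1) [ 0.7211 -0.0316]
(166.6, 221.4) [0.7208 0.0838]
(224.5, 231.6) [0.5094 0.0842]
(186.5, 197) [ 0.7148 -0.075 ]
(234.3, 204.2) [ 0.528  -0.0777]
button (array([0.4647, 0.2468, 0.112 ]), np.float64(0.001669688840182256))
roundR(front) [ 0.6775 -0.3691  0.0864] 0.00648777870219128
roundL [ 0.5937 -0.4472  0.0846] 0.008900124021460771
handle hi end [ 0.4846 -0.3576  0.1967] 0.05392543104526503
handle low end [ 0.494  -0.4331  0.1075] 0.060863969094698635
front-left top corner [ 0.7008 -0.3277  0.0851] 0.009774647334126226
rear-right [ 0.5595 -0.4794  0.0895] 0.0018129281568484957
```

```bash
cat >> h.py <<'E'
def plan(tgt,yaw=None,n=10,quiet=False):
    """TCP target world; yaw = angle of tool z axis (jaw) about world z; tool y down. prints the shift in present tool axes & turn."""
    s=ctrl.get_state();R=Rn.from_rotvec(s["tool_rot"]).as_matrix()
    cy=np.arctan2(R[1,2],R[0,2])
    print("t",round(s["time"],2),"pos",s["position"],"yaw",round(cy,4),"tilt y",R[:,1],"F",s["ft_force"],"w",round(s["grip_width"],3),"q",s["joint_positions"])
    if tgt is not None:
        d=np.array(tgt,float)-s["position"]
        print("world d mm",d*1e3," tool d mm",R.T@d*1e3)
    if yaw is not None:
        Rt=np.stack([-np.cross([np.cos(yaw),np.sin(yaw),0],[0,0,-1]),[0,0,-1],[np.cos(yaw),np.sin(yaw),0]],1)
        Rt[:,0]=np.cross(Rt[:,1],Rt[:,2])
        print("turn (tool)",Rn.from_matrix(R.T@Rt).as_rotvec(), "tool d after turn",Rt.T@d*1e3 if tgt is not None else "")
E
python3 - <<'E'
from h import *
plan([.42,-.41,.32],0.0)
s=ctrl.get_state();print(Rn.from_rotvec(s["tool_rot"]).as_matrix())
w=ctrl.camera_info("wrist");print("cam pos",-w["R"].T@w["t"])
A=ctrl.camera_info("scene");B=ctrl.camera_info("side")
def P(x,y,f,x0,y0): return (x/f+x0-.5,y/f+y0-.5)
for p in [(262,45),(52,290)]: print(plane(A,P(*p,6,175,255),.155))
for p in [(612,72),(510,215)]: print(plane(B,P(*p,9,205,120),.155))
E
```

```text
t 0.15 pos [ 0.2091 -0.615   0.2217] yaw -1.2429 tilt y [-0.0005  0.0013 -1.    ] F [ 0.7886  0.0112 -0.6921] w 0.994 q [ 1.2571  0.3216 -0.0701  1.4514  0.0226  1.3708 -0.0569]
world d mm [210.8948 205.0154  98.2531]  tool d mm [-265.6704  -98.0985 -126.3233]
turn (tool) [ 0.0013 -1.2429 -0.0008] tool d after turn [-205.0154  -98.2531  210.8948]
[[-0.9467 -0.0005  0.322 ]
 [-0.322   0.0013 -0.9467]
 [ 0.0001 -1.     -0.0014]]
cam pos [ 0.2813 -0.5906  0.3833]
[ 0.4912 -0.3261  0.155 ]
[ 0.4875 -0.4632  0.155 ]
[ 0.4847 -0.4671  0.155 ]
[ 0.492  -0.3159  0.155 ]
```

{"name": "play_rows", "arguments": {"translation": [[-20,-11,-5],[-35,-11,-10],[-40,-11,-10],[-40,-11,-10],[-40,-11,-10],[-40,-11,-10],[-40,-11,-10],[-40,-11,-10],[-40,-11,-10],[-40,-10,-10]], "turn": [[0,0,0],[0,0,0],[0,0,0],[0,0,0],[0,0,0],[0,0,0],[0,0,0],[0,0,0],[0,0,0],[0,0,0]], "fingers": [1,1,1,1,1,1,1,1,1,1]}}

```text
time: 0.98
position: [0.5286, -0.4076, 0.3301]
tool_rot: [-0.338, 2.044, -2.044]
ft_force: [0.5, -0.6, 0.1]
grip_width: 1.002
```

{"name": "play_rows", "arguments": {"translation": [[-20,0,-8],[0,0,0],[0,0,0],[0,0,0],[0,0,0],[0,0,0],[0,0,0],[0,0,0],[0,0,0],[0,0,0]], "turn": [[0,-0.12,0],[0,-0.124,0],[0,-0.124,0],[0,-0.124,0],[0,-0.124,0],[0,-0.124,0],[0,-0.124,0],[0,-0.124,0],[0,-0.124,0],[0,-0.12,0]], "fingers": [1,1,1,1,1,1,1,1,1,1]}}

```text
time: 1.82
position: [0.5436, -0.3948, 0.329]
tool_rot: [-1.207, 1.214, -1.212]
ft_force: [0.2, -0.7, 0.4]
grip_width: 1.002
```

```bash
python3 - <<'E'
from h import *
plan([.489,-.395,.33],-0.03)
c=ctrl.camera_info("wrist");im=ctrl.get_image("wrist");cv2.imwrite("pics/d1.png",im)
plan(None)
np.savez("pics/d1.npz",**{k:np.array(v) for k,v in c.items()})
E
```

```text
t 1.82 pos [ 0.5436 -0.3948  0.329 ] yaw -0.0049 tilt y [-0.0008  0.0004 -1.    ] F [ 0.1911 -0.7099  0.3731] w 1.002 q [ 0.8965  0.3789 -0.4411  1.195   0.1587  1.6015  0.483 ]
world d mm [-54.5532  -0.2394   0.9812]  tool d mm [  0.5049  -0.938  -54.5521]
turn (tool) [ 0.0008  0.0251 -0.0004] tool d after turn [  1.8756  -0.9812 -54.5215]
t 1.87 pos [ 0.5435 -0.3948  0.329 ] yaw 0.0002 tilt y [-0.0008  0.0005 -1.    ] F [-0.1659 -0.1932  0.2369] w 1.001 q [ 0.8971  0.379  -0.4419  1.195   0.159   1.6015  0.488 ]
```

View pics/d1.png

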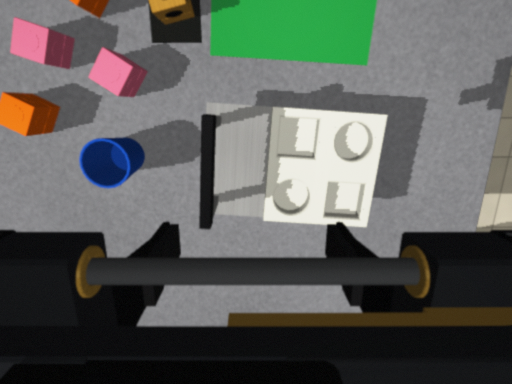

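```bash
python3 - <<'E'
from h import *
c=dict(np.load("pics/d1.npz"));im=cv2.imread("pics/d1.png")
g=im.max(2);m=np.zeros(g.shape,np.uint8);m[105:231,192:226]=(g[105:231,192:226]<40)*255
cn=max(cv2.findContours(m,0,2)[0],key=cv2.contourArea);r=cv2.minAreaRect(cn);b=cv2.boxPoints(r);print(r,b)
for z in(.150,.161): 
  q=np.array([plane(c,p,z) for p in b]);print(z,q[:,:2],q.mean(0))
# board top corners z=.086
for p in [(276,107),(387,113),(366,226),(264,220)]: print(plane(c,p,.086)[:2])
for p in [(354,140),(291,195)]: print('round',plane(c,p,.086)[:2])
# green mat corners seen, deck
crop("pics/d2.png",im,180,90,400,235,3.6)
E
```

```text
((207.15948486328125, 171.04098510742188), (13.452690124511719, 112.18801879882812), 1.4144232273101807) [[199.0506 226.9519]
 [201.8198 114.798 ]
 [215.2684 115.1301]
 [212.4992 227.2839]]
0.15 [[ 0.4766 -0.4631]
 [ 0.4872 -0.3287]
 [ 0.5021 -0.3292]
 [ 0.4932 -0.4636]] [ 0.4898 -0.3962  0.15  ]
0.161 [[ 0.4788 -0.4584]
 [ 0.489  -0.3284]
 [ 0.5035 -0.3289]
 [ 0.4949 -0.4589]] [ 0.4915 -0.3937  0.161 ]
[ 0.5742 -0.3214]
[ 0.7207 -0.3297]
[ 0.7091 -0.4901]
[ 0.5593 -0.4798]
round [ 0.6802 -0.3648]
round [ 0.5975 -0.442 ]
```

View pics/d2.png

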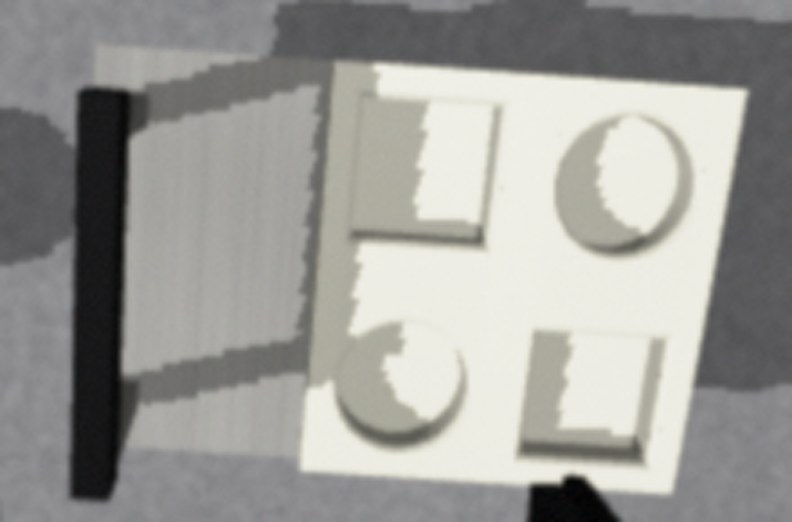

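```bash
python3 - <<'E'
from h import *
plan([.4907,-.395,.133],-0.071)
E
```

```text
t 1.87 pos [ 0.5435 -0.3948  0.329 ] yaw 0.0002 tilt y [-0.0008  0.0005 -1.    ] F [-0.1659 -0.1932  0.2369] w 1.001 q [ 0.8971  0.379  -0.4419  1.195   0.159   1.6015  0.488 ]
world d mm [ -52.8092   -0.1927 -196.0264]  tool d mm [  0.2721 196.0685 -52.6525]
turn (tool) [ 0.0008  0.0712 -0.0004] tool d after turn [  3.9385 196.0264 -52.6624]
```

{"name": "play_rows", "arguments": {"translation": [[0,0,0],[2,0,-26],[2,0,-27],[0,20,0],[0,25,0],[0,25,0],[0,15,0],[0,5,0],[0,0,0],[0,0,0]], "turn": [[0,0.071,0],[0,0,0],[0,0,0],[0,0,0],[0,0,0],[0,0,0],[0,0,0],[0,0,0],[0,0,0],[0,0,0]], "fingers": [1,1,1,1,1,1,1,1,1,1]}}

```text
time: 2.7
position: [0.4909, -0.3946, 0.2403]
tool_rot: [-1.169, 1.269, -1.271]
ft_force: [0.2, 0.6, 0.9]
grip_width: 1.0
```

```bash
python3 - <<'E'
from h import *
plan([.4907,-.395,.133],-0.071)
c=ctrl.camera_info("wrist");im=ctrl.get_image("wrist");cv2.imwrite("pics/e1.png",im)
b=ctrl.get_image("side");crop("pics/e2.png",b,190,80,350,190,4)
E
```

```text
t 2.7 pos [ 0.4909 -0.3946  0.2403] yaw -0.083 tilt y [ 0.0006 -0.0004 -1.    ] F [0.2347 0.6027 0.9079] w 1.0 q [ 0.9733  0.2982 -0.4225  1.468   0.1226  1.4008  0.4636]
world d mm [  -0.1781   -0.3782 -107.2679]  tool d mm [  0.3513 107.268   -0.217 ]
turn (tool) [-0.0007 -0.012   0.0004] tool d after turn [  0.3899 107.2679  -0.1508]
```

View pics/e1.png

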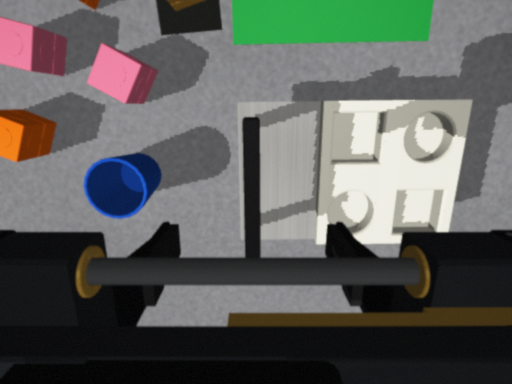

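View pics/e2.png

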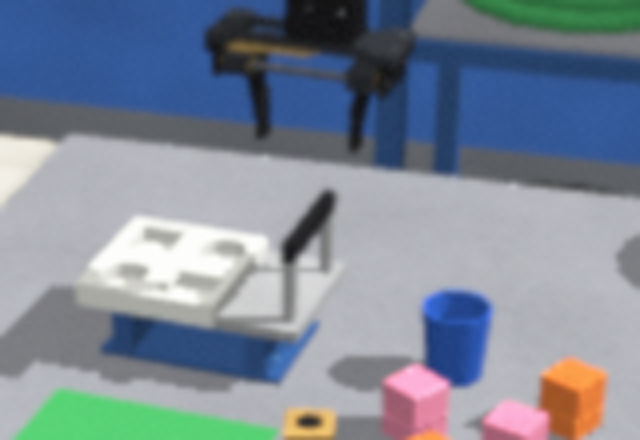

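{"name": "play_rows", "arguments": {"translation": [[0,20,0],[0,25,0],[0,25,0],[0,20,0],[0,12,0],[0,5,0],[0,0,0],[0,0,0],[0,0,0],[0,0,0]], "turn": [[0,-0.008,0],[0,0,0],[0,0,0],[0,0,0],[0,0,0],[0,0,0],[0,0,0],[0,0,0],[0,0,0],[0,0,0]], "fingers": [1,1,1,1,1,1,1,1,1,1]}}

```text
time: 3.63
position: [0.4914, -0.395, 0.1342]
tool_rot: [-1.173, 1.261, -1.266]
ft_force: [-0.4, -0.2, 0.3]
grip_width: 1.0
```

```bash
python3 - <<'E'
from h import *
plan([.4907,-.395,.133],-0.071)
c=ctrl.camera_info("wrist");im=ctrl.get_image("wrist");cv2.imwrite("pics/e3.png",im)
E
```

```text
t 3.63 pos [ 0.4914 -0.395   0.1342] yaw -0.0741 tilt y [ 0.002  -0.0018 -1.    ] F [-0.3812 -0.1919  0.3264] w 1.0 q [ 0.9691  0.3629 -0.4153  1.6038  0.1544  1.2047  0.4487]
world d mm [-0.7307  0.0327 -1.2032]  tool d mm [ 0.0195  1.2016 -0.7337]
turn (tool) [-0.0022 -0.0031  0.0016] tool d after turn [ 0.0192  1.2032 -0.7312]
```

View pics/e3.png

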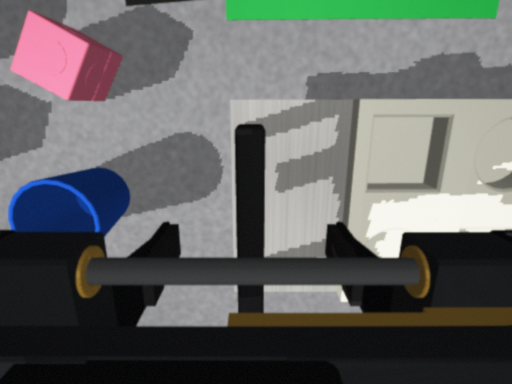

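{"name": "play_rows", "arguments": {"translation": [[0,0,0],[0,0,0],[0,0,0],[0,0,0],[0,0,0],[0,0,0],[0,0,0],[0,0,0],[0,0,0],[0,0,0]], "turn": [[0,0,0],[0,0,0],[0,0,0],[0,0,0],[0,0,0],[0,0,0],[0,0,0],[0,0,0],[0,0,0],[0,0,0]], "fingers": [-1,-1,-1,-1,-1,-1,-1,-1,-1,-1], "grip_force": 60}}

```text
time: 4.52
position: [0.4905, -0.3945, 0.1325]
tool_rot: [-1.173, 1.264, -1.264]
ft_force: [-1.1, -0.4, 1.1]
grip_width: 0.325
```

{"name": "play_rows", "arguments": {"translation": [[0,0,0],[0,-1,0],[0,-2,0],[0,-3,0],[0,-4,0],[0,-5,0],[0,-5,0],[0,-5,0],[0,0,0],[0,0,0]], "turn": [[0,0,0],[0,0,0],[0,0,0],[0,0,0],[0,0,0],[0,0,0],[0,0,0],[0,0,0],[0,0,0],[0,0,0]], "fingers": [-1,-1,-1,-1,-1,-1,-1,-1,-1,-1]}}

```text
time: 5.35
position: [0.4908, -0.3946, 0.1582]
tool_rot: [-1.173, 1.263, -1.264]
ft_force: [-0.0, 0.0, -6.0]
grip_width: 0.157
```

```bash
python3 - <<'E'
from h import *
plan(None)
b=ctrl.get_image("side");crop("pics/f2.png",b,190,80,350,190,4)
E
```

```text
t 5.35 pos [ 0.4908 -0.3946  0.1582] yaw -0.074 tilt y [ 0.0007 -0.0008 -1.    ] F [-0.0249  0.0342 -5.9633] w 0.157 q [ 0.9717  0.3443 -0.4181  1.5775  0.1452  1.2495  0.4556]
```

View pics/f2.png

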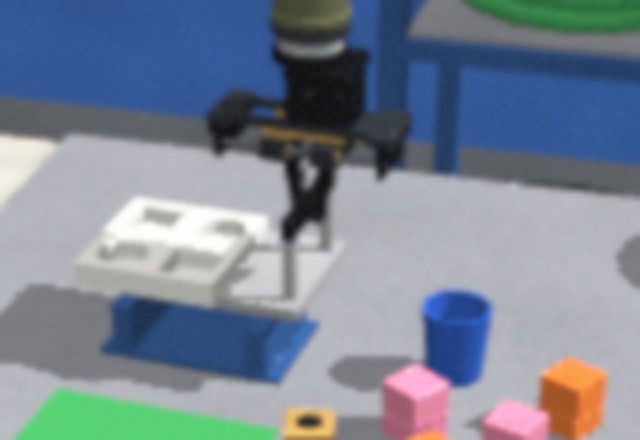

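{"name": "play_rows", "arguments": {"translation": [[0,-3,0],[0,-6,0],[0,-10,0],[0,-12,0],[0,-12,0],[0,-12,0],[0,-12,0],[0,-9,0],[0,-5,0],[0,-2,0]], "turn": [[0,0,0],[0,0,0],[0,0,0],[0,0,0],[0,0,0],[0,0,0],[0,0,0],[0,0,0],[0,0,0],[0,0,0]], "fingers": [-1,-1,-1,-1,-1,-1,-1,-1,-1,-1]}}

```text
time: 6.23
position: [0.491, -0.3947, 0.2421]
tool_rot: [-1.173, 1.262, -1.265]
ft_force: [-0.4, -0.0, -5.5]
grip_width: 0.161
```

```bash
cat >> h.py <<'E'
def rows(tgt,yaw,n):
    s=ctrl.get_state();R=Rn.from_rotvec(s["tool_rot"]).as_matrix();p=s["position"]
    y0=np.arctan2(R[1,2],R[0,2]);u=np.linspace(0,1,n+1);f=u*u*(3-2*u)
    dyw=(yaw-y0+np.pi)%(2*np.pi)-np.pi
    for i in range(n):
        a=y0+f[i]*dyw
        d=(np.array(tgt)-p)*(f[i+1]-f[i])*1e3
        z=np.array([np.cos(a),np.sin(a),0]);y=np.array([0,0,-1.]);x=np.cross(y,z)
        print(i,[round(float(d@v)) for v in(x,y,z)],round(-dyw*(f[i+1]-f[i]),3))
E
python3 - <<'E'
from h import *
plan([.621,-.071,.24],1.581)
rows([.621,-.071,.24],1.581,30)
E
```

```text
t 6.23 pos [ 0.491  -0.3947  0.2421] yaw -0.074 tilt y [ 0.0015 -0.0013 -1.    ] F [-0.3514 -0.0052 -5.47  ] w 0.161 q [ 0.9743  0.297  -0.4239  1.466   0.1227  1.4028  0.4725]
world d mm [129.9533 323.7158  -2.0713]  tool d mm [-332.4391    1.8331  105.6645]
turn (tool) [-0.0002 -1.655   0.0023] tool d after turn [133.2496   2.0713 322.373 ]
0 [-1, 0, 0] -0.005
1 [-3, 0, 1] -0.016
2 [-5, 0, 2] -0.025
3 [-7, 0, 2] -0.034
4 [-8, 0, 3] -0.042
5 [-9, 0, 4] -0.05
6 [-10, 0, 5] -0.056
7 [-11, 0, 7] -0.062
8 [-12, 0, 8] -0.067
9 [-12, 0, 9] -0.072
10 [-12, 0, 11] -0.075
11 [-11, 0, 12] -0.078
12 [-11, 0, 13] -0.08
13 [-10, 0, 14] -0.082
14 [-9, 0, 15] -0.083
15 [-7, 0, 16] -0.083
16 [-6, 0, 16] -0.082
17 [-5, 0, 16] -0.08
18 [-3, 0, 16] -0.078
19 [-2, 0, 16] -0.075
20 [-1, 0, 15] -0.072
21 [0, 0, 14] -0.067
22 [1, 0, 13] -0.062
23 [2, 0, 12] -0.056
24 [2, 0, 10] -0.05
25 [2, 0, 9] -0.042
26 [2, 0, 7] -0.034
27 [2, 0, 5] -0.025
28 [1, 0, 3] -0.016
29 [0, 0, 1] -0.005
```

{"name": "play_rows", "arguments": {"translation": [[-1,0,0],[-3,0,1],[-5,0,2],[-7,0,2],[-8,0,3],[-9,0,4],[-10,0,5],[-11,0,7],[-12,0,8],[-12,0,9]], "turn": [[0,-0.005,0],[0,-0.016,0],[0,-0.025,0],[0,-0.034,0],[0,-0.042,0],[0,-0.05,0],[0,-0.056,0],[0,-0.062,0],[0,-0.067,0],[0,-0.072,0]], "fingers": [-1,-1,-1,-1,-1,-1,-1,-1,-1,-1]}}

```text
time: 7.07
position: [0.5229, -0.3102, 0.2402]
tool_rot: [-1.358, 0.94, -0.939]
ft_force: [-0.1, -0.0, -6.4]
grip_width: 0.153
```

{"name": "play_rows", "arguments": {"translation": [[-12,0,11],[-11,0,12],[-11,0,13],[-10,0,14],[-9,0,15],[-7,0,16],[-6,0,16],[-5,0,16],[-3,0,16],[-2,0,16]], "turn": [[0,-0.075,0],[0,-0.078,0],[0,-0.08,0],[0,-0.082,0],[0,-0.083,0],[0,-0.083,0],[0,-0.082,0],[0,-0.08,0],[0,-0.078,0],[0,-0.075,0]], "fingers": [-1,-1,-1,-1,-1,-1,-1,-1,-1,-1]}}

```text
time: 7.9
position: [0.5845, -0.1535, 0.2404]
tool_rot: [-1.546, 0.324, -0.324]
ft_force: [-0.2, -0.1, -5.8]
grip_width: 0.151
```

{"name": "play_rows", "arguments": {"translation": [[-1,0,15],[0,0,14],[1,0,13],[2,0,12],[2,0,10],[2,0,9],[2,0,7],[2,0,5],[1,0,3],[0,0,1]], "turn": [[0,-0.072,0],[0,-0.067,0],[0,-0.062,0],[0,-0.056,0],[0,-0.05,0],[0,-0.042,0],[0,-0.034,0],[0,-0.025,0],[0,-0.016,0],[0,-0.005,0]], "fingers": [-1,-1,-1,-1,-1,-1,-1,-1,-1,-1]}}

```text
time: 8.73
position: [0.6157, -0.0701, 0.2405]
tool_rot: [-1.571, -0.008, 0.008]
ft_force: [-1.2, -0.0, -6.0]
grip_width: 0.156
```

```bash
python3 - <<'E'
from h import *
plan([.621,-.071,.24],1.581)
c=ctrl.camera_info("wrist");im=ctrl.get_image("wrist");cv2.imwrite("pics/g1.png",im)
np.savez("pics/g1.npz",**{k:np.array(v) for k,v in c.items()})
cv2.imwrite("pics/g2.png",ctrl.get_image("side"))
cv2.imwrite("pics/g3.png",ctrl.get_image("scene"))
E
```

```text
t 8.73 pos [ 0.6157 -0.0701  0.2405] yaw 1.5815 tilt y [ 0.      0.0001 -1.    ] F [-1.1711 -0.0068 -6.0348] w 0.156 q [ 0.7059  0.3466 -0.8072  1.4829  0.2508  1.4187  1.4721]
world d mm [ 5.2513 -0.8699 -0.4825]  tool d mm [ 5.2416  0.4826 -0.9262]
turn (tool) [-0.0001  0.0005  0.    ] tool d after turn [ 5.2421  0.4825 -0.9234]
```

View pics/g1.png

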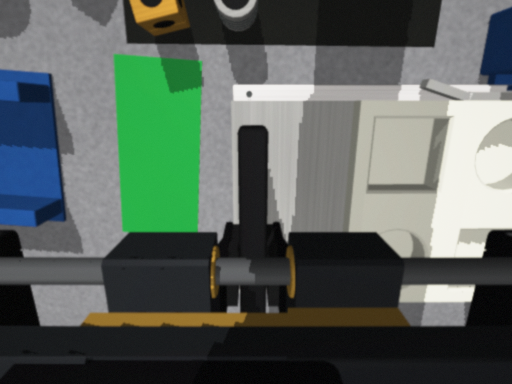

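View pics/g2.png

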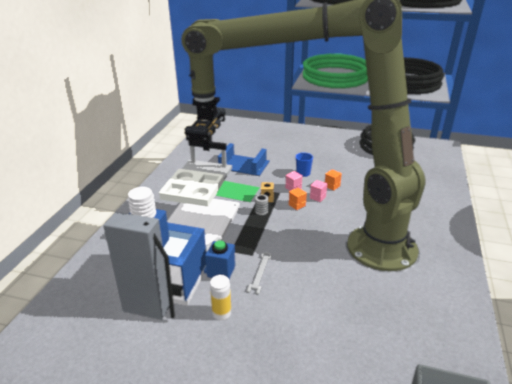

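View pics/g3.png

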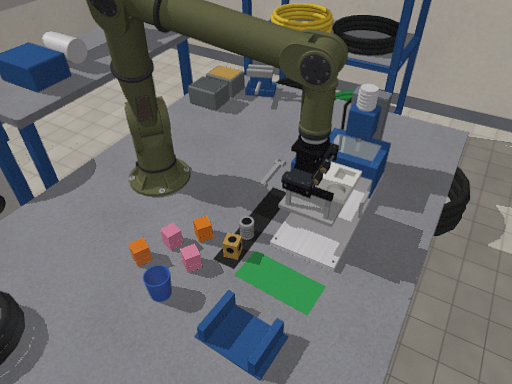

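```bash
python3 - <<'E'
from h import *
im=cv2.imread("pics/g1.png");c=dict(np.load("pics/g1.npz"))
crop("pics/g4.png",im,220,60,500,120,2.8)
for p in [(232.5,85.5),(420,85.5),(249,94)]: print(p,plane(c,p,.02))
# mat corners
for p in [(116,55),(202,62),(122,232),(199,232)]: print('mat',plane(c,p,.001)[:2])
E
```

```text
(232.5, 85.5) [ 0.5165 -0.0957  0.02  ]
(420, 85.5) [0.514 0.132 0.02 ]
(249, 94) [ 0.5261 -0.0757  0.02  ]
mat [ 0.4807 -0.2415]
mat [ 0.488  -0.1348]
mat [ 0.7194 -0.2607]
mat [ 0.7182 -0.1478]
```

View pics/g4.png

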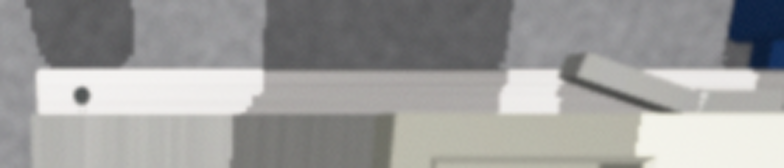

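{"name": "play_rows", "arguments": {"translation": [[5,4,-1],[0,10,0],[0,18,0],[0,22,0],[0,22,0],[0,20,0],[0,16,0],[0,12,0],[0,8,0],[0,4,0]], "turn": [[0,0,0],[0,0,0],[0,0,0],[0,0,0],[0,0,0],[0,0,0],[0,0,0],[0,0,0],[0,0,0],[0,0,0]], "fingers": [-1,-1,-1,-1,-1,-1,-1,-1,-1,-1]}}

```text
time: 9.72
position: [0.62, -0.0719, 0.1029]
tool_rot: [-1.57, -0.005, 0.008]
ft_force: [-1.4, -0.2, -5.2]
grip_width: 0.156
```

```bash
python3 - <<'E'
from h import *
plan([.6204,-.071,.0925],1.582)
a=ctrl.get_image("side");crop("pics/h1.png",a,140,130,290,250,5)
a=ctrl.get_image("scene");crop("pics/h2.png",a,250,130,400,270,5)
E
```

```text
t 9.72 pos [ 0.62   -0.0719  0.1029] yaw 1.5796 tilt y [-0.0018  0.0003 -1.    ] F [-1.4249 -0.2074 -5.1729] w 0.156 q [ 0.674   0.4585 -0.7652  1.6375  0.3369  1.1846  1.4109]
world d mm [  0.4263   0.8605 -10.4419]  tool d mm [ 0.4528 10.4414  0.8533]
turn (tool) [-0.0003 -0.0024 -0.0018] tool d after turn [ 0.4359 10.4419  0.8557]
```

View pics/h1.png

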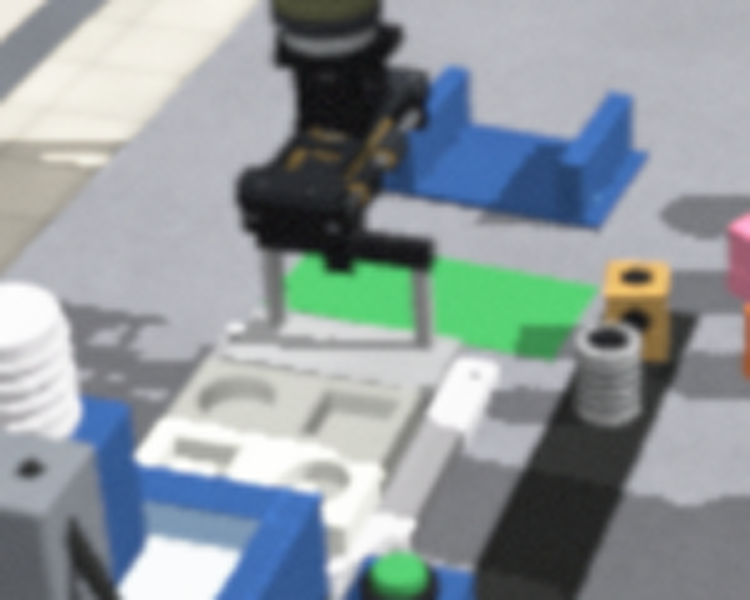

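View pics/h2.png

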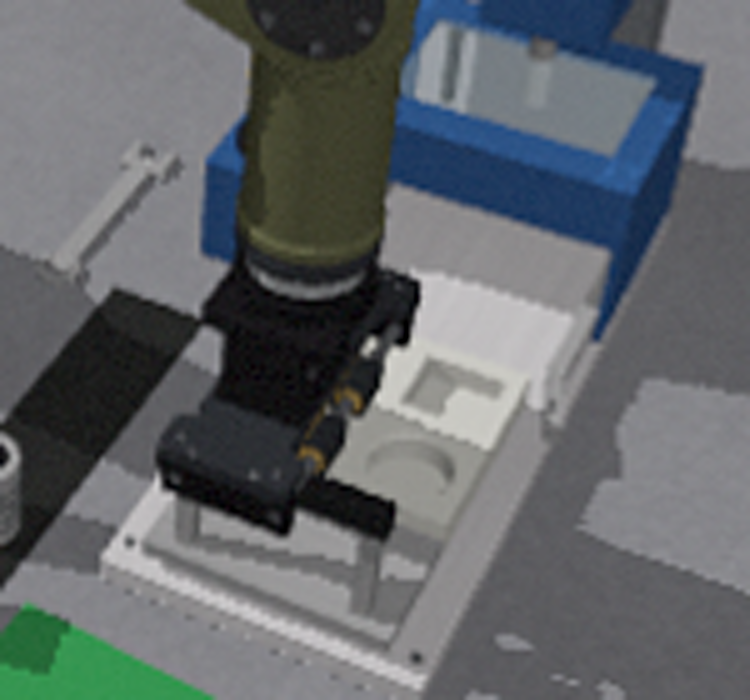

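{"name": "play_rows", "arguments": {"translation": [[0,2,0],[0,2,0],[0,2,0],[0,1,0],[0,1,0],[0,1,0],[0,0,0],[0,0,0],[0,0,0],[0,0,0]], "turn": [[0,0,0],[0,0,0],[0,0,0],[0,0,0],[0,0,0],[0,0,0],[0,0,0],[0,0,0],[0,0,0],[0,0,0]], "fingers": [-1,-1,-1,-1,-1,-1,-1,-1,-1,-1]}}

```text
time: 10.65
position: [0.6207, -0.0716, 0.0956]
tool_rot: [-1.571, -0.007, 0.007]
ft_force: [-0.4, 0.7, -6.0]
grip_width: 0.155
```

{"name": "play_rows", "arguments": {"translation": [[0,1,0],[0,1,0],[0,0.5,0],[0,0.5,0],[0,0,0],[0,0,0],[0,0,0],[0,0,0],[0,0,0],[0,0,0]], "turn": [[0,0,0],[0,0,0],[0,0,0],[0,0,0],[0,0,0],[0,0,0],[0,0,0],[0,0,0],[0,0,0],[0,0,0]], "fingers": [-1,-1,-1,-1,-1,-1,-1,-1,-1,-1]}}

```text
time: 11.48
position: [0.6208, -0.0719, 0.0935]
tool_rot: [-1.572, -0.007, 0.007]
ft_force: [-3.7, -2.4, 5.4]
grip_width: 0.151
```

{"name": "play_rows", "arguments": {"translation": [[0,0,0],[0,0,0],[0,0,0],[0,0,0],[0,0,0],[0,0,0],[0,0,0],[0,0,0],[0,0,0],[0,0,0]], "turn": [[0,0,0],[0,0,0],[0,0,0],[0,0,0],[0,0,0],[0,0,0],[0,0,0],[0,0,0],[0,0,0],[0,0,0]], "fingers": [1,1,1,1,1,1,1,1,1,1]}}

```text
time: 12.32
position: [0.6206, -0.0715, 0.0925]
tool_rot: [-1.571, -0.007, 0.007]
ft_force: [0.7, -0.1, 0.2]
grip_width: 0.827
```

{"name": "play_rows", "arguments": {"translation": [[0,-5,0],[0,-15,0],[0,-25,0],[0,-30,0],[0,-35,0],[0,-35,0],[0,-35,0],[0,-25,0],[0,-15,0],[0,-5,0]], "turn": [[0,0,0],[0,0,0],[0,0,0],[0,0,0],[0,0,0],[0,0,0],[0,0,0],[0,0,0],[0,0,0],[0,0,0]], "fingers": [1,1,1,1,1,1,1,1,1,1]}}

```text
time: 13.15
position: [0.6218, -0.0711, 0.3215]
tool_rot: [-1.572, -0.012, 0.003]
ft_force: [0.4, 0.5, -0.6]
grip_width: 1.0
```

```bash
python3 - <<'E'
from h import *
plan(None)
c=ctrl.camera_info("wrist");im=ctrl.get_image("wrist");cv2.imwrite("pics/i1.png",im)
np.savez("pics/i1.npz",**{k:np.array(v) for k,v in c.items()})
cv2.imwrite("pics/i2.png",ctrl.get_image("scene"));cv2.imwrite("pics/i3.png",ctrl.get_image("side"))
E
```

```text
t 13.15 pos [ 0.6218 -0.0711  0.3215] yaw 1.5801 tilt y [ 0.0055 -0.0009 -1.    ] F [ 0.4147  0.5072 -0.6051] w 1.0 q [ 0.69    0.3331 -0.8146  1.3356  0.2415  1.5675  1.4842]
```

View pics/i1.png

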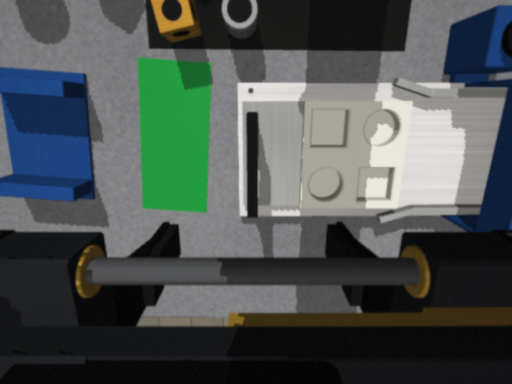

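View pics/i2.png

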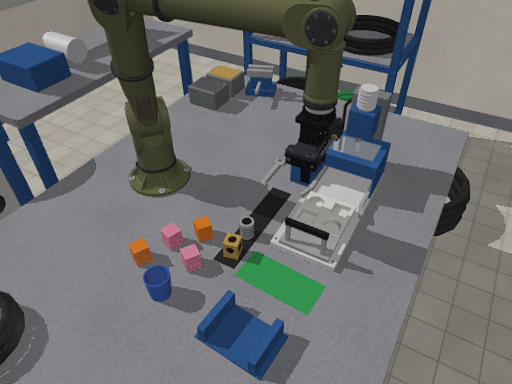

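View pics/i3.png

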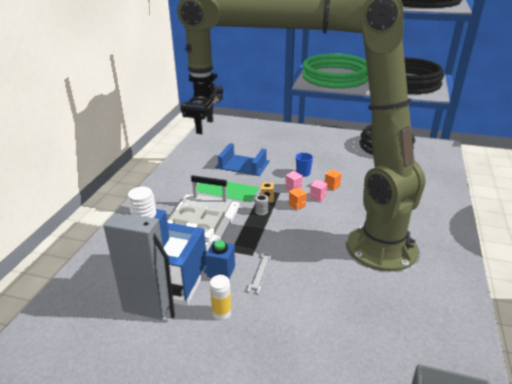

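```bash
python3 - <<'E'
from h import *
im=cv2.imread("pics/i1.png");c=dict(np.load("pics/i1.npz"))
print("block",plane(c,(171,9),.06),"ferr",plane(c,(239.5,10),.06))
crop("pics/i4.png",im,225,60,420,235,4)
A=ctrl.camera_info("scene");B=ctrl.camera_info("side")
s=cv2.imread("pics/i2.png");d=cv2.imread("pics/i3.png")
crop("pics/i5.png",s,205,200,285,280,8)
E
```

```text
block [ 0.431 -0.176  0.06 ] ferr [ 0.4316 -0.0898  0.06  ]
```

View pics/i4.png

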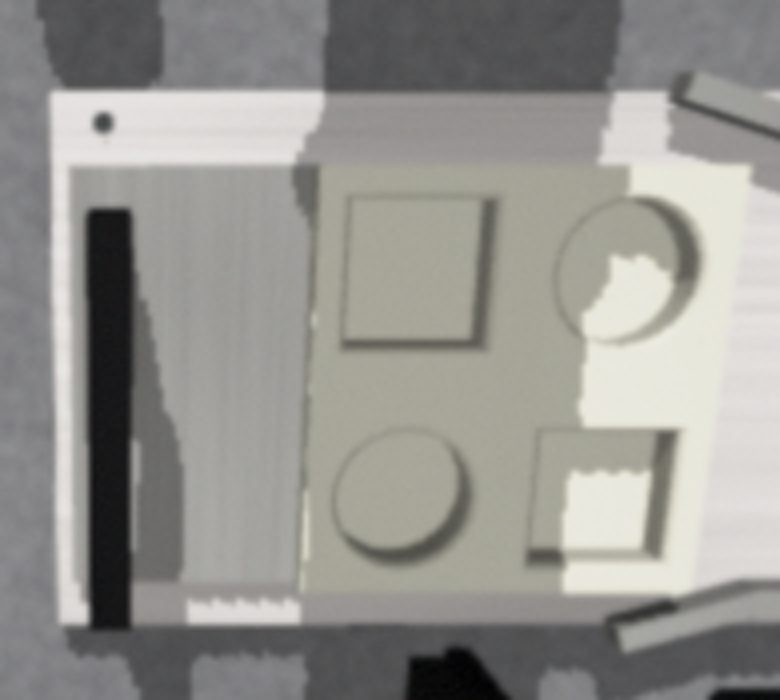

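View pics/i5.png

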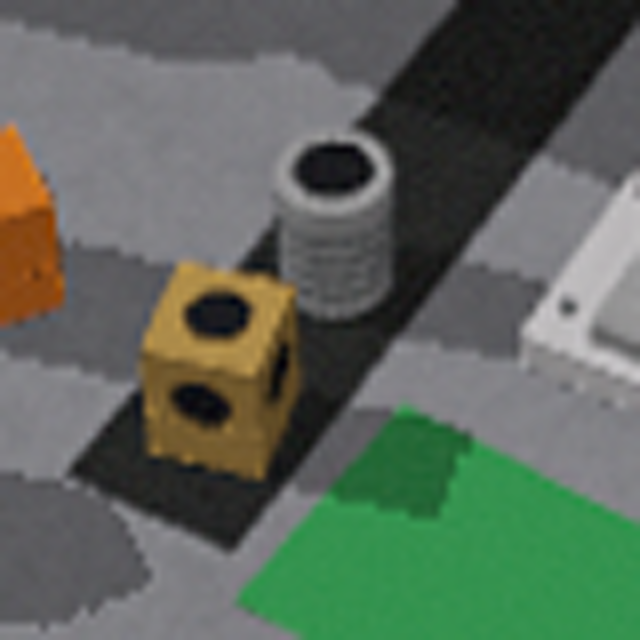

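```bash
python3 - <<'E'
from h import *
c=dict(np.load("pics/i1.npz"))
f=lambda x,y:((x+.5)/4-.5+225,(y+.5)/4-.5+60)
q=np.array([plane(c,f(*p),.046)[:2] for p in [(320,167),(752,165),(690,592),(300,592)]]);print(q,q.mean(0))
for a,b in [(0,1),(3,2)]: d=q[b]-q[a];print(np.linalg.norm(d),np.arctan2(d[1],d[0]))
for a,b in [(0,3),(1,2)]: d=q[b]-q[a];print(np.linalg.norm(d),np.arctan2(d[1],d[0])+np.pi/2)
for p in [(628,270),(400,495)]: print(plane(c,f(*p),.046)[:2])
sq=np.array([plane(c,f(*p),.046)[:2] for p in [(345,195),(498,195),(488,348),(340,350)]]);print('sq',sq.mean(0))
plan([.475,-.13,.30],1.58)
E
```

```text
[[0.541  0.0007]
 [0.5388 0.1526]
 [0.6979 0.1539]
 [0.6993 0.0021]] [0.6192 0.0773]
0.15189589961756286 1.5851071574575528
0.15183588677669918 1.5798297600698283
0.1583053281676495 1.5796462872875008
0.1591069605604634 1.579283320441227
[0.5754 0.1136]
[0.6599 0.038 ]
sq [0.5773 0.038 ]
t 13.3 pos [ 0.6204 -0.0715  0.317 ] yaw 1.5801 tilt y [-0.0006 -0.0001 -1.    ] F [ 0.7696 -0.0708 -0.056 ] w 1.001 q [ 0.69    0.3356 -0.8134  1.3416  0.2417  1.5655  1.484 ]
world d mm [-145.4028  -58.496   -16.9847]  tool d mm [-145.9335   17.0745  -57.1323]
turn (tool) [ 0.0001  0.0001 -0.0006] tool d after turn [-145.935    16.9847  -57.1553]
```

{"name": "play_rows", "arguments": {"translation": [[-8,1,-3],[-16,2,-6],[-22,2,-8],[-24,2,-10],[-24,2,-10],[-20,2,-8],[-16,2,-6],[-10,2,-4],[-5,2,-2],[0,0,0]], "turn": [[0,0,0],[0,0,0],[0,0,0],[0,0,0],[0,0,0],[0,0,0],[0,0,0],[0,0,0],[0,0,0],[0,0,0]], "fingers": [1,1,1,1,1,1,1,1,1,1]}}

```text
time: 14.13
position: [0.4742, -0.1309, 0.2991]
tool_rot: [-1.571, -0.003, 0.007]
ft_force: [0.8, 0.8, -0.8]
grip_width: 0.999
```

```bash
python3 - <<'E'
from h import *
im=ctrl.get_image("wrist");c=ctrl.camera_info("wrist");plan(None)
im=ctrl.get_image("wrist");c=ctrl.camera_info("wrist");cv2.imwrite("pics/j1.png",im);plan(None)
np.savez("pics/j1.npz",**{k:np.array(v) for k,v in c.items()})
E
```

```text
t 14.18 pos [ 0.4753 -0.1302  0.2996] yaw 1.5786 tilt y [-0.0014  0.     -1.    ] F [0.2298 0.3005 0.2578] w 1.0 q [ 0.9922 -0.0206 -0.7583  1.6815 -0.0139  1.4764  1.8139]
t 14.23 pos [ 0.476  -0.1297  0.2999] yaw 1.5798 tilt y [-0.0006  0.0004 -1.    ] F [-0.5356  0.2722 -0.2191] w 1.001 q [ 0.9914 -0.0197 -0.7589  1.6803 -0.0139  1.4764  1.8138]
```

View pics/j1.png

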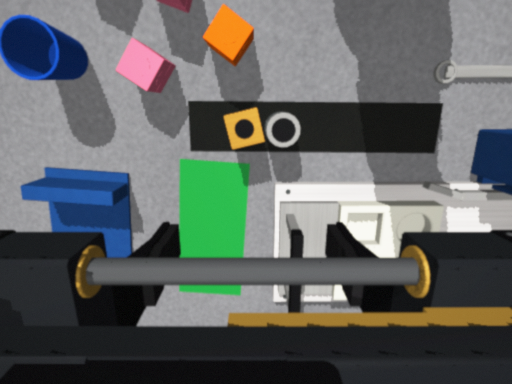

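```bash
python3 - <<'E'
from h import *
im=cv2.imread("pics/j1.png");c=dict(np.load("pics/j1.npz"))
crop("pics/j2.png",im,180,90,320,170,5)
hsv=cv2.cvtColor(im,cv2.COLOR_BGR2HSV)
m=cv2.inRange(hsv,(12,80,90),(28,255,255));m[:95]=0;m[160:]=0
cn=max(cv2.findContours(m,0,2)[0],key=cv2.contourArea);r=cv2.minAreaRect(cn);print(r)
g=cv2.inRange(hsv,(0,0,80),(180,60,255));g[:107]=0;g[150:]=0;g[:,:264]=0;g[:,305:]=0
cn=max(cv2.findContours(g,0,2)[0],key=cv2.contourArea);e=cv2.minEnclosingCircle(cn);print(e)
print("block",plane(c,r[0],.06),"ferr",plane(c,e[0],.06))
b=np.array([plane(c,p,.06)[:2] for p in cv2.boxPoints(r)]);print(b, [ (np.linalg.norm(b[i]-b[i-1]),np.degrees(np.arctan2(*(b[i]-b[i-1])[::-1]))) for i in range(4)])
E
```

```text
((244.02944946289062, 128.11764526367188), (36.62287902832031, 35.89527130126953), 75.96376037597656)
((282.38214111328125, 129.1166229248047), 18.282705307006836)
block [ 0.4286 -0.1417  0.06  ] ferr [ 0.4294 -0.0908  0.06  ]
[[ 0.4116 -0.1703]
 [ 0.4002 -0.1248]
 [ 0.446  -0.1124]
 [ 0.458  -0.1592]] [(np.float64(0.04777327614732), np.float64(-166.58375443564435)), (np.float64(0.04682181879829007), np.float64(103.99940545749178)), (np.float64(0.047393413982427614), np.float64(15.261254508046736)), (np.float64(0.048353294209525), np.float64(-75.53978885406367))]
```

View pics/j2.png

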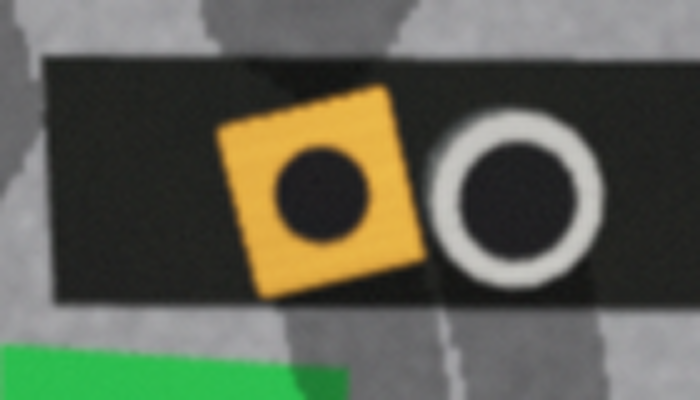

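```bash
python3 - <<'E'
from h import *
plan([.43,-.0908,.18],0.0)
rows([.43,-.0908,.18],0.0,20)
E
```

```text
t 14.23 pos [ 0.476  -0.1297  0.2999] yaw 1.5798 tilt y [-0.0006  0.0004 -1.    ] F [-0.5356  0.2722 -0.2191] w 1.001 q [ 0.9914 -0.0197 -0.7589  1.6803 -0.0139  1.4764  1.8138]
world d mm [ -45.9986   38.9365 -119.9272]  tool d mm [-45.5728 119.9711  39.3004]
turn (tool) [ 0.0002  1.5798 -0.0008] tool d after turn [-38.9365 119.9272 -45.9986]
0 [0, 1, 0] 0.011
1 [-1, 2, 1] 0.033
2 [-2, 4, 1] 0.052
3 [-2, 5, 2] 0.068
4 [-3, 6, 2] 0.083
5 [-3, 7, 2] 0.094
6 [-4, 8, 1] 0.104
7 [-4, 8, 1] 0.111
8 [-4, 9, 1] 0.116
9 [-5, 9, 0] 0.118
10 [-4, 9, 0] 0.118
11 [-4, 9, -1] 0.116
12 [-4, 8, -1] 0.111
13 [-4, 8, -2] 0.104
14 [-3, 7, -2] 0.094
15 [-3, 6, -2] 0.083
16 [-2, 5, -2] 0.068
17 [-1, 4, -1] 0.052
18 [-1, 2, -1] 0.033
19 [0, 1, 0] 0.011
```

{"name": "play_rows", "arguments": {"translation": [[0,1,0],[-1,2,1],[-2,4,1],[-2,5,2],[-3,6,2],[-3,7,2],[-4,8,1],[-4,8,1],[-4,9,1],[-5,9,0]], "turn": [[0,0.011,0],[0,0.033,0],[0,0.052,0],[0,0.068,0],[0,0.083,0],[0,0.094,0],[0,0.104,0],[0,0.111,0],[0,0.116,0],[0,0.118,0]], "fingers": [1,1,1,1,1,1,1,1,1,1]}}

```text
time: 15.07
position: [0.4534, -0.1088, 0.241]
tool_rot: [-1.481, 0.614, -0.614]
ft_force: [0.7, 0.7, 0.5]
grip_width: 1.004
```

{"name": "play_rows", "arguments": {"translation": [[-4,9,0],[-4,9,-1],[-4,8,-1],[-4,8,-2],[-3,7,-2],[-3,6,-2],[-2,5,-2],[-1,4,-1],[-1,2,-1],[0,1,0]], "turn": [[0,0.118,0],[0,0.116,0],[0,0.111,0],[0,0.104,0],[0,0.094,0],[0,0.083,0],[0,0.068,0],[0,0.052,0],[0,0.033,0],[0,0.011,0]], "fingers": [1,1,1,1,1,1,1,1,1,1]}}

```text
time: 15.9
position: [0.4304, -0.0897, 0.1821]
tool_rot: [-1.209, 1.21, -1.208]
ft_force: [0.6, -0.2, 0.8]
grip_width: 1.001
```

```bash
python3 - <<'E'
from h import *
ctrl.get_image("wrist")
im=ctrl.get_image("wrist");c=ctrl.camera_info("wrist");cv2.imwrite("pics/k1.png",im);plan([.43,-.0908,.028],0.0)
np.savez("pics/k1.npz",**{k:np.array(v) for k,v in c.items()})
E
```

```text
t 16.0 pos [ 0.4305 -0.0901  0.1824] yaw 0.0016 tilt y [-0.0001  0.0006 -1.    ] F [-0.5501  0.6449  0.1941] w 1.0 q [ 1.0545 -0.1102 -0.8428  1.9713 -0.0874  1.2452  0.2443]
world d mm [  -0.5264   -0.6568 -154.3771]  tool d mm [  0.7524 154.3767  -0.511 ]
turn (tool) [ 0.0001  0.0016 -0.0006] tool d after turn [  0.6568 154.3771  -0.5264]
```

View pics/k1.png

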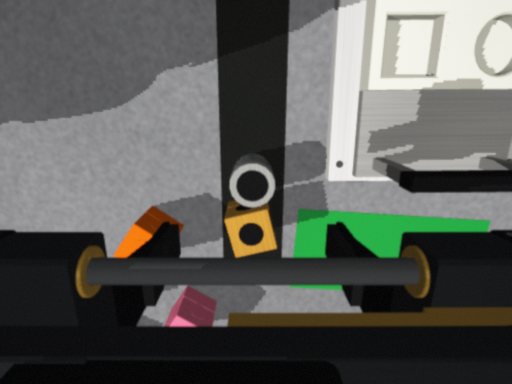

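```bash
python3 - <<'E'
from h import *
im=cv2.imread("pics/k1.png");c=dict(np.load("pics/k1.npz"))
crop("pics/k2.png",im,210,140,300,270,5)
print(plane(c,(252,185),.06),plane(c,(251,229),.06))
print(proj(c,[[.43,-.0908,.06],[.4286,-.1417,.06]]))
E
```

```text
[ 0.4297 -0.0899  0.06  ] [ 0.4287 -0.1369  0.06  ]
[[252.2949 185.8784]
 [250.9176 233.2575]]
```

View pics/k2.png

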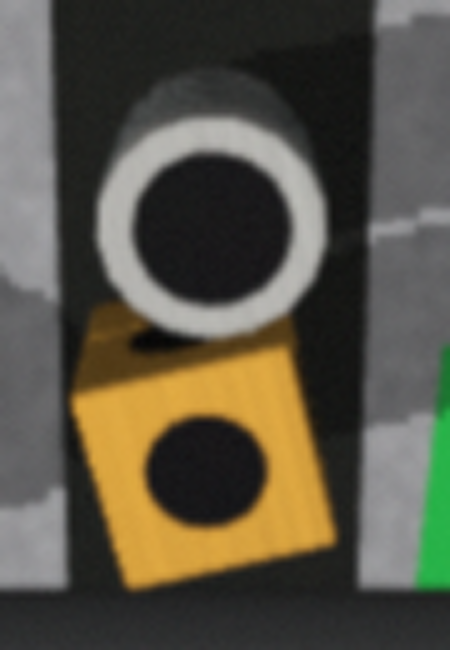

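{"name": "play_rows", "arguments": {"translation": [[0,10,-0.5],[0,20,0],[0,25,0],[0,28,0],[0,25,0],[0,20,0],[0,14,0],[0,8,0],[0,4,0],[0,0,0]], "turn": [[0,0,0],[0,0,0],[0,0,0],[0,0,0],[0,0,0],[0,0,0],[0,0,0],[0,0,0],[0,0,0],[0,0,0]], "fingers": [1,1,1,1,1,1,1,1,1,1]}}

```text
time: 16.83
position: [0.4294, -0.0904, 0.0279]
tool_rot: [-1.209, 1.21, -1.208]
ft_force: [0.4, 0.5, -0.3]
grip_width: 1.0
```

{"name": "play_rows", "arguments": {"translation": [[0,0,0],[0,0,0],[0,0,0],[0,0,0],[0,0,0],[0,0,0],[0,0,0],[0,0,0],[0,0,0],[0,0,0]], "turn": [[0,0,0],[0,0,0],[0,0,0],[0,0,0],[0,0,0],[0,0,0],[0,0,0],[0,0,0],[0,0,0],[0,0,0]], "fingers": [-1,-1,-1,-1,-1,-1,-1,-1,-1,-1], "grip_force": 25}}

```text
time: 17.67
position: [0.4298, -0.0908, 0.0287]
tool_rot: [-1.209, 1.209, -1.21]
ft_force: [-0.1, -0.8, 1.5]
grip_width: 0.528
```

{"name": "play_rows", "arguments": {"translation": [[0,0,0],[0,-3,0],[0,-8,0],[0,-15,0],[0,-20,0],[0,-20,0],[0,-20,0],[0,-15,0],[0,-8,0],[0,-3,0]], "turn": [[0,0,0],[0,0,0],[0,0,0],[0,0,0],[0,0,0],[0,0,0],[0,0,0],[0,0,0],[0,0,0],[0,0,0]], "fingers": [-1,-1,-1,-1,-1,-1,-1,-1,-1,-1]}}

```text
time: 18.5
position: [0.4304, -0.0909, 0.142]
tool_rot: [-1.209, 1.207, -1.211]
ft_force: [-0.4, -0.1, -2.4]
grip_width: 0.526
```

```bash
python3 - <<'E'
from h import *
ctrl.get_image("wrist")
plan([.6603,.039,.16],0.01)
rows([.6603,.039,.16],0.01,20)
s=ctrl.get_image("scene");crop("pics/l1.png",s,200,170,340,290,5)
E
```

```text
t 18.55 pos [ 0.4301 -0.0909  0.1415] yaw -0.0 tilt y [ 0.0013 -0.0014 -1.    ] F [-0.0979  0.8637 -0.8127] w 0.524 q [ 1.065  -0.0622 -0.8778  2.0256 -0.0511  1.1547  0.2087]
world d mm [230.2053 129.8871  18.4644]  tool d mm [-129.8642  -18.3448  230.2278]
turn (tool) [-0.0013 -0.01    0.0014] tool d after turn [-127.5786  -18.4644  231.4926]
0 [-1, 0, 2] -0.0
1 [-3, 0, 5] -0.0
2 [-4, -1, 8] -0.0
3 [-6, -1, 10] -0.0
4 [-7, -1, 12] -0.001
5 [-8, -1, 14] -0.001
6 [-9, -1, 15] -0.001
7 [-9, -1, 16] -0.001
8 [-9, -1, 17] -0.001
9 [-10, -1, 17] -0.001
10 [-10, -1, 17] -0.001
11 [-9, -1, 17] -0.001
12 [-9, -1, 16] -0.001
13 [-8, -1, 15] -0.001
14 [-8, -1, 14] -0.001
15 [-7, -1, 12] -0.001
16 [-6, -1, 10] -0.0
17 [-4, -1, 8] -0.0
18 [-3, 0, 5] -0.0
19 [-1, 0, 2] -0.0
```

View pics/l1.png

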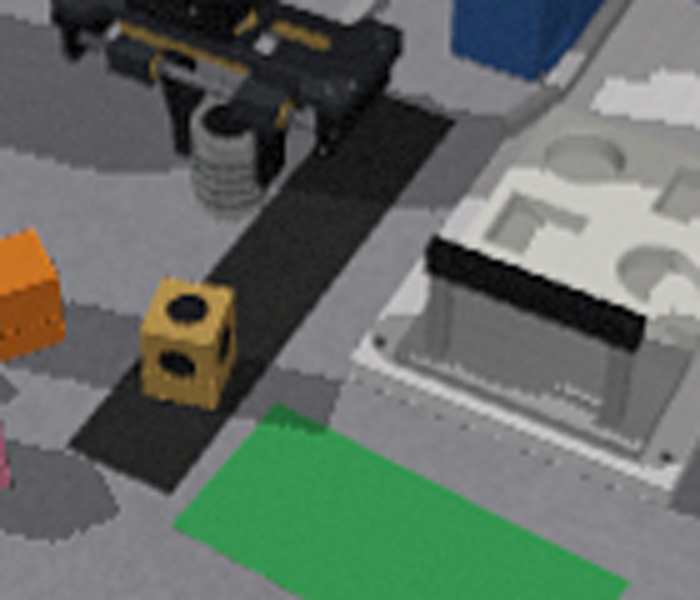

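{"name": "play_rows", "arguments": {"translation": [[-1,-4,2],[-3,-8,5],[-4,-10,8],[-6,-8,10],[-7,0,12],[-8,0,14],[-9,0,15],[-9,0,16],[-9,0,17],[-10,0,17]], "turn": [[0,0,0],[0,0,0],[0,0,0],[0,0,0],[0,-0.002,0],[0,-0.002,0],[0,-0.002,0],[0,-0.002,0],[0,-0.002,0],[0,0,0]], "fingers": [-1,-1,-1,-1,-1,-1,-1,-1,-1,-1]}}

```text
time: 19.43
position: [0.5463, -0.0238, 0.1702]
tool_rot: [-1.213, 1.203, -1.201]
ft_force: [0.2, -0.3, -0.6]
grip_width: 0.521
```

{"name": "play_rows", "arguments": {"translation": [[-10,0,17],[-9,0,17],[-9,0,16],[-8,0,15],[-8,0,14],[-7,0,12],[-6,0,10],[-4,0,8],[-3,0,5],[0,0,2]], "turn": [[0,0,0],[0,0,0],[0,0,0],[0,0,0],[0,0,0],[0,0,0],[0,0,0],[0,0,0],[0,0,0],[0,0,0]], "fingers": [-1,-1,-1,-1,-1,-1,-1,-1,-1,-1]}}

```text
time: 20.27
position: [0.6612, 0.042, 0.17]
tool_rot: [-1.214, 1.202, -1.2]
ft_force: [-0.1, -0.7, -1.8]
grip_width: 0.521
```

```bash
python3 - <<'E'
from h import *
ctrl.get_image("wrist")
im=ctrl.get_image("wrist");c=ctrl.camera_info("wrist");cv2.imwrite("pics/m1.png",im);plan([.6603,.039,.055],0.01)
np.savez("pics/m1.npz",**{k:np.array(v) for k,v in c.items()})
s=ctrl.get_image("side");crop("pics/m2.png",s,150,150,270,260,5)
E
```

```text
t 20.37 pos [0.6607 0.0408 0.1702] yaw 0.0099 tilt y [-0.0007  0.     -1.    ] F [ 0.9312 -0.1674 -1.3447] w 0.517 q [ 0.542   0.5243 -0.8961  1.4623  0.4118  1.3526 -0.3676]
world d mm [  -0.429    -1.7999 -115.2039]  tool d mm [  1.8001 115.2042  -0.3612]
turn (tool) [ 0.0007 -0.0001 -0.    ] tool d after turn [  1.7956 115.2039  -0.447 ]
```

View pics/m1.png

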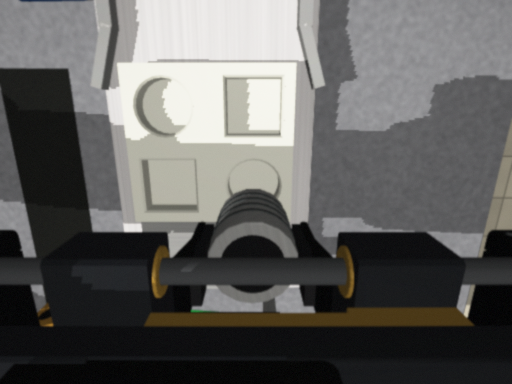

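View pics/m2.png

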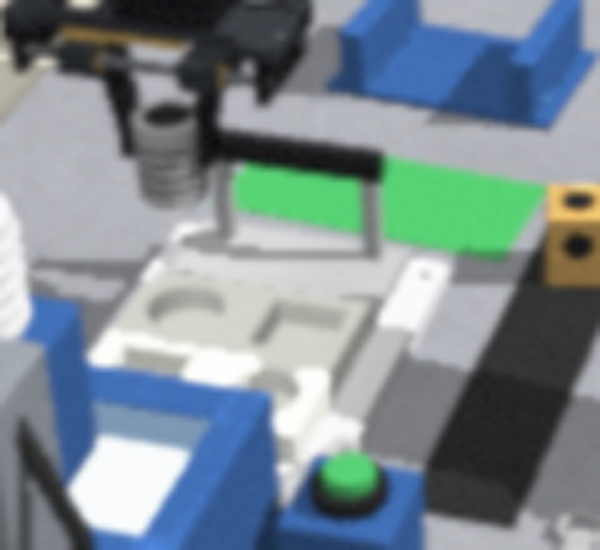

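```bash
python3 - <<'E'
from h import *
im=cv2.imread("pics/m1.png");c=dict(np.load("pics/m1.npz"))
crop("pics/m3.png",im,95,50,325,235,3.4)
E
```

```text
(no output)
```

View pics/m3.png

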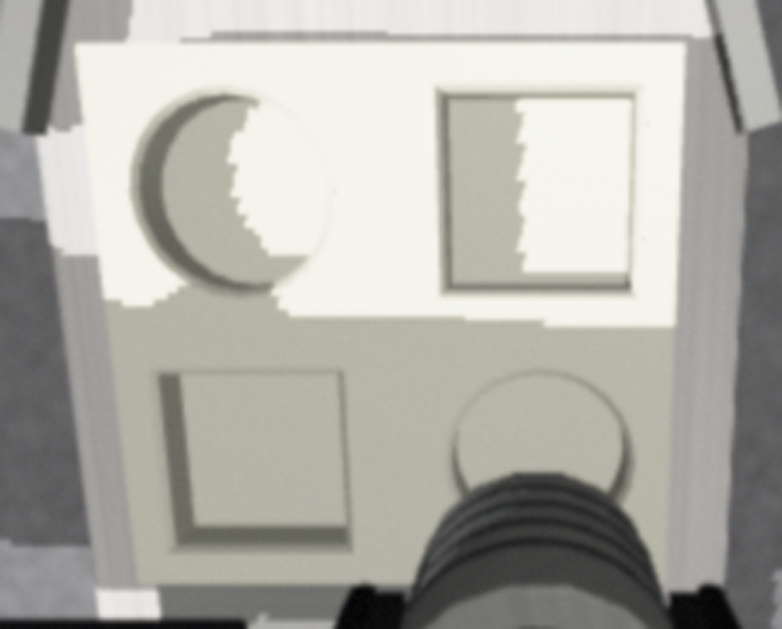

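```bash
python3 - <<'E'
from h import *
c=dict(np.load("pics/m1.npz"));k=3.4
f=lambda p:plane(c,((p[0]+.5)/k-.5+95,(p[1]+.5)/k-.5+50),.046)[:2]
q=np.array([f(p) for p in [(77,43),(686,40),(665,585),(137,585)]]);print("board",q,q.mean(0))
for a,b in[(0,1),(3,2),(3,0),(2,1)]:
  d=q[b]-q[a];print(np.linalg.norm(d),np.arctan2(d[1],d[0]))
for n,P in [("sqR",[(155,371),(342,371),(352,550),(172,550)]),("sqF",[(435,90),(636,90),(632,294),(441,294)])]:
  print(n,np.mean([f(p) for p in P],0))
print("rF",(f((131,190))+f((333,190)))/2,(f((232,88))+f((232,295)))/2)
t=f((540,371));print("rR",(f((453,450))+f((632,448)))/2,t,t-[0,.026])
E
```

```text
board [[0.5389 0.1525]
 [0.6983 0.1545]
 [0.6996 0.0016]
 [0.5392 0.0001]] [0.619  0.0772]
0.15948949969328993 0.012578279723524797
0.1603845605211533 0.009550379808333974
0.1524493135375199 1.5732946731943669
0.1529285453985022 1.5791744150557496
sqR [0.5779 0.0389]
sqF [0.6595 0.1152]
rF [0.5768 0.1157] [0.5767 0.1146]
rR [0.662  0.0438] [0.661  0.0668] [0.661  0.0408]
```

{"name": "play_rows", "arguments": {"translation": [[2,8,0],[0,16,0],[0,18,0],[0,14,0],[0,8,0],[0,3,0],[0,0,0],[0,0,0],[0,0,0],[0,0,0]], "turn": [[0,0,0],[0,0,0],[0,0,0],[0,0,0],[0,0,0],[0,0,0],[0,0,0],[0,0,0],[0,0,0],[0,0,0]], "fingers": [-1,-1,-1,-1,-1,-1,-1,-1,-1,-1]}}

```text
time: 21.25
position: [0.6614, 0.0392, 0.1046]
tool_rot: [-1.213, 1.201, -1.203]
ft_force: [0.0, -0.6, -0.4]
grip_width: 0.524
```

```bash
python3 - <<'E'
from h import *
plan([.6606,.0388,.055],0.01)
s=ctrl.get_image("side");crop("pics/n2.png",s,150,170,250,250,6)
s=ctrl.get_image("scene");crop("pics/n3.png",s,270,150,390,250,6)
E
```

```text
t 21.25 pos [0.6614 0.0392 0.1046] yaw 0.0101 tilt y [ 0.0017 -0.     -1.    ] F [ 0.0103 -0.6124 -0.3658] w 0.524 q [ 0.5316  0.5751 -0.8683  1.534   0.4543  1.2431 -0.3945]
world d mm [ -0.7958  -0.351  -49.5681]  tool d mm [ 0.3417 49.5667 -0.8812]
turn (tool) [-0.0017  0.0001  0.    ] tool d after turn [ 0.3431 49.5681 -0.7993]
```

View pics/n2.png

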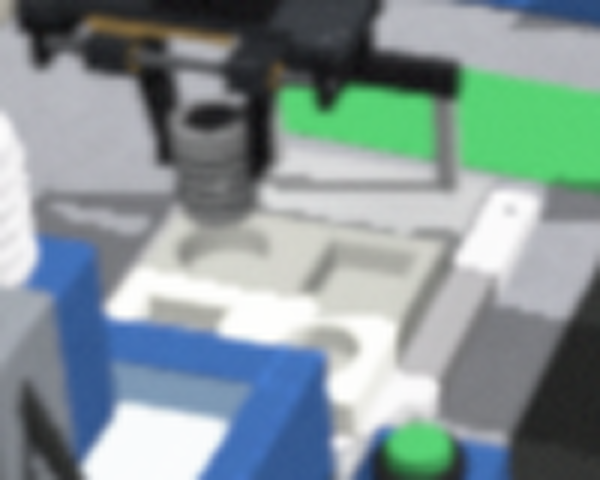

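View pics/n3.png

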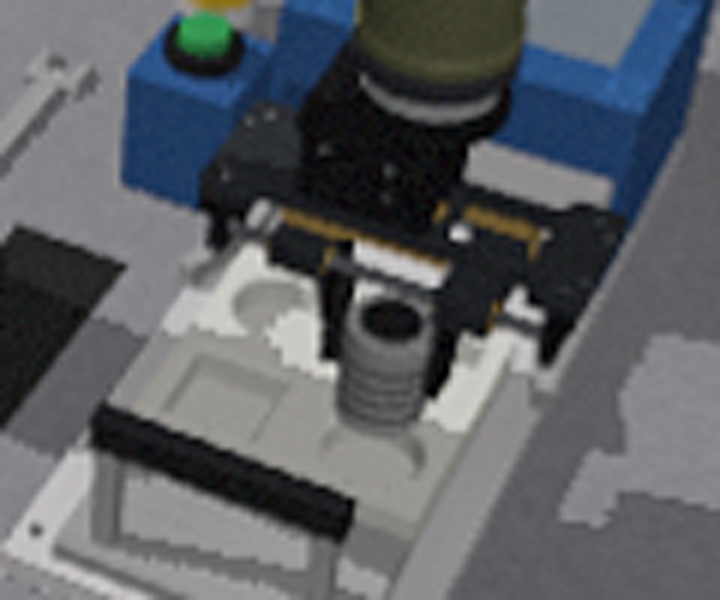

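{"name": "play_rows", "arguments": {"translation": [[0,5,-0.5],[0,8,0],[0,8,0],[0,6,0],[0,6,0],[0,5,0],[0,5,0],[0,4,0],[0,2,0],[0,0,0]], "turn": [[0,0,0],[0,0,0],[0,0,0],[0,0,0],[0,0,0],[0,0,0],[0,0,0],[0,0,0],[0,0,0],[0,0,0]], "fingers": [-1,-1,-1,-1,-1,-1,-1,-1,-1,-1]}}

```text
time: 22.18
position: [0.6604, 0.039, 0.0548]
tool_rot: [-1.214, 1.202, -1.202]
ft_force: [-0.7, -0.2, -1.9]
grip_width: 0.522
```

{"name": "play_rows", "arguments": {"translation": [[0,0,0],[0,0,0],[0,0,0],[0,0,0],[0,0,0],[0,0,0],[0,0,0],[0,0,0],[0,0,0],[0,0,0]], "turn": [[0,0,0],[0,0,0],[0,0,0],[0,0,0],[0,0,0],[0,0,0],[0,0,0],[0,0,0],[0,0,0],[0,0,0]], "fingers": [0.7,0.7,0.7,0.7,0.7,0.7,0.7,0.7,0.7,0.7]}}

```text
time: 23.02
position: [0.6603, 0.0389, 0.0545]
tool_rot: [-1.214, 1.202, -1.202]
ft_force: [-0.0, 0.6, -0.3]
grip_width: 0.849
```

{"name": "play_rows", "arguments": {"translation": [[0,-5,0],[0,-12,0],[0,-20,0],[0,-25,0],[0,-25,0],[0,-25,0],[0,-20,0],[0,-15,0],[0,-8,0],[0,-3,0]], "turn": [[0,0,0],[0,0,0],[0,0,0],[0,0,0],[0,0,0],[0,0,0],[0,0,0],[0,0,0],[0,0,0],[0,0,0]], "fingers": [0.7,0.7,0.7,0.7,0.7,0.7,1,1,1,1]}}

```text
time: 23.85
position: [0.6611, 0.0394, 0.2151]
tool_rot: [-1.212, 1.199, -1.203]
ft_force: [0.1, 0.1, -0.3]
grip_width: 0.989
```

```bash
python3 - <<'E'
from h import *
ctrl.get_image("wrist")
s=ctrl.get_image("scene");cv2.imwrite("pics/o0.png",s);crop("pics/o1.png",s,200,150,390,290,4)
im=ctrl.get_image("wrist");cv2.imwrite("pics/o2.png",im)
# block after: side & scene
A=ctrl.camera_info("scene")
print(proj(A,[[.4286,-.1417,.06]]))
y=1.816
plan([.4286,-.1417,.20],y); rows([.4286,-.1417,.20],y,20); plan([.4286,-.1417,.20],.245)
E
```

```text
[[237.3774 231.7847]]
t 24.0 pos [0.6599 0.0388 0.212 ] yaw 0.01 tilt y [-0.0008 -0.0003 -1.    ] F [-0.2396 -0.0066 -2.0091] w 0.997 q [ 0.5484  0.4968 -0.9095  1.4101  0.3902  1.4228 -0.3487]
world d mm [-231.3286 -180.4913  -11.9896]  tool d mm [ 178.156    12.2404 -233.1188]
turn (tool) [ 0.0009 -1.806  -0.0005] tool d after turn [-268.224    11.9896 -118.9365]
0 [1, 0, -2] -0.013
1 [4, 0, -5] -0.037
2 [5, 0, -8] -0.059
3 [7, 1, -11] -0.078
4 [7, 1, -14] -0.094
5 [6, 1, -16] -0.108
6 [5, 1, -19] -0.119
7 [3, 1, -20] -0.127
8 [0, 1, -21] -0.132
9 [-3, 1, -22] -0.135
10 [-5, 1, -21] -0.135
11 [-8, 1, -20] -0.132
12 [-10, 1, -18] -0.127
13 [-12, 1, -15] -0.119
14 [-12, 1, -13] -0.108
15 [-12, 1, -10] -0.094
16 [-10, 1, -7] -0.078
17 [-8, 0, -5] -0.059
18 [-5, 0, -3] -0.037
19 [-2, 0, -1] -0.013
t 24.0 pos [0.6599 0.0388 0.212 ] yaw 0.01 tilt y [-0.0008 -0.0003 -1.    ] F [-0.2396 -0.0066 -2.0091] w 0.997 q [ 0.5484  0.4968 -0.9095  1.4101  0.3902  1.4228 -0.3487]
world d mm [-231.3286 -180.4913  -11.9896]  tool d mm [ 178.156    12.2404 -233.1188]
turn (tool) [ 0.0009 -0.235   0.0002] tool d after turn [ 118.9912   11.9896 -268.1998]
```

View pics/o1.png

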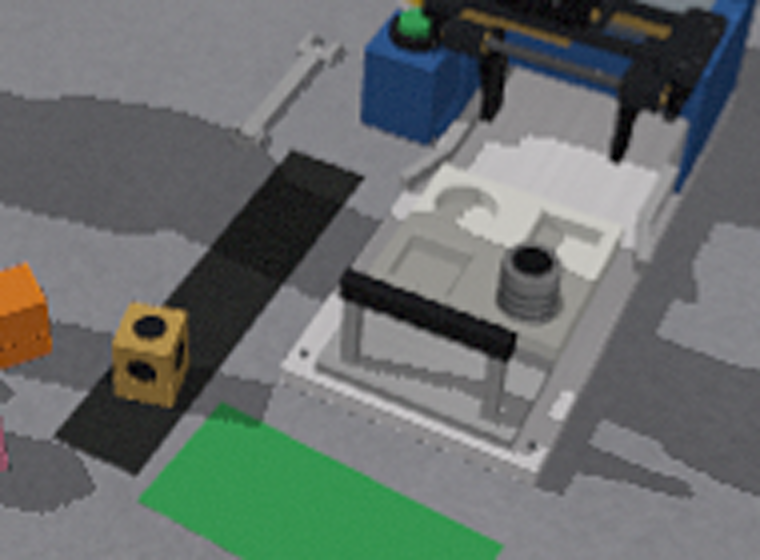

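View pics/o2.png

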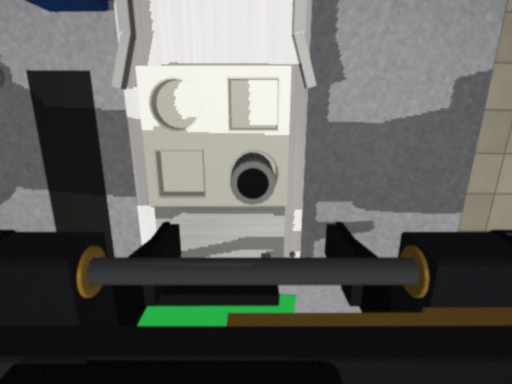

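```bash
python3 - <<'E'
from h import *
rows([.4286,-.1417,.20],.25,20)
E
```

```text
0 [1, 0, -2] -0.002
1 [4, 0, -5] -0.005
2 [6, 0, -8] -0.008
3 [8, 1, -10] -0.01
4 [9, 1, -12] -0.013
5 [10, 1, -14] -0.014
6 [11, 1, -16] -0.016
7 [11, 1, -17] -0.017
8 [12, 1, -18] -0.018
9 [11, 1, -19] -0.018
10 [11, 1, -19] -0.018
11 [11, 1, -19] -0.018
12 [10, 1, -18] -0.017
13 [9, 1, -17] -0.016
14 [8, 1, -16] -0.014
15 [7, 1, -14] -0.013
16 [5, 1, -11] -0.01
17 [4, 0, -9] -0.008
18 [2, 0, -6] -0.005
19 [1, 0, -2] -0.002
```

{"name": "play_rows", "arguments": {"translation": [[1,0,-2],[4,0,-5],[6,0,-8],[8,0,-10],[9,0,-12],[10,0,-14],[11,0,-16],[11,0,-17],[12,0,-18],[11,0,-19]], "turn": [[0,-0.002,0],[0,-0.005,0],[0,-0.008,0],[0,-0.01,0],[0,-0.013,0],[0,-0.014,0],[0,-0.016,0],[0,-0.017,0],[0,-0.018,0],[0,-0.018,0]], "fingers": [1,1,1,1,1,1,1,1,1,1]}}

```text
time: 24.83
position: [0.5429, -0.0528, 0.2118]
tool_rot: [-1.27, 1.113, -1.111]
ft_force: [-1.1, 0.2, 0.6]
grip_width: 1.0
```

{"name": "play_rows", "arguments": {"translation": [[11,2,-19],[11,2,-19],[10,2,-18],[9,3,-17],[8,3,-16],[7,3,-14],[5,3,-11],[4,2,-9],[2,0,-6],[1,0,-2]], "turn": [[0,-0.018,0],[0,-0.018,0],[0,-0.017,0],[0,-0.016,0],[0,-0.014,0],[0,-0.013,0],[0,-0.01,0],[0,-0.008,0],[0,-0.005,0],[0,-0.002,0]], "fingers": [1,1,1,1,1,1,1,1,1,1]}}

```text
time: 25.67
position: [0.4261, -0.1437, 0.1918]
tool_rot: [-1.319, 1.024, -1.023]
ft_force: [0.7, 0.3, -1.2]
grip_width: 1.002
```

```bash
python3 - <<'E'
from h import *
ctrl.get_image("wrist")
im=ctrl.get_image("wrist");c=ctrl.camera_info("wrist");cv2.imwrite("pics/p1.png",im);plan([.4286,-.1417,.028],0.25)
np.savez("pics/p1.npz",**{k:np.array(v) for k,v in c.items()})
crop("pics/p2.png",im,200,130,310,230,6)
E
```

```text
t 25.77 pos [ 0.4274 -0.1431  0.1922] yaw 0.2505 tilt y [-0.0007 -0.0009 -1.    ] F [ 0.9026 -1.1546 -0.0303] w 1.002 q [ 1.2165 -0.0885 -0.8945  1.9345 -0.0713  1.2637  0.596 ]
world d mm [   1.2123    1.3872 -164.2466]  tool d mm [ -1.1575 164.2445   1.6599]
turn (tool) [0.0009 0.0005 0.0007] tool d after turn [ -1.0442 164.2466   1.5179]
```

View pics/p2.png

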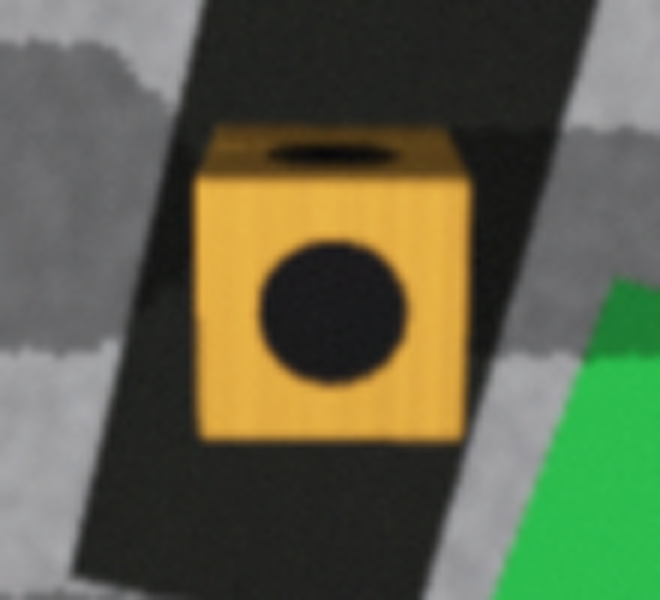

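```bash
python3 - <<'E'
from h import *
c=dict(np.load("pics/p1.npz"));k=6
f=lambda p:plane(c,((p[0]+.5)/k-.5+200,(p[1]+.5)/k-.5+130),.06)
q=np.array([f(p) for p in [(193,177),(471,177),(464,440),(199,440)]]);print(q[:,:2],q.mean(0))
for a,b in[(0,1),(3,2),(3,0),(2,1)]:
  d=(q[b]-q[a])[:2];print(np.linalg.norm(d),np.arctan2(d[1],d[0]))
t=q.mean(0);t[2]=.028;plan(t,.25)
E
```

```text
[[ 0.4008 -0.1248]
 [ 0.4456 -0.1134]
 [ 0.4569 -0.158 ]
 [ 0.4124 -0.1694]] [ 0.4289 -0.1414  0.06  ]
0.046214670383615084 0.24982336805654662
0.04596884643209369 0.2500220869833562
0.046079887059171425 1.8234896808531953
0.046070702401760366 1.818154429096625
t 25.77 pos [ 0.4274 -0.1431  0.1922] yaw 0.2505 tilt y [-0.0007 -0.0009 -1.    ] F [ 0.9026 -1.1546 -0.0303] w 1.002 q [ 1.2165 -0.0885 -0.8945  1.9345 -0.0713  1.2637  0.596 ]
world d mm [   1.5457    1.6964 -164.2466]  tool d mm [ -1.3744 164.244    2.0595]
turn (tool) [0.0009 0.0005 0.0007] tool d after turn [ -1.2612 164.2466   1.9174]
```

Precise. Descend and grip.

{"name": "play_rows", "arguments": {"translation": [[-1,10,2],[0,20,0],[0,28,0],[0,28,0],[0,26,0],[0,22,0],[0,16,0],[0,10,0],[0,4,0],[0,0,0]], "turn": [[0,0,0],[0,0,0],[0,0,0],[0,0,0],[0,0,0],[0,0,0],[0,0,0],[0,0,0],[0,0,0],[0,0,0]], "fingers": [1,1,1,1,1,1,1,1,1,1]}}

```text
time: 26.6
position: [0.4297, -0.1402, 0.0278]
tool_rot: [-1.317, 1.022, -1.019]
ft_force: [-0.4, -0.3, 0.5]
grip_width: 1.0
```

{"name": "play_rows", "arguments": {"translation": [[0,0,0],[0,0,0],[0,0,0],[0,0,0],[0,0,0],[0,0,0],[0,0,0],[0,0,0],[0,0,0],[0,0,0]], "turn": [[0,0,0],[0,0,0],[0,0,0],[0,0,0],[0,0,0],[0,0,0],[0,0,0],[0,0,0],[0,0,0],[0,0,0]], "fingers": [-1,-1,-1,-1,-1,-1,-1,-1,-1,-1], "grip_force": 25}}

```text
time: 27.43
position: [0.4297, -0.1413, 0.0287]
tool_rot: [-1.319, 1.022, -1.022]
ft_force: [-2.0, -0.5, 3.8]
grip_width: 0.528
```

{"name": "play_rows", "arguments": {"translation": [[0,0,0],[0,-3,0],[0,-8,0],[0,-16,0],[0,-24,0],[0,-28,0],[0,-26,0],[0,-20,0],[0,-12,0],[0,-5,0]], "turn": [[0,0,0],[0,0,0],[0,0,0],[0,0,0],[0,0,0],[0,0,0],[0,0,0],[0,0,0],[0,0,0],[0,0,0]], "fingers": [-1,-1,-1,-1,-1,-1,-1,-1,-1,-1]}}

```text
time: 28.27
position: [0.4313, -0.1412, 0.1729]
tool_rot: [-1.318, 1.018, -1.025]
ft_force: [-0.1, -0.6, -0.8]
grip_width: 0.529
```

```bash
python3 - <<'E'
from h import *
ctrl.get_image("wrist")
plan([.6597,.1152,.17],.0095)
rows([.6597,.1152,.17],.0095,20)
E
```

```text
t 28.32 pos [ 0.4311 -0.1412  0.1726] yaw 0.2524 tilt y [ 0.003  -0.0024 -1.    ] F [ 0.5433 -1.0333 -0.4809] w 0.526 q [ 1.2313 -0.0614 -0.9299  1.9574 -0.051   1.2179  0.5722]
world d mm [228.5674 256.429   -2.6161]  tool d mm [-191.244     2.6758  285.3495]
turn (tool) [-0.0026  0.2429  0.0028] tool d after turn [-254.2461    2.6161  230.9931]
0 [-1, 0, 2] 0.002
1 [-4, 0, 6] 0.005
2 [-6, 0, 9] 0.008
3 [-8, 0, 12] 0.011
4 [-10, 0, 15] 0.013
5 [-12, 0, 17] 0.015
6 [-14, 0, 18] 0.016
7 [-15, 0, 19] 0.017
8 [-16, 0, 20] 0.018
9 [-16, 0, 20] 0.018
10 [-17, 0, 19] 0.018
11 [-17, 0, 19] 0.018
12 [-16, 0, 18] 0.017
13 [-16, 0, 16] 0.016
14 [-14, 0, 15] 0.015
15 [-13, 0, 13] 0.013
16 [-11, 0, 10] 0.011
17 [-8, 0, 8] 0.008
18 [-5, 0, 5] 0.005
19 [-2, 0, 2] 0.002
```

{"name": "play_rows", "arguments": {"translation": [[-1,0,2],[-4,0,6],[-6,0,9],[-8,0,12],[-10,0,15],[-12,0,17],[-14,0,18],[-15,0,19],[-16,0,20],[-16,0,20]], "turn": [[0,0.002,0],[0,0.005,0],[0,0.008,0],[0,0.011,0],[0,0.013,0],[0,0.015,0],[0,0.016,0],[0,0.017,0],[0,0.018,0],[0,0.018,0]], "fingers": [-1,-1,-1,-1,-1,-1,-1,-1,-1,-1]}}

```text
time: 29.15
position: [0.5452, -0.0128, 0.1687]
tool_rot: [-1.268, 1.117, -1.112]
ft_force: [0.3, -0.4, -0.6]
grip_width: 0.52
```

{"name": "play_rows", "arguments": {"translation": [[-17,0,19],[-17,0,19],[-16,0,18],[-16,0,16],[-14,0,15],[-13,0,13],[-11,0,10],[-8,0,8],[-5,0,5],[-2,0,2]], "turn": [[0,0.018,0],[0,0.018,0],[0,0.017,0],[0,0.016,0],[0,0.015,0],[0,0.013,0],[0,0.011,0],[0,0.008,0],[0,0.005,0],[0,0.002,0]], "fingers": [-1,-1,-1,-1,-1,-1,-1,-1,-1,-1]}}

```text
time: 29.98
position: [0.6607, 0.1156, 0.1686]
tool_rot: [-1.214, 1.206, -1.202]
ft_force: [-0.3, -0.3, -1.6]
grip_width: 0.525
```

```bash
python3 - <<'E'
from h import *
ctrl.get_image("wrist")
im=ctrl.get_image("wrist");c=ctrl.camera_info("wrist");cv2.imwrite("pics/q1.png",im);plan([.6597,.1152,.055],.0095)
np.savez("pics/q1.npz",**{k:np.array(v) for k,v in c.items()})
E
```

```text
t 30.08 pos [0.6607 0.1145 0.1694] yaw 0.0067 tilt y [-0.0019  0.0002 -1.    ] F [ 0.3709 -0.7312 -1.7827] w 0.525 q [ 0.4433  0.5608 -0.9347  1.4377  0.4508  1.3701 -0.5005]
world d mm [  -0.9506    0.7459 -114.3838]  tool d mm [ -0.7257 114.3856  -0.7306]
turn (tool) [ 0.0019 -0.0028 -0.0002] tool d after turn [ -0.7549 114.3838  -0.9434]
```

View pics/q1.png

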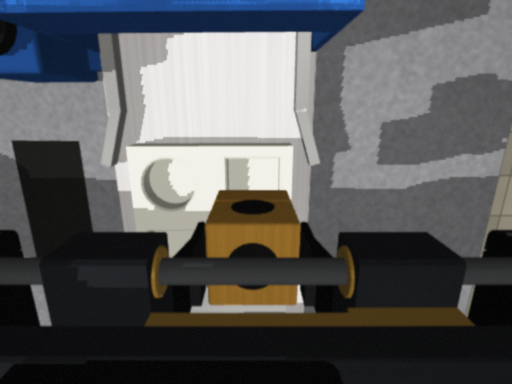

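```bash
python3 - <<'E'
from h import *
c=dict(np.load("pics/q1.npz"))
for p in [(127,144.5),(293,143.5)]: print(plane(c,p,.046))
E
```

```text
[0.5399 0.1537 0.046 ]
[0.6985 0.1556 0.046 ]
```

{"name": "play_rows", "arguments": {"translation": [[-0.7,8,-0.9],[0,16,0],[0,18,0],[0,14,0],[0,8,0],[0,3,0],[0,0,0],[0,0,0],[0,0,0],[0,0,0]], "turn": [[0,0,0],[0,0,0],[0,0,0],[0,0,0],[0,0,0],[0,0,0],[0,0,0],[0,0,0],[0,0,0],[0,0,0]], "fingers": [-1,-1,-1,-1,-1,-1,-1,-1,-1,-1]}}

```text
time: 30.92
position: [0.6608, 0.1151, 0.1046]
tool_rot: [-1.211, 1.204, -1.205]
ft_force: [0.0, -0.1, -0.7]
grip_width: 0.528
```

```bash
python3 - <<'E'
from h import *
plan([.6597,.1152,.055],.0095)
s=ctrl.get_image("side");crop("pics/r2.png",s,150,170,250,250,6)
s=ctrl.get_image("scene");crop("pics/r3.png",s,270,130,390,230,6)
E
```

```text
t 30.92 pos [0.6608 0.1151 0.1046] yaw 0.006 tilt y [ 0.0017  0.0002 -1.    ] F [ 0.0108 -0.0596 -0.6762] w 0.528 q [ 0.432   0.6087 -0.9063  1.5105  0.4926  1.2619 -0.5315]
world d mm [ -1.0989   0.0807 -49.6045]  tool d mm [-0.0771 49.6026 -1.1809]
turn (tool) [-0.0017 -0.0035 -0.0002] tool d after turn [-0.0911 49.6045 -1.0981]
```

View pics/r3.png

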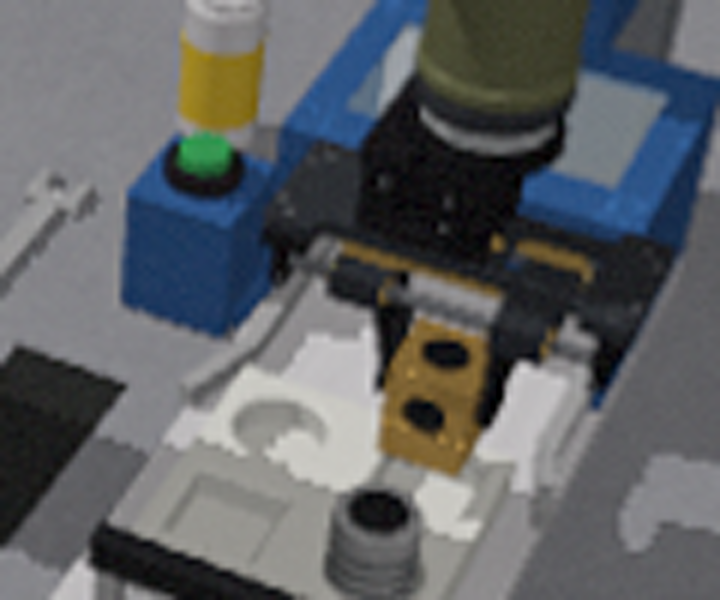

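View pics/r2.png

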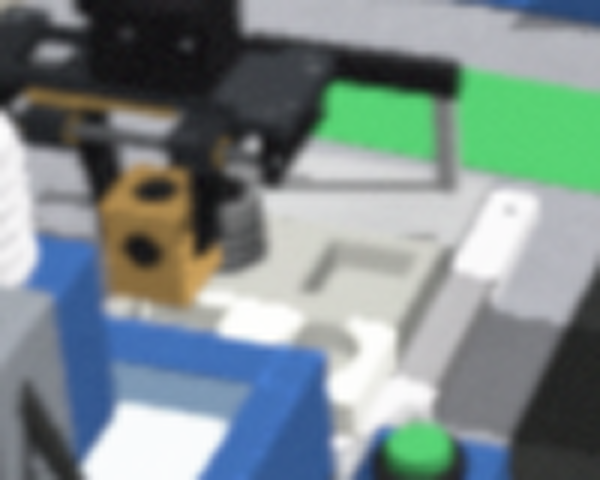

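{"name": "play_rows", "arguments": {"translation": [[-0.4,5,-0.8],[0,8,0],[0,8,0],[0,6,0],[0,6,0],[0,5,0],[0,5,0],[0,4,0],[0,2,0],[0,0,0]], "turn": [[0,0,0],[0,-0.003,0],[0,0,0],[0,0,0],[0,0,0],[0,0,0],[0,0,0],[0,0,0],[0,0,0],[0,0,0]], "fingers": [-1,-1,-1,-1,-1,-1,-1,-1,-1,-1]}}

```text
time: 31.85
position: [0.6595, 0.1153, 0.0548]
tool_rot: [-1.213, 1.202, -1.203]
ft_force: [-0.9, 0.0, -0.7]
grip_width: 0.528
```

{"name": "play_rows", "arguments": {"translation": [[0,0,0],[0,0,0],[0,0,0],[0,0,0],[0,0,0],[0,0,0],[0,0,0],[0,0,0],[0,0,0],[0,0,0]], "turn": [[0,0,0],[0,0,0],[0,0,0],[0,0,0],[0,0,0],[0,0,0],[0,0,0],[0,0,0],[0,0,0],[0,0,0]], "fingers": [0.6,0.6,0.6,0.6,0.6,0.6,0.6,0.6,0.6,0.6]}}

```text
time: 32.68
position: [0.6594, 0.1152, 0.0545]
tool_rot: [-1.214, 1.203, -1.203]
ft_force: [-0.3, 1.1, -0.8]
grip_width: 0.797
```

{"name": "play_rows", "arguments": {"translation": [[0,-5,0],[0,-12,0],[0,-20,0],[0,-25,0],[0,-25,0],[0,-25,0],[0,-20,0],[0,-15,0],[0,-8,0],[0,-3,0]], "turn": [[0,0,0],[0,0,0],[0,0,0],[0,0,0],[0,0,0],[0,0,0],[0,0,0],[0,0,0],[0,0,0],[0,0,0]], "fingers": [0.6,0.6,0.6,0.6,0.6,0.6,1,1,1,1]}}

```text
time: 33.52
position: [0.6601, 0.1158, 0.2151]
tool_rot: [-1.211, 1.2, -1.204]
ft_force: [0.0, 0.2, 0.3]
grip_width: 0.974
```

```bash
python3 - <<'E'
from h import *
ctrl.get_image("wrist")
plan([.6206,-.071,.24],1.58);rows([.6206,-.071,.22],1.58,20)
s=ctrl.get_image("scene");cv2.imwrite("pics/s0.png",s);crop("pics/s1.png",s,200,110,400,280,4)
im=ctrl.get_image("wrist");cv2.imwrite("pics/s2.png",im)
E
```

```text
t 33.57 pos [0.6599 0.1156 0.2143] yaw 0.0091 tilt y [ 0.0023  0.0002 -1.    ] F [ 0.452  -0.3234 -0.4411] w 0.985 q [ 0.4462  0.5297 -0.9515  1.3845  0.4287  1.44   -0.4837]
world d mm [ -39.2827 -186.6042   25.698 ]  tool d mm [186.2341 -25.8186 -40.9258]
turn (tool) [-0.0019 -1.5709  0.0017] tool d after turn [ -40.9985  -25.698  -186.2348]
0 [1, 0, 0] -0.011
1 [4, 0, -1] -0.033
2 [6, 0, -2] -0.051
3 [8, 0, -3] -0.068
4 [9, 0, -4] -0.082
5 [10, 0, -5] -0.094
6 [11, 0, -7] -0.103
7 [11, 0, -8] -0.11
8 [10, 0, -10] -0.115
9 [9, 0, -11] -0.117
10 [8, 0, -12] -0.117
11 [6, 0, -13] -0.115
12 [4, 0, -13] -0.11
13 [3, 0, -12] -0.103
14 [1, 0, -11] -0.094
15 [0, 0, -10] -0.082
16 [0, 0, -8] -0.068
17 [-1, 0, -6] -0.051
18 [-1, 0, -4] -0.033
19 [0, 0, -1] -0.011
```

View pics/s1.png

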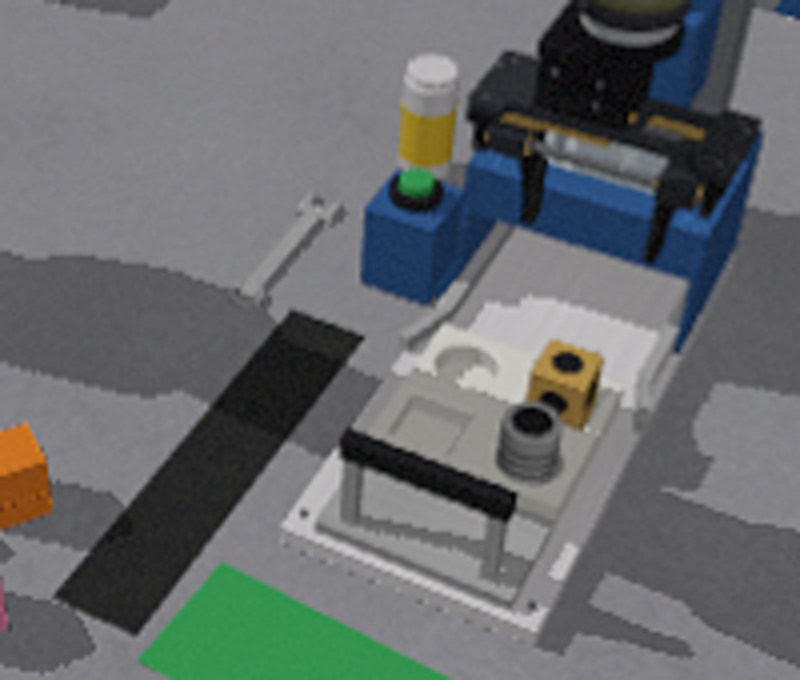

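View pics/s2.png

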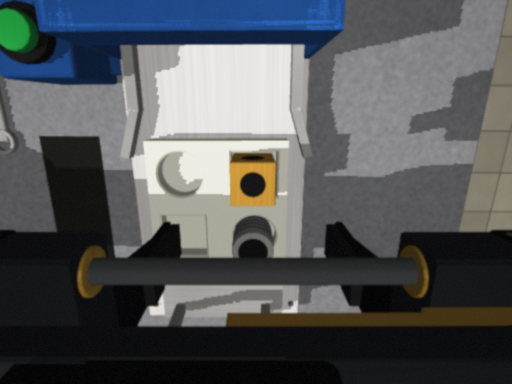

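```bash
python3 - <<'E'
from h import *
A=ctrl.camera_info("scene");c=ctrl.camera_info("wrist")
f=lambda x,y:((x+.5)/4-.5+200,(y+.5)/4-.5+110)
print(plane(A,f(569,362),.086),plane(A,f(532,420),.086), plane(c,(252.5,184.5),.086))
print(tri(A,f(569,362),c,(252.5,184.5)))
E
```

```text
[0.6589 0.1172 0.086 ] [0.658  0.0418 0.086 ] [0.6587 0.1148 0.086 ]
(array([0.659 , 0.1153, 0.0877]), np.float64(0.0006795600702244967))
```

{"name": "play_rows", "arguments": {"translation": [[1,0,0],[4,0,-1],[6,0,-2],[8,0,-3],[9,0,-4],[10,0,-5],[11,0,-7],[11,0,-8],[10,0,-10],[9,0,-11]], "turn": [[0,-0.011,0],[0,-0.033,0],[0,-0.051,0],[0,-0.068,0],[0,-0.082,0],[0,-0.094,0],[0,-0.103,0],[0,-0.11,0],[0,-0.115,0],[0,-0.117,0]], "fingers": [1,1,1,1,1,1,1,1,1,1]}}

```text
time: 34.5
position: [0.6379, 0.0208, 0.2113]
tool_rot: [-1.486, 0.604, -0.602]
ft_force: [-0.8, 0.1, 0.1]
grip_width: 0.998
```

{"name": "play_rows", "arguments": {"translation": [[8,0,-12],[6,0,-13],[4,0,-13],[3,0,-12],[1,0,-11],[0,0,-10],[0,0,-8],[-1,0,-6],[-1,0,-4],[0,0,-1]], "turn": [[0,-0.117,0],[0,-0.115,0],[0,-0.11,0],[0,-0.103,0],[0,-0.094,0],[0,-0.082,0],[0,-0.068,0],[0,-0.051,0],[0,-0.033,0],[0,-0.011,0]], "fingers": [1,1,1,1,1,1,1,1,1,1]}}

```text
time: 35.33
position: [0.6174, -0.0725, 0.2112]
tool_rot: [-1.571, -0.003, 0.007]
ft_force: [0.1, -0.4, 0.1]
grip_width: 1.001
```

```bash
python3 - <<'E'
from h import *
ctrl.get_image("wrist")
im=ctrl.get_image("wrist");c=ctrl.camera_info("wrist");plan([.6206,-.0725,.095],1.58)
cv2.imwrite("pics/t1.png",im)
np.savez("pics/t1.npz",**{k:np.array(v) for k,v in c.items()})
print(proj(c,[[.6206-.067,-.0725,.121],[.6206,-.0725,.121]]))
E
```

```text
t 35.43 pos [ 0.6177 -0.0714  0.2117] yaw 1.5763 tilt y [-0.0012  0.0004 -1.    ] F [-0.7261 -0.4682  0.0483] w 0.998 q [ 0.981   0.5901 -1.2929  1.5097  0.5671  1.47    1.2525]
world d mm [   2.9416   -1.0803 -116.6863]  tool d mm [  3.0761 116.6822  -1.1425]
turn (tool) [-0.0004 -0.0037 -0.0012] tool d after turn [  2.9316 116.6863  -1.1073]
[[251.8464 121.1326]
 [251.544  198.4314]]
```

View pics/t1.png

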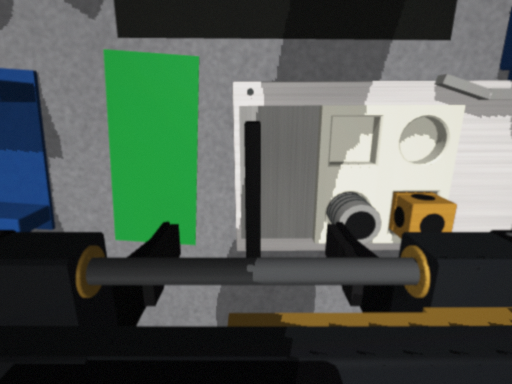

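{"name": "play_rows", "arguments": {"translation": [[0,0,0],[0,0,0],[0,0,0],[0,0,0],[0,0,0],[0,0,0],[0,0,0],[0,0,0],[0,0,0],[0,0,0]], "turn": [[0,0.03,0],[0,0.06,0],[0,0.09,0],[0,0.11,0],[0,0.11,0],[0,0.11,0],[0,0.11,0],[0,0.11,0],[0,0.11,0],[0,0.11,0]], "fingers": [1,1,1,1,1,1,1,1,1,1]}}

```text
time: 36.27
position: [0.6179, -0.0702, 0.2123]
tool_rot: [-1.441, 0.74, -0.74]
ft_force: [-0.5, 0.4, -0.5]
grip_width: 1.003
```

```bash
python3 - <<'E'
from h import *
plan([.6206,-.0725,.21],1.58-np.pi)
E
```

```text
t 36.27 pos [ 0.6179 -0.0702  0.2123] yaw 0.622 tilt y [-0.0004  0.0001 -1.    ] F [-0.5264  0.388  -0.503 ] w 1.003 q [ 0.8896  0.4766 -1.0995  1.512   0.4264  1.4148  0.3909]
world d mm [ 2.7312 -2.2713 -2.2679]  tool d mm [3.438  2.2666 0.8967]
turn (tool) [0.0005 2.1836 0.0001] tool d after turn [-2.7102  2.2679  2.2964]
```

As expected, q3 unwinds. Continue the turn.

{"name": "play_rows", "arguments": {"translation": [[0,0,0],[0,0,0],[0,0,0],[0,0,0],[0,0,0],[0,0,0],[0,0,0],[0,0,0],[0,0,0],[0,0,0]], "turn": [[0,0.11,0],[0,0.11,0],[0,0.11,0],[0,0.11,0],[0,0.11,0],[0,0.11,0],[0,0.11,0],[0,0.11,0],[0,0.11,0],[0,0.11,0]], "fingers": [1,1,1,1,1,1,1,1,1,1]}}

```text
time: 37.1
position: [0.6178, -0.0701, 0.2122]
tool_rot: [-0.944, 1.552, -1.552]
ft_force: [-1.0, -0.1, -0.1]
grip_width: 0.999
```

{"name": "play_rows", "arguments": {"translation": [[0,0,0],[0,0,0],[0,0,0],[0,0,0],[0,0,0],[0,0,0],[0,0,0],[0,0,0],[0,0,0],[0,0,0]], "turn": [[0,0.11,0],[0,0.11,0],[0,0.11,0],[0,0.11,0],[0,0.11,0],[0,0.11,0],[0,0.11,0],[0,0.11,0],[0,0.11,0],[0,0.08,0]], "fingers": [1,1,1,1,1,1,1,1,1,1]}}

```text
time: 37.93
position: [0.6179, -0.0702, 0.2122]
tool_rot: [-0.026, 2.21, -2.21]
ft_force: [0.3, 0.1, -0.6]
grip_width: 1.0
```

```bash
python3 - <<'E'
from h import *
ctrl.get_image("wrist")
im=ctrl.get_image("wrist");c=ctrl.camera_info("wrist");plan([.6206,-.0725,.095],1.58-np.pi)
cv2.imwrite("pics/u1.png",im)
np.savez("pics/u1.npz",**{k:np.array(v) for k,v in c.items()})
E
```

```text
t 38.03 pos [ 0.6179 -0.0702  0.2123] yaw -1.5425 tilt y [-0.0004 -0.     -1.    ] F [-0.8669  0.7147 -0.2768] w 0.994 q [ 0.6342  0.3439 -0.7089  1.52    0.2263  1.3619 -1.6353]
world d mm [   2.7284   -2.3235 -117.2873]  tool d mm [ -2.7091 117.2862   2.3966]
turn (tool) [-0.      0.0191  0.0004] tool d after turn [ -2.7069 117.2873   2.3485]
```

View pics/u1.png

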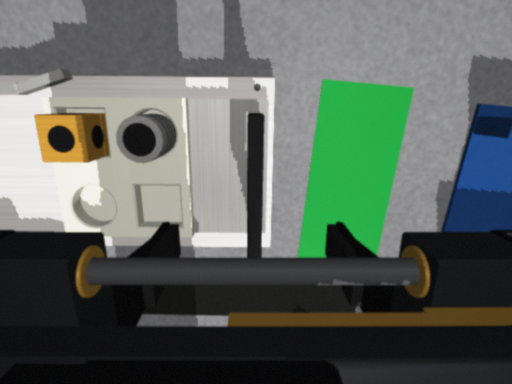

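```bash
python3 - <<'E'
from h import *
im=cv2.imread("pics/u1.png");c=dict(np.load("pics/u1.npz"))
g=im.max(2);m=np.zeros(g.shape,np.uint8);m[108:228,235:278]=(g[108:228,235:278]<35)*255
cn=max(cv2.findContours(m,0,2)[0],key=cv2.contourArea);r=cv2.minAreaRect(cn);b=cv2.boxPoints(r);print(b)
q=np.array([plane(c,p,.121)[:2] for p in b]);print(q)
E
```

```text
[[246.712  226.9752]
 [248.8887 113.7863]
 [262.4991 114.0481]
 [260.3224 227.237 ]]
[[ 0.5864 -0.0661]
 [ 0.6869 -0.0656]
 [ 0.687  -0.0768]
 [ 0.5864 -0.0785]]
```

{"name": "play_rows", "arguments": {"translation": [[-2,8,1.3],[0,15,0],[0,22,0],[0,22,0],[0,20,0],[0,15,0],[0,10,0],[0,5,0],[0,0,0],[0,0,0]], "turn": [[0,0.019,0],[0,0,0],[0,0,0],[0,0,0],[0,0,0],[0,0,0],[0,0,0],[0,0,0],[0,0,0],[0,0,0]], "fingers": [1,1,1,1,1,1,1,1,1,1]}}

```text
time: 38.87
position: [0.6205, -0.0721, 0.0959]
tool_rot: [-0.01, 2.217, -2.216]
ft_force: [0.2, -0.2, -0.0]
grip_width: 1.001
```

{"name": "play_rows", "arguments": {"translation": [[0,0,0],[0,0,0],[0,0,0],[0,0,0],[0,0,0],[0,0,0],[0,0,0],[0,0,0],[0,0,0],[0,0,0]], "turn": [[0,0,0],[0,0,0],[0,0,0],[0,0,0],[0,0,0],[0,0,0],[0,0,0],[0,0,0],[0,0,0],[0,0,0]], "fingers": [-1,-1,-1,-1,-1,-1,-1,-1,-1,-1], "grip_force": 20}}

```text
time: 39.7
position: [0.62, -0.0723, 0.0955]
tool_rot: [-0.01, 2.217, -2.217]
ft_force: [0.6, 0.9, -0.0]
grip_width: 0.325
```

{"name": "play_rows", "arguments": {"translation": [[0,0,0],[0,0,0],[0,0,0],[0,0,0],[0,0,0],[0,0,0],[0,0,0],[0,0,0],[0,0,0],[0,0,0]], "turn": [[0,0,0],[0,0,0],[0,0,0],[0,0,0],[0,0,0],[0,0,0],[0,0,0],[0,0,0],[0,0,0],[0,0,0]], "fingers": [-1,-1,-1,-1,-1,-1,-1,-1,-1,-1]}}

```text
time: 40.53
position: [0.62, -0.0721, 0.0955]
tool_rot: [-0.01, 2.217, -2.217]
ft_force: [-0.2, 1.0, -0.6]
grip_width: 0.158
```

```bash
python3 - <<'E'
from h import *
plan([.617+.00057,.206-.052,.0945],1.582-np.pi)
s=ctrl.get_image("side");crop("pics/v1.png",s,130,130,270,260,5)
E
```

```text
t 40.53 pos [ 0.62   -0.0721  0.0955] yaw -1.5618 tilt y [-0.      0.0001 -1.    ] F [-0.2498  0.9559 -0.5877] w 0.158 q [ 0.6096  0.4397 -0.6757  1.6481  0.2948  1.1582 -1.7009]
world d mm [ -2.4663 226.1291  -1.0129]  tool d mm [   0.4408    1.0401 -226.142 ]
turn (tool) [ 0.0001 -0.0022  0.    ] tool d after turn [  -0.0673    1.0129 -226.1425]
```

View pics/v1.png

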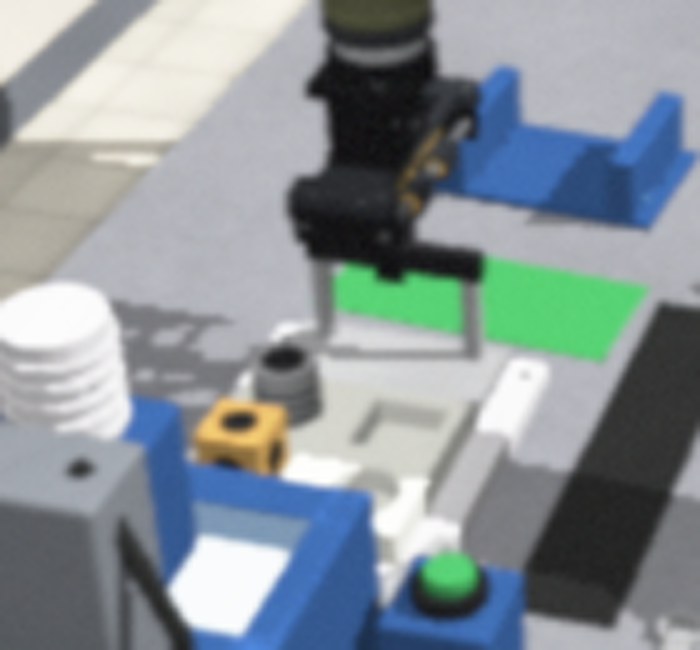

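{"name": "play_rows", "arguments": {"translation": [[0,0,-2],[0,0,-4],[0,0,-6],[0,0,-8],[0,0,-9],[0,0,-9],[0,0,-9],[0,0,-9],[0,0,-9],[0,0,-9]], "turn": [[0,0,0],[0,0,0],[0,0,0],[0,0,0],[0,0,0],[0,0,0],[0,0,0],[0,0,0],[0,0,0],[0,0,0]], "fingers": [-1,-1,-1,-1,-1,-1,-1,-1,-1,-1]}}

```text
time: 41.42
position: [0.6195, -0.0022, 0.0955]
tool_rot: [-0.006, 2.213, -2.224]
ft_force: [0.9, -6.4, 0.9]
grip_width: 0.16
```

```bash
python3 - <<'E'
from h import *
plan([.617+.00057,.206-.052,.0955],1.582-np.pi)
E
```

```text
t 41.42 pos [ 0.6195 -0.0022  0.0955] yaw -1.5654 tilt y [-0.0002 -0.0051 -1.    ] F [ 0.9026 -6.3557  0.9134] w 0.16 q [ 0.5131  0.4353 -0.6963  1.6596  0.3053  1.1578 -1.827 ]
world d mm [ -1.9728 156.2437   0.0142]  tool d mm [   1.1318   -0.8068 -156.25  ]
turn (tool) [-0.0051 -0.0058  0.0002] tool d after turn [   0.2222   -0.0142 -156.256 ]
```

{"name": "play_rows", "arguments": {"translation": [[0,0,-8],[0,0,-8],[0,0,-8],[0,0,-8],[0,0,-8],[0,0,-8],[0,0,-8],[0,0,-8],[0,0,-8],[0,0,-8]], "turn": [[0,0,0],[0,0,0],[0,0,0],[0,0,0],[0,0,0],[0,0,0],[0,0,0],[0,0,0],[0,0,0],[0,0,0]], "fingers": [-1,-1,-1,-1,-1,-1,-1,-1,-1,-1]}}

```text
time: 42.25
position: [0.6192, 0.0774, 0.0955]
tool_rot: [-0.006, 2.213, -2.225]
ft_force: [0.3, -7.9, 0.8]
grip_width: 0.156
```

```bash
python3 - <<'E'
from h import *
plan([.617+.00057,.206-.052,.0955],1.582-np.pi)
s=ctrl.get_image("side");crop("pics/w1.png",s,130,130,270,260,5)
E
```

```text
t 42.25 pos [0.6192 0.0774 0.0955] yaw -1.5656 tilt y [-0.0001 -0.0057 -1.    ] F [ 0.291 -7.938  0.82 ] w 0.156 q [ 0.3953  0.4508 -0.7155  1.6469  0.3222  1.1656 -1.9656]
world d mm [-1.6071 76.6367  0.0096]  tool d mm [  1.2126  -0.4444 -76.6427]
turn (tool) [-0.0057 -0.0061  0.0002] tool d after turn [  0.7484  -0.0096 -76.6499]
```

View pics/w1.png

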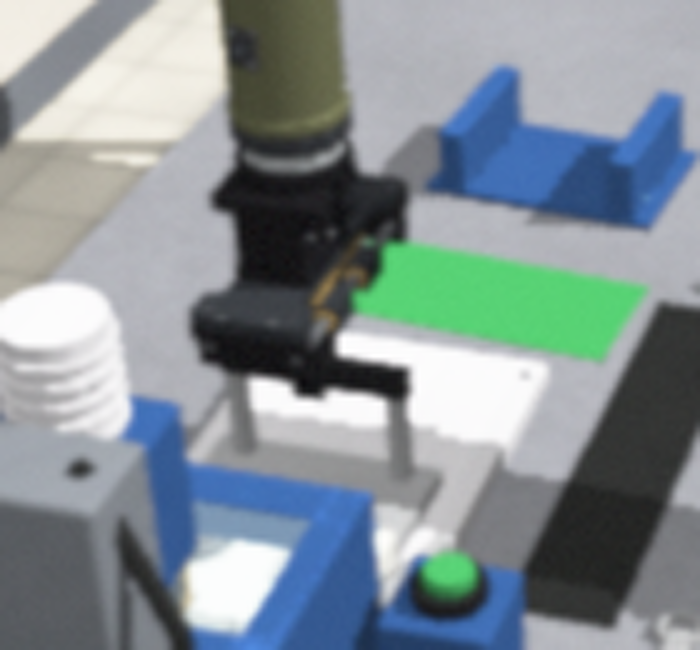

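{"name": "play_rows", "arguments": {"translation": [[0,0,-8],[0,0,-8],[0,0,-8],[0,0,-8],[0,0,-8],[0,0,-7],[0,0,-6],[0,0,-5],[0,0,-4],[0,0,-3]], "turn": [[0,0,0],[0,0,0],[0,0,0],[0,0,0],[0,0,0],[0,0,0],[0,0,0],[0,0,0],[0,0,0],[0,0,0]], "fingers": [-1,-1,-1,-1,-1,-1,-1,-1,-1,-1]}}

```text
time: 43.13
position: [0.6188, 0.1428, 0.0955]
tool_rot: [-0.007, 2.213, -2.224]
ft_force: [-0.7, -7.3, 1.9]
grip_width: 0.156
```

{"name": "play_rows", "arguments": {"translation": [[0,0,-2],[0,0,-2],[0,0,-2],[0,0,-1],[0,0,-1],[0,0,-1],[0,0,-1],[0,0,0],[0,0,0],[0,0,0]], "turn": [[0,0,0],[0,0,0],[0,0,0],[0,0,0],[0,0,0],[0,0,0],[0,0,0],[0,0,0],[0,0,0],[0,0,0]], "fingers": [-1,-1,-1,-1,-1,-1,-1,-1,-1,-1]}}

```text
time: 43.97
position: [0.6188, 0.1524, 0.0955]
tool_rot: [-0.006, 2.213, -2.225]
ft_force: [-0.3, -7.9, 1.1]
grip_width: 0.158
```

{"name": "play_rows", "arguments": {"translation": [[0,0,-1],[0,0,-1],[0,0,-1],[0,0,0],[0,0,0],[0,0,0],[0,0,0],[0,0,0],[0,0,0],[0,0,0]], "turn": [[0,0,0],[0,0,0],[0,0,0],[0,0,0],[0,0,0],[0,0,0],[0,0,0],[0,0,0],[0,0,0],[0,0,0]], "fingers": [-1,-1,-1,-1,-1,-1,-1,-1,-1,-1]}}

```text
time: 44.8
position: [0.6189, 0.1532, 0.0955]
tool_rot: [-0.005, 2.21, -2.229]
ft_force: [-0.7, -10.6, 4.3]
grip_width: 0.16
```

{"name": "play_rows", "arguments": {"translation": [[0,0,-1],[0,0,-1],[0,0,0],[0,0,0],[0,0,0],[0,0,0],[0,0,0],[0,0,0],[0,0,0],[0,0,0]], "turn": [[0,0,0],[0,0,0],[0,0,0],[0,0,0],[0,0,0],[0,0,0],[0,0,0],[0,0,0],[0,0,0],[0,0,0]], "fingers": [-1,-1,-1,-1,-1,-1,-1,-1,-1,-1]}}

```text
time: 45.63
position: [0.6195, 0.1534, 0.0955]
tool_rot: [-0.003, 2.208, -2.231]
ft_force: [0.7, -12.9, 2.6]
grip_width: 0.155
```

```bash
python3 - <<'E'
from h import *
plan([.617+.00057,.206-.052,.0955],1.582-np.pi)
c=ctrl.camera_info("wrist");cv2.imwrite("pics/x0.png",ctrl.get_image("wrist"))
s=ctrl.get_image("side");crop("pics/x1.png",s,110,160,250,290,5)
s=ctrl.get_image("scene");crop("pics/x2.png",s,260,100,400,230,5)
E
```

```text
t 45.63 pos [0.6195 0.1534 0.0955] yaw -1.5675 tilt y [ 0.0002 -0.0104 -0.9999] F [  0.7485 -12.8903   2.6029] w 0.155 q [ 0.2685  0.4853 -0.7243  1.6077  0.3508  1.1842 -2.1013]
world d mm [-1.9694  0.5972  0.001 ]  tool d mm [ 1.9674 -0.0078 -0.6037]
turn (tool) [-0.0104 -0.0079 -0.0002] tool d after turn [ 1.9626 -0.001  -0.6192]
```

View pics/x1.png

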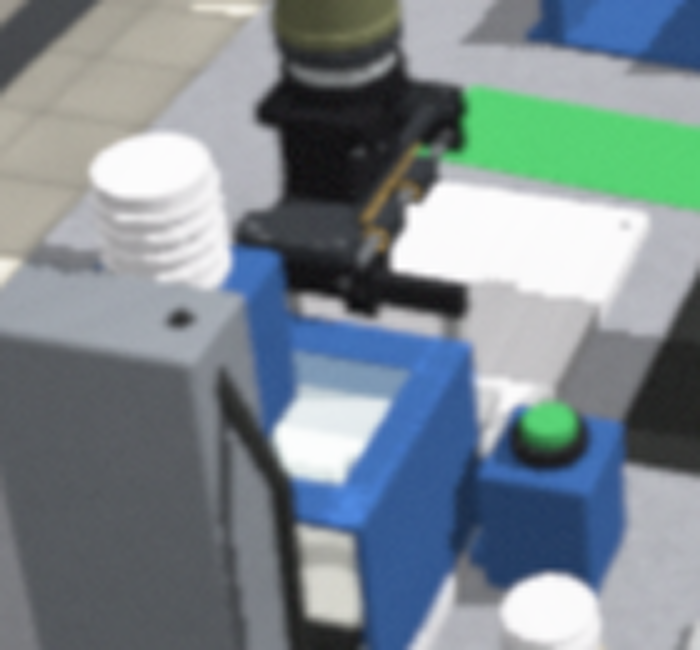

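View pics/x2.png

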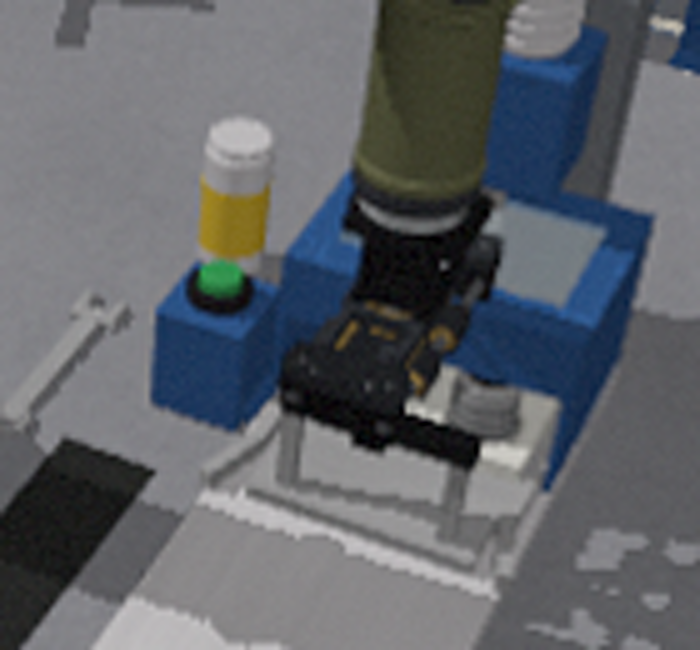

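View pics/x0.png

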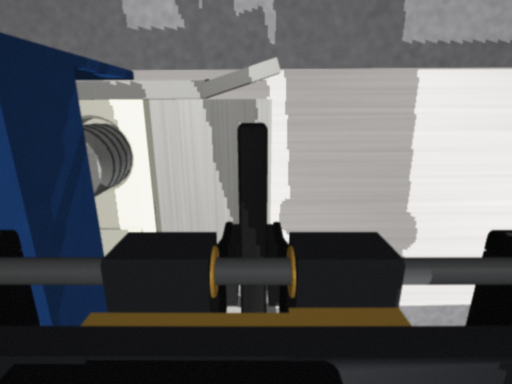

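{"name": "play_rows", "arguments": {"translation": [[0,0,0],[0,0,0],[0,0,0],[0,0,0],[0,0,0],[0,0,0],[0,0,0],[0,0,0],[0,0,0],[0,0,0]], "turn": [[0,0,0],[0,0,0],[0,0,0],[0,0,0],[0,0,0],[0,0,0],[0,0,0],[0,0,0],[0,0,0],[0,0,0]], "fingers": [0,0,0,0,0,0,0,0,0,0]}}

```text
time: 46.62
position: [0.6179, 0.1619, 0.0955]
tool_rot: [-0.01, 2.217, -2.217]
ft_force: [-0.2, 0.8, 0.3]
grip_width: 0.498
```

```bash
python3 - <<'E'
from h import *
plan([.4646,.248,.215],-1.565)
A=ctrl.camera_info("scene");B=ctrl.camera_info("side")
print("can",tri(A,(307.5,128),B,(220.5,284)))
E
```

```text
t 46.62 pos [0.6179 0.1619 0.0955] yaw -1.5618 tilt y [-0.0001  0.     -1.    ] F [-0.2028  0.8309  0.2577] w 0.498 q [ 0.2653  0.4863 -0.7301  1.6083  0.3438  1.1798 -2.1015]
world d mm [-153.3166   86.1394  119.5066]  tool d mm [ 152.5432 -119.4904  -87.5238]
turn (tool) [0.     0.0032 0.0001] tool d after turn [ 152.8147 -119.5066  -87.0267]
can (array([0.4043, 0.4065, 0.113 ]), np.float64(0.000773458824223257))
```

{"name": "play_rows", "arguments": {"translation": [[0,-5,4],[0,-12,4],[0,-20,0],[0,-25,0],[0,-25,0],[0,-20,0],[0,-10,0],[0,-3,0],[0,0,0],[0,0,0]], "turn": [[0,0,0],[0,0,0],[0,0,0],[0,0,0],[0,0,0],[0,0,0],[0,0,0],[0,0,0],[0,0,0],[0,0,0]], "fingers": [0,0,0,0,0,0,-0.5,-0.5,-1,-1]}}

```text
time: 47.45
position: [0.6176, 0.1532, 0.2145]
tool_rot: [-0.011, 2.217, -2.219]
ft_force: [-0.5, 0.7, -1.1]
grip_width: 0.287
```

```bash
python3 - <<'E'
from h import *
ctrl.get_image("wrist")
im=ctrl.get_image("wrist");cv2.imwrite("pics/y1.png",im);c=ctrl.camera_info("wrist")
np.savez("pics/y1.npz",**{k:np.array(v) for k,v in c.items()})
plan([.4646,.248,.215],-1.565)
s=ctrl.get_image("scene");crop("pics/y2.png",s,260,100,400,230,5)
E
```

```text
t 47.55 pos [0.6173 0.1532 0.2139] yaw -1.5621 tilt y [-0.0026 -0.0007 -1.    ] F [ 0.3715 -0.2967 -0.105 ] w 0.189 q [ 0.3012  0.392  -0.7642  1.477   0.2719  1.3843 -2.0381]
world d mm [-152.6982   94.8034    1.1448]  tool d mm [151.867   -0.8072 -96.1326]
turn (tool) [-0.0007  0.0029  0.0027] tool d after turn [152.1461  -1.1448 -95.6869]
```

View pics/y1.png

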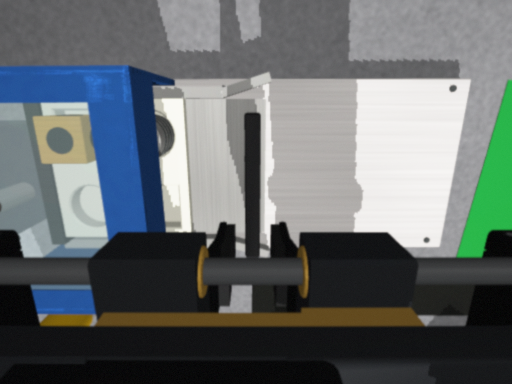

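View pics/y2.png

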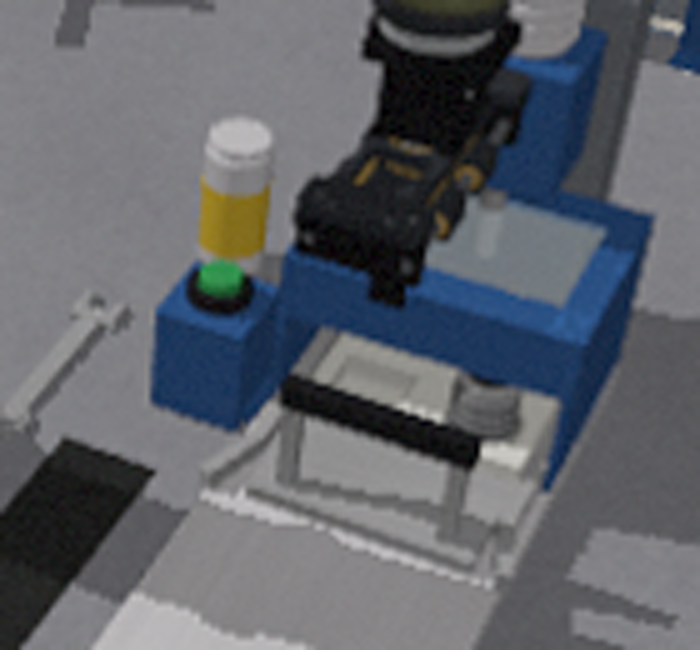

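```bash
python3 - <<'E'
from h import *
c=dict(np.load("pics/y1.npz"))
for p,z in [((252.5,114.5),.121),((252.5,200),.121),((466.5,80),.02),((441,247),.02),((265.5,86),.032),((262,242),.032)]: print(p,plane(c,p,z))
E
```

```text
(252.5, 114.5) [0.6856 0.1534 0.121 ]
(252.5, 200) [0.6112 0.1528 0.121 ]
(466.5, 80) [ 0.7222 -0.0878  0.02  ]
(441, 247) [ 0.5147 -0.0975  0.02  ]
(265.5, 86) [0.713  0.1393 0.032 ]
(262, 242) [0.5264 0.1399 0.032 ]
```

{"name": "play_rows", "arguments": {"translation": [[4,0,-2],[9,0,-6],[15,0,-9],[20,0,-13],[24,0,-15],[24,0,-15],[22,0,-14],[17,0,-11],[11,0,-7],[6,0,-4]], "turn": [[0,0,0],[0,0,0],[0,0,0],[0,0,0],[0,0,0],[0,0,0],[0,0,0],[0,0,0],[0,0,0],[0,0,0]], "fingers": [-1,-1,-1,-1,-1,-1,-1,-1,-1,-1]}}

```text
time: 48.43
position: [0.463, 0.2499, 0.2155]
tool_rot: [-0.013, 2.215, -2.216]
ft_force: [0.6, 0.4, 0.5]
grip_width: 0.005
```

```bash
python3 - <<'E'
from h import *
ctrl.get_image("wrist")
im=ctrl.get_image("wrist");cv2.imwrite("pics/z1.png",im)
plan([.4646,.248,.112],-1.565)
s=ctrl.get_image("scene");crop("pics/z2.png",s,260,100,400,230,5)
s=ctrl.get_image("side");crop("pics/z3.png",s,170,180,270,290,6)
E
```

```text
t 48.53 pos [0.4644 0.249  0.2157] yaw -1.5603 tilt y [ 0.0007 -0.0006 -1.    ] F [ 0.1272 -0.2327 -0.0262] w 0.005 q [ 0.2766  0.131  -0.8779  1.74    0.1049  1.3187 -2.1835]
world d mm [   0.1674   -1.0125 -103.6663]  tool d mm [ -0.0864 103.667    0.9472]
turn (tool) [-0.0006  0.0047 -0.0007] tool d after turn [ -0.1615 103.6663   1.0134]
```

View pics/z1.png

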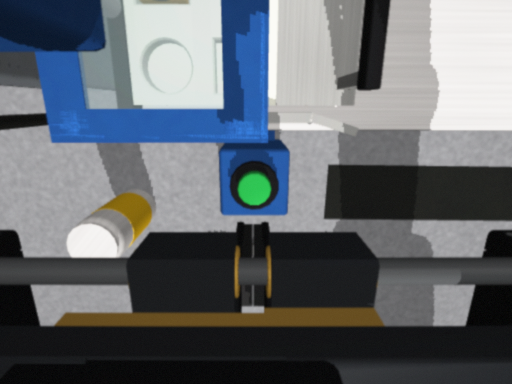

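View pics/z2.png

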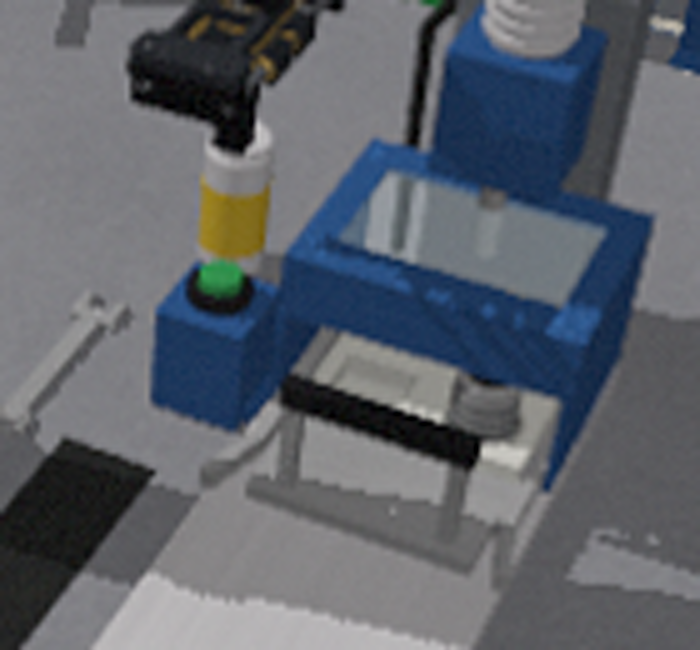

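View pics/z3.png

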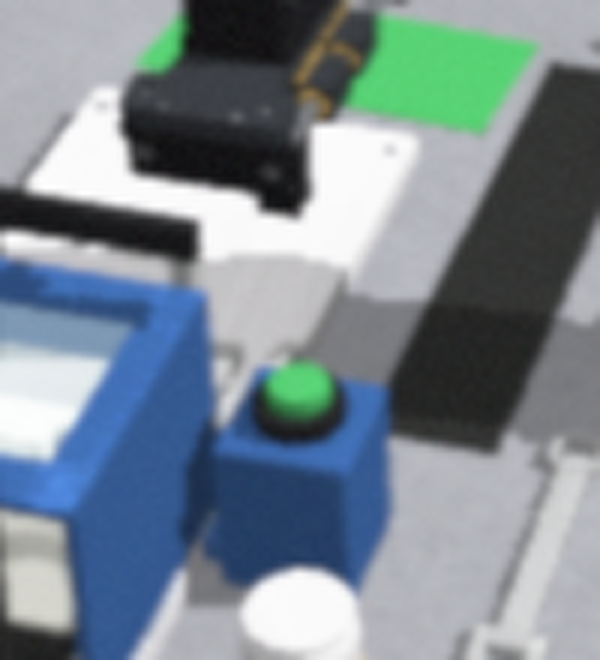

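```bash
python3 - <<'E'
from h import *
c=ctrl.camera_info("wrist")
for z in(.105,.110,.115): print(plane(c,(254.5,188.5),z))
A=ctrl.camera_info("scene")
for z in(.105,.110,.115): print(plane(A,(260+221/5,100+277/5),z))
E
```

```text
[0.4661 0.2452 0.105 ]
[0.4675 0.2453 0.11  ]
[0.4689 0.2453 0.115 ]
[0.4638 0.2512 0.105 ]
[0.4664 0.2449 0.11  ]
[0.469  0.2386 0.115 ]
```

{"name": "play_rows", "arguments": {"translation": [[-2.6,8,3.5],[0,16,0],[0,20,0],[0,20,0],[0,15,0],[0,8,0],[0,5,0],[0,2,0],[0,0,0],[0,0,0]], "turn": [[0,0,0],[0,0,0],[0,0,0],[0,0,0],[0,0,0],[0,0,0],[0,0,0],[0,0,0],[0,0,0],[0,0,0]], "fingers": [-1,-1,-1,-1,-1,-1,-1,-1,-1,-1]}}

```text
time: 49.47
position: [0.4685, 0.2451, 0.1222]
tool_rot: [-0.008, 2.217, -2.216]
ft_force: [-0.5, 0.4, 0.2]
grip_width: 0.004
```

{"name": "play_rows", "arguments": {"translation": [[0,2,0],[0,2,0],[0,2,0],[0,2,0],[0,1,0],[0,1,0],[0,0,0],[0,0,0],[0,0,0],[0,0,0]], "turn": [[0,0,0],[0,0,0],[0,0,0],[0,0,0],[0,0,0],[0,0,0],[0,0,0],[0,0,0],[0,0,0],[0,0,0]], "fingers": [-1,-1,-1,-1,-1,-1,-1,-1,-1,-1]}}

```text
time: 50.3
position: [0.4678, 0.2448, 0.1116]
tool_rot: [-0.01, 2.217, -2.217]
ft_force: [-1.0, -0.1, 2.1]
grip_width: 0.009
```

{"name": "play_rows", "arguments": {"translation": [[0,2,0],[0,2,0],[0,2,0],[0,2,0],[0,1,0],[0,1,0],[0,0,0],[0,0,0],[0,0,0],[0,0,0]], "turn": [[0,0,0],[0,0,0],[0,0,0],[0,0,0],[0,0,0],[0,0,0],[0,0,0],[0,0,0],[0,0,0],[0,0,0]], "fingers": [-1,-1,-1,-1,-1,-1,-1,-1,-1,-1]}}

```text
time: 51.13
position: [0.4682, 0.245, 0.1058]
tool_rot: [-0.008, 2.213, -2.22]
ft_force: [-10.1, -7.8, 32.8]
grip_width: 0.003
```

{"name": "play_rows", "arguments": {"translation": [[0,1,0],[0,1,0],[0,1,0],[0,1,0],[0,0,0],[0,0,0],[0,0,0],[0,0,0],[0,0,0],[0,0,0]], "turn": [[0,0,0],[0,0,0],[0,0,0],[0,0,0],[0,0,0],[0,0,0],[0,0,0],[0,0,0],[0,0,0],[0,0,0]], "fingers": [-1,-1,-1,-1,-1,-1,-1,-1,-1,-1]}}

```text
time: 51.97
position: [0.4684, 0.2451, 0.1052]
tool_rot: [-0.008, 2.21, -2.222]
ft_force: [-19.3, -12.1, 58.2]
grip_width: 0.004
```

```bash
python3 - <<'E'
from h import *
plan([.4646,.248,.112],-1.565)
s=ctrl.get_image("scene");crop("pics/aa2.png",s,260,80,400,210,5)
s=ctrl.get_image("side");crop("pics/aa3.png",s,170,180,270,290,6)
E
```

```text
t 51.97 pos [0.4684 0.2451 0.1052] yaw -1.562 tilt y [ 0.0018 -0.0052 -1.    ] F [-19.2967 -12.0828  58.1703] w 0.004 q [ 0.2289  0.2524 -0.8531  1.8691  0.217   1.1155 -2.2672]
world d mm [-3.7903  2.9356  6.7532]  tool d mm [ 3.7525 -6.7752 -2.9332]
turn (tool) [-0.0052  0.003  -0.0018] tool d after turn [ 3.7732 -6.7532 -2.9575]
```

View pics/aa3.png

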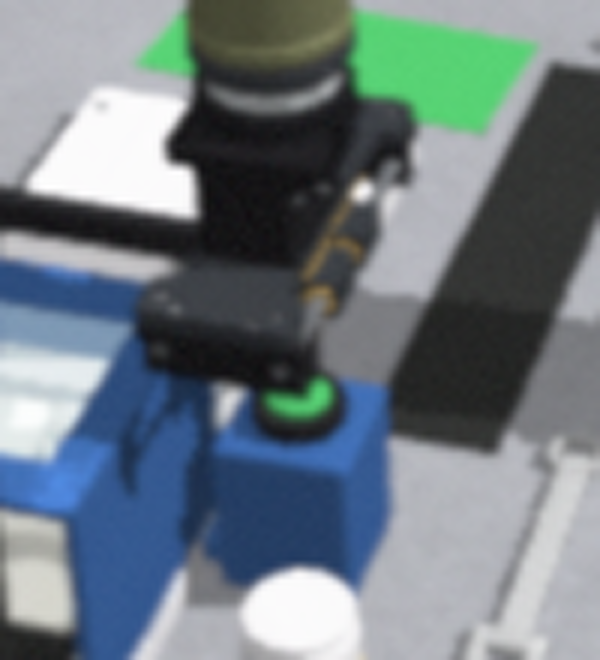

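{"name": "play_rows", "arguments": {"translation": [[0,-8,0],[0,-12,0],[0,-18,0],[0,-20,0],[0,-20,0],[0,-20,0],[0,-15,0],[0,-8,0],[0,-3,0],[0,0,0]], "turn": [[0,0,0],[0,0,0],[0,0,0],[0,0,0],[0,0,0],[0,0,0],[0,0,0],[0,0,0],[0,0,0],[0,0,0]], "fingers": [-1,-1,-1,-1,-1,-1,-1,-1,-1,-1]}}

```text
time: 52.9
position: [0.468, 0.2449, 0.2215]
tool_rot: [-0.009, 2.217, -2.217]
ft_force: [0.8, 0.3, -0.1]
grip_width: 0.005
```

```bash
python3 - <<'E'
from h import *
ctrl.get_image("wrist")
plan([.6180,.1531,.215],-1.562)
cv2.imwrite("pics/bb1.png",ctrl.get_image("wrist"))
s=ctrl.get_image("scene");crop("pics/bb2.png",s,260,80,400,230,4.5)
E
```

```text
t 52.95 pos [0.4676 0.2446 0.2208] yaw -1.5621 tilt y [-0.0008 -0.0003 -1.    ] F [ 0.7245 -0.4858 -0.8573] w 0.008 q [ 0.2855  0.1303 -0.8762  1.7301  0.1028  1.3299 -2.1734]
world d mm [150.3647 -91.5425  -5.7584]  tool d mm [-149.5719    5.6581   92.8383]
turn (tool) [-0.0003 -0.0001  0.0008] tool d after turn [-149.5536    5.7584   92.8616]
```

View pics/bb2.png

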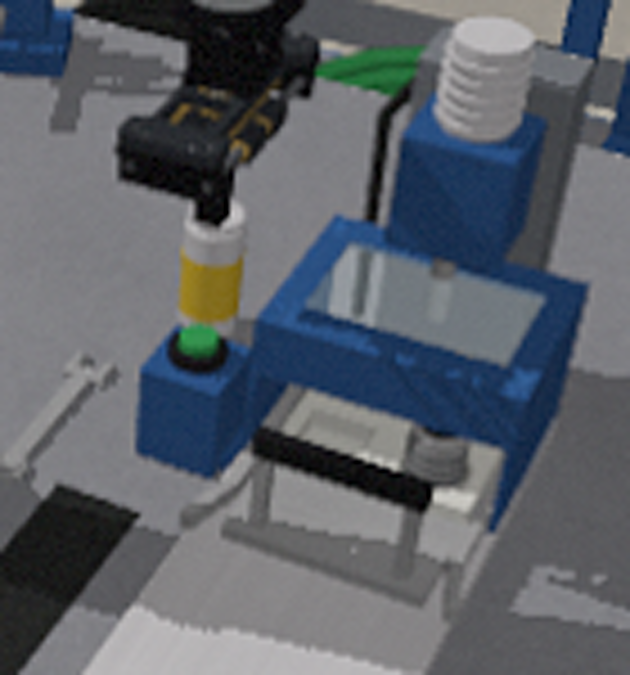

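Button sprang up, the carrier is still home. Back over the handle, opening half (enough for a 14 mm bar).

{"name": "play_rows", "arguments": {"translation": [[-4,0,2],[-9,0,5],[-15,0,9],[-20,0,12],[-24,0,15],[-24,0,15],[-22,0,14],[-16,0,10],[-10,0,7],[-5,0,4]], "turn": [[0,0,0],[0,0,0],[0,0,0],[0,0,0],[0,0,0],[0,0,0],[0,0,0],[0,0,0],[0,0,0],[0,0,0]], "fingers": [0.2,0.2,0.2,0.2,0.2,0.2,0.2,0.2,0.2,0.2]}}

```text
time: 53.88
position: [0.6192, 0.1509, 0.2203]
tool_rot: [-0.008, 2.219, -2.219]
ft_force: [0.6, 0.2, -0.5]
grip_width: 0.583
```

{"name": "play_rows", "arguments": {"translation": [[0,8,0],[0,16,0],[0,22,0],[0,22,0],[0,20,0],[0,14,0],[0,8,0],[0,4,0],[0,0,0],[0,0,0]], "turn": [[0,0,0],[0,0,0],[0,0,0],[0,0,0],[0,0,0],[0,0,0],[0,0,0],[0,0,0],[0,0,0],[0,0,0]], "fingers": [0.2,0.2,0.2,0.2,0.2,0.2,0.2,0.2,0.2,0.2]}}

```text
time: 54.72
position: [0.6181, 0.1537, 0.1084]
tool_rot: [-0.009, 2.217, -2.216]
ft_force: [-0.0, 0.2, 0.2]
grip_width: 0.599
```

```bash
python3 - <<'E'
from h import *
plan([.6180,.1531,.0955],-1.562)
cv2.imwrite("pics/cc1.png",ctrl.get_image("wrist"))
E
```

```text
t 54.72 pos [0.6181 0.1537 0.1084] yaw -1.5616 tilt y [ 0.0013  0.0003 -1.    ] F [-0.0453  0.2394  0.2045] w 0.599 q [ 0.2874  0.4705 -0.7405  1.6025  0.3348  1.1983 -2.0834]
world d mm [ -0.0904  -0.5663 -12.9253]  tool d mm [ 0.1128 12.925   0.5692]
turn (tool) [ 0.0003  0.0004 -0.0013] tool d after turn [ 0.0954 12.9253  0.5655]
```

View pics/cc1.png

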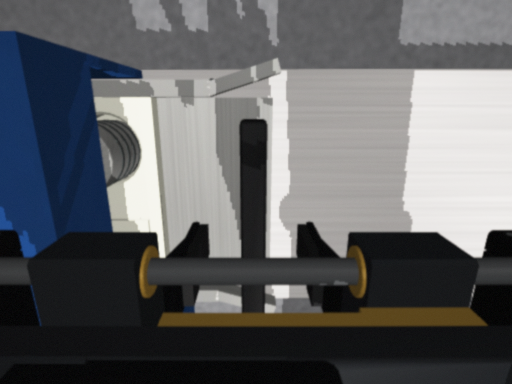

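Bar (col 253) is centred between the fingers. Lower 13 mm and close at 20 N.

{"name": "play_rows", "arguments": {"translation": [[0,5,0],[0,5,0],[0,3,0],[0,0,0],[0,0,0],[0,0,0],[0,0,0],[0,0,0],[0,0,0],[0,0,0]], "turn": [[0,0,0],[0,0,0],[0,0,0],[0,0,0],[0,0,0],[0,0,0],[0,0,0],[0,0,0],[0,0,0],[0,0,0]], "fingers": [0.2,0.2,0.2,-1,-1,-1,-1,-1,-1,-1], "grip_force": 25}}

```text
time: 55.6
position: [0.6177, 0.1533, 0.0946]
tool_rot: [-0.01, 2.217, -2.217]
ft_force: [-0.6, -0.8, -0.1]
grip_width: 0.159
```

{"name": "play_rows", "arguments": {"translation": [[0,0,0],[0,0,0],[0,0,0],[0,0,0],[0,0,0],[0,0,0],[0,0,1],[0,0,2],[0,0,3],[0,0,4]], "turn": [[0,0,0],[0,0,0],[0,0,0],[0,0,0],[0,0,0],[0,0,0],[0,0,0],[0,0,0],[0,0,0],[0,0,0]], "fingers": [-1,-1,-1,-1,-1,-1,-1,-1,-1,-1]}}

```text
time: 56.43
position: [0.6172, 0.1463, 0.0946]
tool_rot: [-0.012, 2.22, -2.211]
ft_force: [1.0, 6.2, -0.9]
grip_width: 0.162
```

{"name": "play_rows", "arguments": {"translation": [[0,0,6],[0,0,7],[0,0,8],[0,0,8],[0,0,8],[0,0,8],[0,0,8],[0,0,8],[0,0,8],[0,0,8]], "turn": [[0,0,0],[0,0,0],[0,0,0],[0,0,0],[0,0,0],[0,0,0],[0,0,0],[0,0,0],[0,0,0],[0,0,0]], "fingers": [-1,-1,-1,-1,-1,-1,-1,-1,-1,-1]}}

```text
time: 57.27
position: [0.6179, 0.0691, 0.0946]
tool_rot: [-0.013, 2.22, -2.212]
ft_force: [-0.0, 5.9, 1.6]
grip_width: 0.162
```

```bash
python3 - <<'E'
from h import *
plan([.620,-.0715,.0955],-1.562)
s=ctrl.get_image("scene");crop("pics/dd2.png",s,260,80,400,230,4.5)
E
```

```text
t 57.27 pos [0.6179 0.0691 0.0946] yaw -1.5593 tilt y [-0.0002  0.0037 -1.    ] F [-0.0173  5.9101  1.5608] w 0.162 q [ 0.4222  0.4486 -0.7242  1.6543  0.3149  1.1593 -1.9395]
world d mm [   2.1062 -140.6045    0.8853]  tool d mm [ -0.4922  -1.4069 140.6151]
turn (tool) [0.0037 0.0027 0.0002] tool d after turn [ -0.8694  -0.8853 140.6175]
```

View pics/dd2.png

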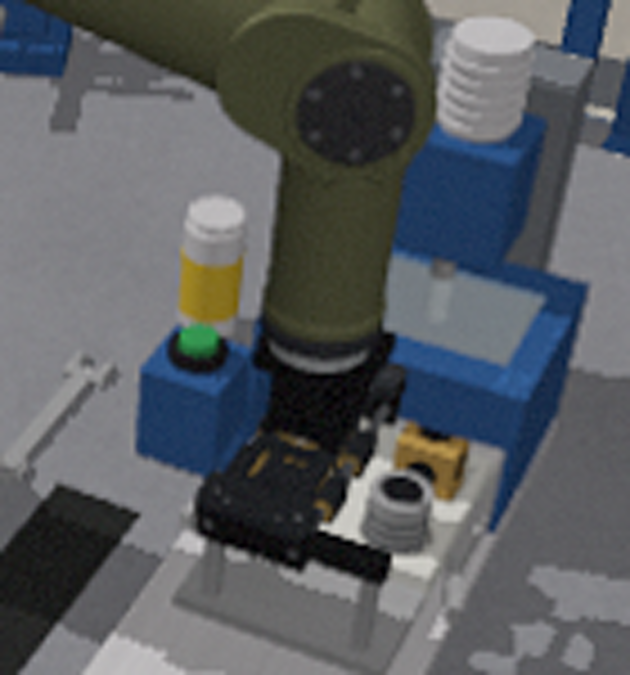

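{"name": "play_rows", "arguments": {"translation": [[0,0,8],[0,0,8],[0,0,8],[0,0,8],[0,0,8],[0,0,8],[0,0,8],[0,0,8],[0,0,8],[0,0,8]], "turn": [[0,0,0],[0,0,0],[0,0,0],[0,0,0],[0,0,0],[0,0,0],[0,0,0],[0,0,0],[0,0,0],[0,0,0]], "fingers": [-1,-1,-1,-1,-1,-1,-1,-1,-1,-1]}}

```text
time: 58.15
position: [0.6188, -0.0108, 0.0946]
tool_rot: [-0.013, 2.22, -2.212]
ft_force: [-0.5, 7.0, 0.3]
grip_width: 0.16
```

{"name": "play_rows", "arguments": {"translation": [[0,0,8],[0,0,8],[0,0,8],[0,0,8],[0,0,8],[0,0,7],[0,0,6],[0,0,4],[0,0,2],[0,0,1]], "turn": [[0,0,0],[0,0,0],[0,0,0],[0,0,0],[0,0,0],[0,0,0],[0,0,0],[0,0,0],[0,0,0],[0,0,0]], "fingers": [-1,-1,-1,-1,-1,-1,-1,-1,-1,-1]}}

```text
time: 58.98
position: [0.6195, -0.0708, 0.0946]
tool_rot: [-0.012, 2.22, -2.212]
ft_force: [0.5, 7.8, 0.6]
grip_width: 0.155
```

{"name": "play_rows", "arguments": {"translation": [[0,0,0],[0,0,0],[0,0,0],[0,0,0],[0,0,0],[0,0,0],[0,0,0],[0,0,0],[0,0,0],[0,0,0]], "turn": [[0,0,0],[0,0,0],[0,0,0],[0,0,0],[0,0,0],[0,0,0],[0,0,0],[0,0,0],[0,0,0],[0,0,0]], "fingers": [0.3,0.3,0.3,0.3,0.3,0.3,0.3,0.3,0.3,0.3]}}

```text
time: 59.82
position: [0.6197, -0.0739, 0.0945]
tool_rot: [-0.01, 2.217, -2.217]
ft_force: [0.3, 0.3, 0.0]
grip_width: 0.644
```

{"name": "play_rows", "arguments": {"translation": [[0,-5,0],[0,-15,0],[0,-20,0],[0,-25,0],[0,-25,0],[0,-25,0],[0,-15,0],[0,-8,0],[0,-3,0],[0,0,0]], "turn": [[0,0,0],[0,0,0],[0,0,0],[0,0,0],[0,0,0],[0,0,0],[0,0,0],[0,0,0],[0,0,0],[0,0,0]], "fingers": [0.3,0.3,0.3,0.3,0.3,0.3,1,1,1,1]}}

```text
time: 60.65
position: [0.6197, -0.0738, 0.2358]
tool_rot: [-0.009, 2.216, -2.217]
ft_force: [-0.7, 1.0, -0.1]
grip_width: 0.869
```

```bash
python3 - <<'E'
from h import *
ctrl.get_image("wrist")
im=ctrl.get_image("wrist");c=ctrl.camera_info("wrist");plan(None)
cv2.imwrite("pics/ee1.png",im)
np.savez("pics/ee1.npz",**{k:np.array(v) for k,v in c.items()})
s=ctrl.get_image("scene");cv2.imwrite("pics/ee2.png",s);crop("pics/ee3.png",s,200,110,400,310,3)
E
```

```text
t 60.75 pos [ 0.619  -0.0739  0.2342] yaw -1.562 tilt y [-0.002   0.0002 -1.    ] F [-0.872  -0.0155  0.6803] w 0.944 q [ 0.6413  0.3384 -0.7156  1.4829  0.2224  1.4052 -1.6453]
```

View pics/ee1.png

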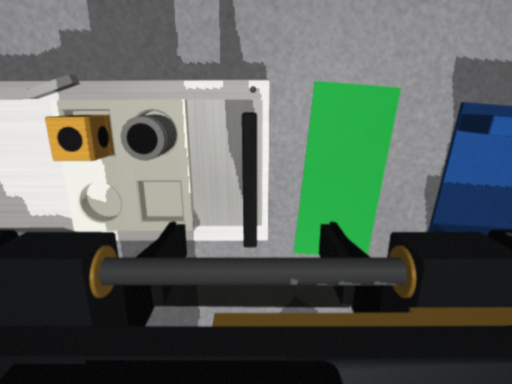

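View pics/ee3.png

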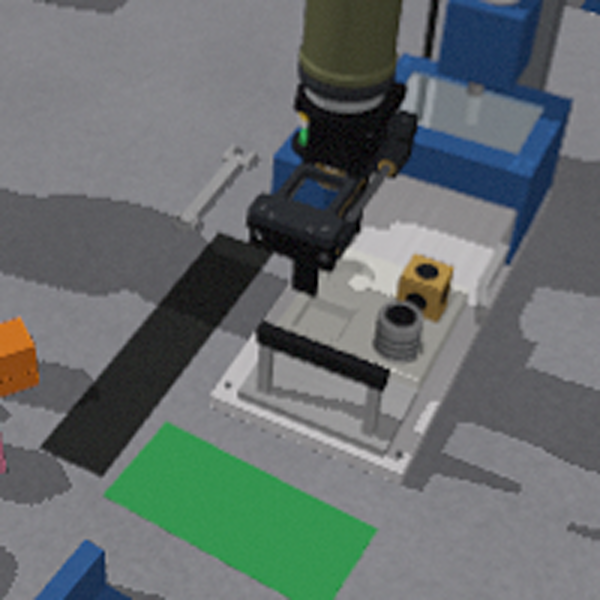

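```bash
python3 - <<'E'
from h import *
c=dict(np.load("pics/ee1.npz"))
for p in [(314,82),(399.5,88.5)]: print(plane(c,p,.001))
for p in [(249.5,114),(249.5,240)]: print("bar",plane(c,p,.121))
print("ferr",plane(c,(143,137),.086),"blk",plane(c,(69,139),.086))
A=ctrl.camera_info("scene")
for p in [(170,423),(377,532),(105,495)]: print("mat sc",plane(A,(200+p[0]/3,110+p[1]/3),.001))
a=cv2.imread("pics/ee2.png");hsv=cv2.cvtColor(a,cv2.COLOR_BGR2HSV);m=cv2.inRange(hsv,(50,100,40),(80,255,255));m[:230]=0
cn=max(cv2.findContours(m,0,2)[0],key=cv2.contourArea);q=cv2.approxPolyDP(cn,4,True)[:,0]
P=np.array([plane(A,p.astype(float),.001) for p in q]);print(q,P[:,:2],P.mean(0))
rows([.66,.037,.22],.01,20)
E
```

```text
[ 0.7229 -0.1504  0.001 ]
[ 0.7163 -0.2586  0.001 ]
bar [ 0.6871 -0.0709  0.121 ]
bar [ 0.5638 -0.0716  0.121 ]
ferr [0.6623 0.0389 0.086 ] blk [0.6598 0.1158 0.086 ]
mat sc [ 0.4913 -0.135   0.001 ]
mat sc [ 0.7262 -0.1541  0.001 ]
mat sc [ 0.4815 -0.2437  0.001 ]
[[235 274]
 [306 314]
 [325 286]
 [256 251]] [[ 0.4796 -0.2407]
 [ 0.7134 -0.2582]
 [ 0.7228 -0.1509]
 [ 0.4895 -0.136 ]] [ 0.6013 -0.1965  0.001 ]
0 [0, 0, -1] -0.011
1 [-1, 0, -2] -0.033
2 [-2, 0, -4] -0.051
3 [-2, 1, -5] -0.068
4 [-3, 1, -5] -0.082
5 [-4, 1, -6] -0.094
6 [-5, 1, -6] -0.103
7 [-6, 1, -6] -0.11
8 [-7, 1, -5] -0.115
9 [-8, 1, -5] -0.118
10 [-8, 1, -4] -0.118
11 [-8, 1, -3] -0.115
12 [-8, 1, -2] -0.11
13 [-8, 1, -1] -0.103
14 [-7, 1, 0] -0.094
15 [-6, 1, 1] -0.082
16 [-5, 1, 1] -0.068
17 [-4, 0, 1] -0.051
18 [-2, 0, 1] -0.033
19 [-1, 0, 0] -0.011
```

{"name": "play_rows", "arguments": {"translation": [[0,0,-1],[-1,0,-2],[-2,0,-4],[-2,0,-5],[-3,0,-5],[-4,0,-6],[-5,0,-6],[-6,0,-6],[-7,0,-5],[-8,0,-5]], "turn": [[0,-0.011,0],[0,-0.033,0],[0,-0.051,0],[0,-0.068,0],[0,-0.082,0],[0,-0.094,0],[0,-0.103,0],[0,-0.11,0],[0,-0.115,0],[0,-0.118,0]], "fingers": [0.7,0.7,0.7,0.7,0.7,0.7,0.7,0.7,0.7,0.7]}}

```text
time: 61.63
position: [0.6399, -0.0169, 0.2346]
tool_rot: [-0.741, 1.751, -1.75]
ft_force: [-0.3, 0.5, -1.4]
grip_width: 0.85
```

{"name": "play_rows", "arguments": {"translation": [[-8,0,-4],[-8,0,-3],[-8,0,-2],[-8,0,-1],[-7,0,0],[-6,0,1],[-5,0,1],[-4,0,1],[-2,0,1],[-1,0,0]], "turn": [[0,-0.118,0],[0,-0.115,0],[0,-0.11,0],[0,-0.103,0],[0,-0.094,0],[0,-0.082,0],[0,-0.068,0],[0,-0.051,0],[0,-0.033,0],[0,-0.011,0]], "fingers": [0.7,0.7,0.7,0.7,0.7,0.7,0.7,0.7,0.7,0.7]}}

```text
time: 62.47
position: [0.6589, 0.0396, 0.2346]
tool_rot: [-1.215, 1.203, -1.2]
ft_force: [0.0, 0.0, -0.2]
grip_width: 0.848
```

```bash
python3 - <<'E'
from h import *
ctrl.get_image("wrist")
im=ctrl.get_image("wrist");c=ctrl.camera_info("wrist");plan([.6605,.039,.0545],.01)
cv2.imwrite("pics/ff1.png",im)
np.savez("pics/ff1.npz",**{k:np.array(v) for k,v in c.items()})
E
```

```text
t 62.57 pos [0.6589 0.0393 0.2348] yaw 0.0083 tilt y [-0.0012  0.0002 -1.    ] F [-0.3395 -0.075  -0.6114] w 0.851 q [ 0.5931  0.5138 -0.9957  1.3781  0.4266  1.4761 -0.373 ]
world d mm [   1.644    -0.2955 -180.3007]  tool d mm [  0.3454 180.2986   1.8525]
turn (tool) [ 0.0012 -0.0017 -0.0002] tool d after turn [  0.3119 180.3007   1.6409]
```

View pics/ff1.png

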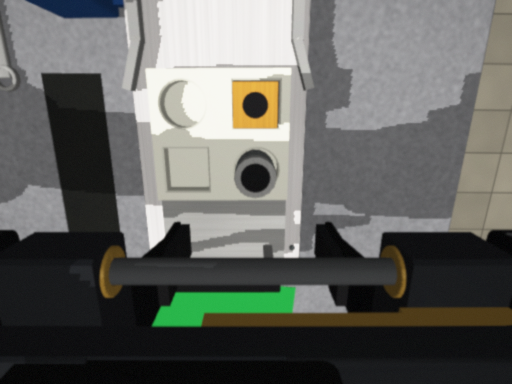

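```bash
python3 - <<'E'
from h import *
im=cv2.imread("pics/ff1.png");c=dict(np.load("pics/ff1.npz"))
crop("pics/ff2.png",im,205,65,305,215,5)
E
```

```text
(no output)
```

View pics/ff2.png

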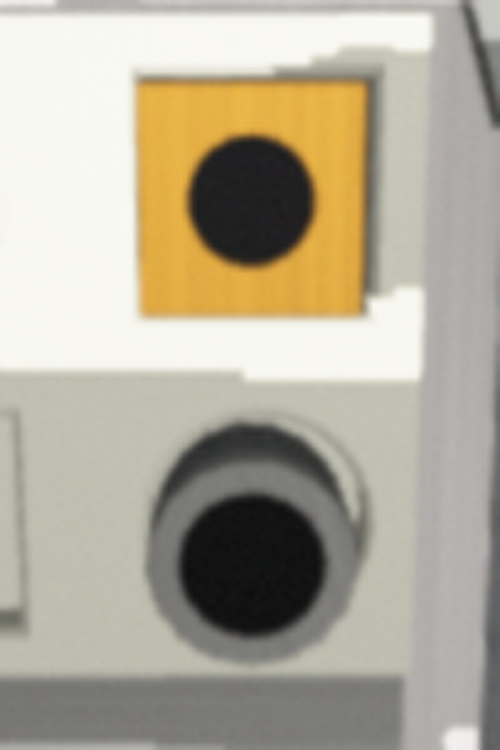

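```bash
python3 - <<'E'
from h import *
c=dict(np.load("pics/ff1.npz"))
f=lambda x,y:((x+.5)/5-.5+205,(y+.5)/5-.5+65)
print("ferr",plane(c,f(253,562),.086),"blk",plane(c,f(252,199),.086))
E
```

```text
ferr [0.6613 0.0413 0.086 ] blk [0.6603 0.116  0.086 ]
```

{"name": "play_rows", "arguments": {"translation": [[-1,10,1.7],[0,20,0],[0,26,0],[0,28,0],[0,28,0],[0,26,0],[0,20,0],[0,13,0],[0,7,0],[0,2,0]], "turn": [[0,0,0],[0,0,0],[0,0,0],[0,0,0],[0,0,0],[0,0,0],[0,0,0],[0,0,0],[0,0,0],[0,0,0]], "fingers": [0.7,0.7,0.7,0.7,0.7,0.7,0.7,0.7,0.7,0.7]}}

```text
time: 63.4
position: [0.6602, 0.0399, 0.0541]
tool_rot: [-1.214, 1.205, -1.203]
ft_force: [-1.0, -0.5, -0.4]
grip_width: 0.848
```

{"name": "play_rows", "arguments": {"translation": [[0,0,0],[0,0,0],[0,0,0],[0,0,0],[0,0,0],[0,0,0],[0,0,0],[0,0,0],[0,0,0],[0,0,0]], "turn": [[0,0,0],[0,0,0],[0,0,0],[0,0,0],[0,0,0],[0,0,0],[0,0,0],[0,0,0],[0,0,0],[0,0,0]], "fingers": [-1,-1,-1,-1,-1,-1,-1,-1,-1,-1], "grip_force": 25}}

```text
time: 64.23
position: [0.6614, 0.0401, 0.0563]
tool_rot: [-1.212, 1.202, -1.204]
ft_force: [-1.0, -0.4, 4.3]
grip_width: 0.523
```

```bash
python3 - <<'E'
from h import *
plan(None)
E
```

```text
t 64.23 pos [0.6614 0.0401 0.0563] yaw 0.008 tilt y [ 0.0012 -0.0002 -1.    ] F [-1.0289 -0.3621  4.2747] w 0.523 q [ 0.5568  0.6518 -0.9118  1.5727  0.5439  1.1877 -0.4555]
```

{"name": "play_rows", "arguments": {"translation": [[0,-2,0],[0,-5,0],[0,-10,0],[0,-16,0],[0,-22,0],[0,-25,0],[0,-25,0],[0,-20,0],[0,-10,0],[0,-4,0]], "turn": [[0,0,0],[0,0,0],[0,0,0],[0,0,0],[0,0,0],[0,0,0],[0,0,0],[0,0,0],[0,0,0],[0,0,0]], "fingers": [-1,-1,-1,-1,-1,-1,-1,-1,-1,-1]}}

```text
time: 65.07
position: [0.6616, 0.0407, 0.1976]
tool_rot: [-1.211, 1.201, -1.205]
ft_force: [0.0, -0.2, -1.9]
grip_width: 0.522
```

```bash
python3 - <<'E'
from h import *
plan([.661,-.2006,.195],.0)
rows([.661,-.2006,.195],0,18)
s=ctrl.get_image("scene");crop("pics/gg3.png",s,200,110,400,310,3)
E
```

```text
t 65.07 pos [0.6616 0.0407 0.1976] yaw 0.0083 tilt y [ 0.0033 -0.     -1.    ] F [ 0.0174 -0.234  -1.8998] w 0.522 q [ 0.59    0.5364 -0.9839  1.4277  0.4468  1.4096 -0.3893]
world d mm [  -0.5766 -241.2732   -2.5994]  tool d mm [241.26     2.6045  -2.5809]
turn (tool) [-0.0033  0.0083  0.    ] tool d after turn [241.2732   2.5994  -0.5766]
0 [2, 0, 0] 0.0
1 [6, 0, 0] 0.0
2 [10, 0, 0] 0.0
3 [13, 0, 0] 0.0
4 [15, 0, 0] 0.001
5 [17, 0, 0] 0.001
6 [19, 0, 0] 0.001
7 [20, 0, 0] 0.001
8 [20, 0, 0] 0.001
9 [20, 0, 0] 0.001
10 [20, 0, 0] 0.001
11 [19, 0, 0] 0.001
12 [17, 0, 0] 0.001
13 [15, 0, 0] 0.001
14 [13, 0, 0] 0.0
15 [10, 0, 0] 0.0
16 [6, 0, 0] 0.0
17 [2, 0, 0] 0.0
```

View pics/gg3.png

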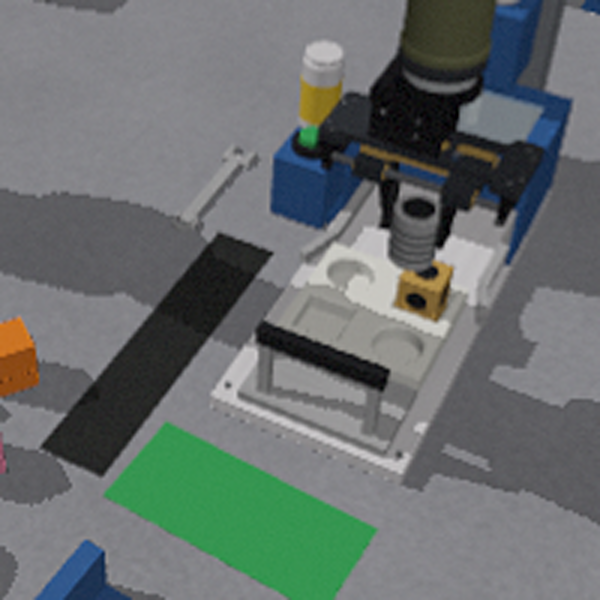

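{"name": "play_rows", "arguments": {"translation": [[2,0,0],[6,0,0],[10,0,0],[14,0,0],[18,0,0],[20,0,0],[20,0,0],[20,0,0],[20,0,0],[20,0,0]], "turn": [[0,0,0],[0,0,0],[0,0,0],[0,0,0],[0,0,0],[0,0,0],[0,0,0],[0,0,0],[0,0,0],[0,0,0]], "fingers": [-1,-1,-1,-1,-1,-1,-1,-1,-1,-1]}}

```text
time: 65.95
position: [0.6614, -0.1133, 0.1936]
tool_rot: [-1.214, 1.206, -1.205]
ft_force: [0.8, 0.5, -1.4]
grip_width: 0.521
```

{"name": "play_rows", "arguments": {"translation": [[20,0,0],[18,0,0],[16,10,0],[13,18,0],[10,22,0],[7,24,0],[4,22,0],[2,18,0],[0,12,0],[0,6,0]], "turn": [[0,0,0],[0,0,0],[0,0,0],[0,0,0],[0,0,0],[0,0,0],[0,0,0],[0,0,0],[0,0,0],[0,0,0]], "fingers": [-1,-1,-1,-1,-1,-1,-1,-1,-1,-1]}}

```text
time: 66.78
position: [0.6609, -0.2008, 0.0593]
tool_rot: [-1.215, 1.207, -1.201]
ft_force: [-1.2, -0.6, -0.5]
grip_width: 0.52
```

```bash
python3 - <<'E'
from h import *
plan([.661,-.2006,.0315],.0)
s=ctrl.get_image("scene");crop("pics/hh3.png",s,200,180,400,340,4)
s=ctrl.get_image("side");crop("pics/hh4.png",s,150,120,290,240,5)
E
```

```text
t 66.78 pos [ 0.6609 -0.2008  0.0593] yaw 0.0071 tilt y [-0.0041  0.001  -1.    ] F [-1.2224 -0.6224 -0.4709] w 0.52 q [ 0.8566  0.6917 -0.8715  1.4865  0.5453  1.2233 -0.0839]
world d mm [  0.149    0.2356 -27.7733]  tool d mm [-0.205  27.7727  0.2632]
turn (tool) [ 0.0041  0.0071 -0.001 ] tool d after turn [-0.2356 27.7733  0.149 ]
```

View pics/hh3.png

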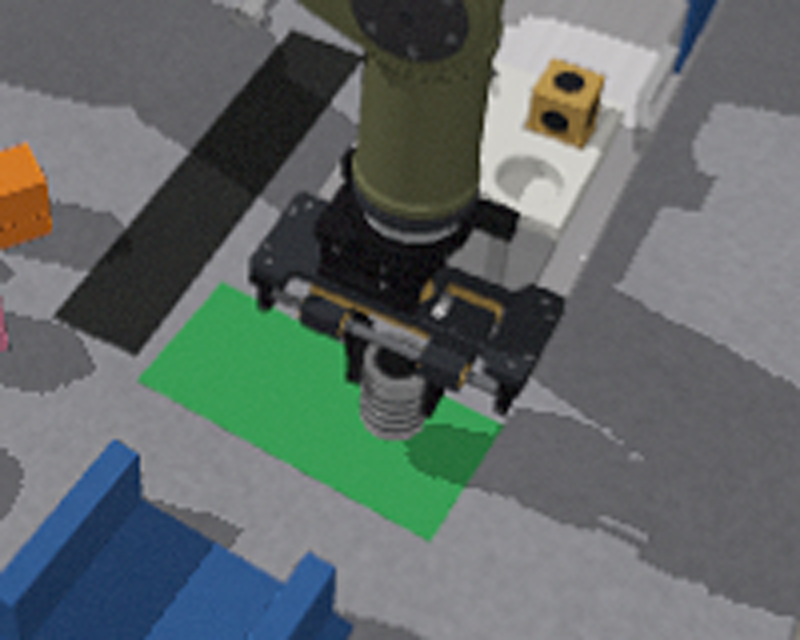

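View pics/hh4.png

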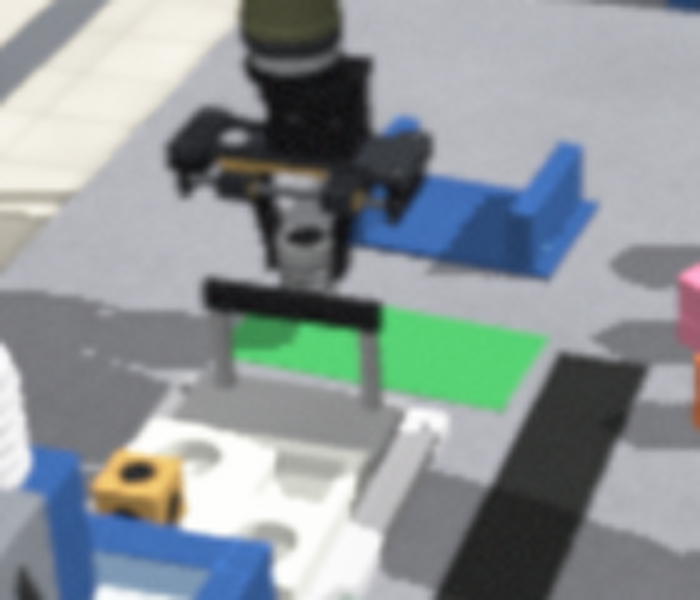

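{"name": "play_rows", "arguments": {"translation": [[0,6,0],[0,7,0],[0,6,0],[0,4,0],[0,2,0],[0,1,0],[0,0,0],[0,0,0],[0,0,0],[0,0,0]], "turn": [[0,0,0],[0,0,0],[0,0,0],[0,0,0],[0,0,0],[0,0,0],[0,0,0],[0,0,0],[0,0,0],[0,0,0]], "fingers": [-1,-1,-1,-1,-1,-1,-1,-1,-1,-1]}}

```text
time: 67.72
position: [0.663, -0.2, 0.0369]
tool_rot: [-1.213, 1.203, -1.204]
ft_force: [-0.6, 0.5, -0.9]
grip_width: 0.521
```

{"name": "play_rows", "arguments": {"translation": [[0,2,0],[0,2,0],[0,1,0],[0,1,0],[0,0,0],[0,0,0],[0,0,0],[0,0,0],[0,0,0],[0,0,0]], "turn": [[0,0,0],[0,0,0],[0,0,0],[0,0,0],[0,0,0],[0,0,0],[0,0,0],[0,0,0],[0,0,0],[0,0,0]], "fingers": [-1,-1,-1,-1,-1,-1,-1,-1,-1,-1]}}

```text
time: 68.55
position: [0.6628, -0.2, 0.0305]
tool_rot: [-1.213, 1.203, -1.203]
ft_force: [-0.2, 0.2, -2.1]
grip_width: 0.52
```

{"name": "play_rows", "arguments": {"translation": [[0,0.5,0],[0,0.5,0],[0,0,0],[0,0,0],[0,0,0],[0,0,0],[0,0,0],[0,0,0],[0,0,0],[0,0,0]], "turn": [[0,0,0],[0,0,0],[0,0,0],[0,0,0],[0,0,0],[0,0,0],[0,0,0],[0,0,0],[0,0,0],[0,0,0]], "fingers": [-1,-1,-1,0.8,0.8,0.8,0.8,0.8,0.8,0.8]}}

```text
time: 69.38
position: [0.6628, -0.1999, 0.0294]
tool_rot: [-1.213, 1.203, -1.203]
ft_force: [0.2, -0.6, -0.1]
grip_width: 0.885
```

{"name": "play_rows", "arguments": {"translation": [[0,0,0],[0,0,0],[0,-5,0],[0,-15,0],[0,-25,0],[0,-35,0],[0,-35,0],[0,-30,0],[0,-20,0],[0,-10,0]], "turn": [[0,0,0],[0,0,0],[0,0,0],[0,0,0],[0,0,0],[0,0,0],[0,0,0],[0,0,0],[0,0,0],[0,0,0]], "fingers": [0.8,0.8,0.8,0.8,0.8,0.8,0.8,0.8,0.8,0.8]}}

```text
time: 70.22
position: [0.6645, -0.1995, 0.2101]
tool_rot: [-1.21, 1.198, -1.207]
ft_force: [0.2, 0.9, -0.8]
grip_width: 0.9
```

```bash
python3 - <<'E'
from h import *
ctrl.get_image("wrist")
plan([.660,.116,.20],.01)
rows([.660,.116,.21],.01,20)
s=ctrl.get_image("scene");crop("pics/ii3.png",s,200,180,400,340,4)
E
```

```text
t 70.27 pos [ 0.6647 -0.1996  0.2103] yaw 0.0081 tilt y [ 0.0068 -0.002  -1.    ] F [1.0017 0.2158 0.8629] w 0.902 q [ 0.8716  0.5791 -0.9363  1.3259  0.4617  1.4519 -0.0253]
world d mm [ -4.7388 315.6463 -10.302 ]  tool d mm [-315.6944    9.6519   -2.2487]
turn (tool) [-0.0068 -0.0019  0.002 ] tool d after turn [-315.6779   10.302    -1.5822]
0 [-2, 0, 0] -0.0
1 [-7, 0, 0] -0.0
2 [-10, 0, 0] -0.0
3 [-14, 0, 0] -0.0
4 [-16, 0, 0] -0.0
5 [-19, 0, 0] -0.0
6 [-21, 0, 0] -0.0
7 [-22, 0, 0] -0.0
8 [-23, 0, 0] -0.0
9 [-24, 0, 0] -0.0
10 [-24, 0, 0] -0.0
11 [-23, 0, 0] -0.0
12 [-22, 0, 0] -0.0
13 [-21, 0, 0] -0.0
14 [-19, 0, 0] -0.0
15 [-16, 0, 0] -0.0
16 [-14, 0, 0] -0.0
17 [-10, 0, 0] -0.0
18 [-7, 0, 0] -0.0
19 [-2, 0, 0] -0.0
```

View pics/ii3.png

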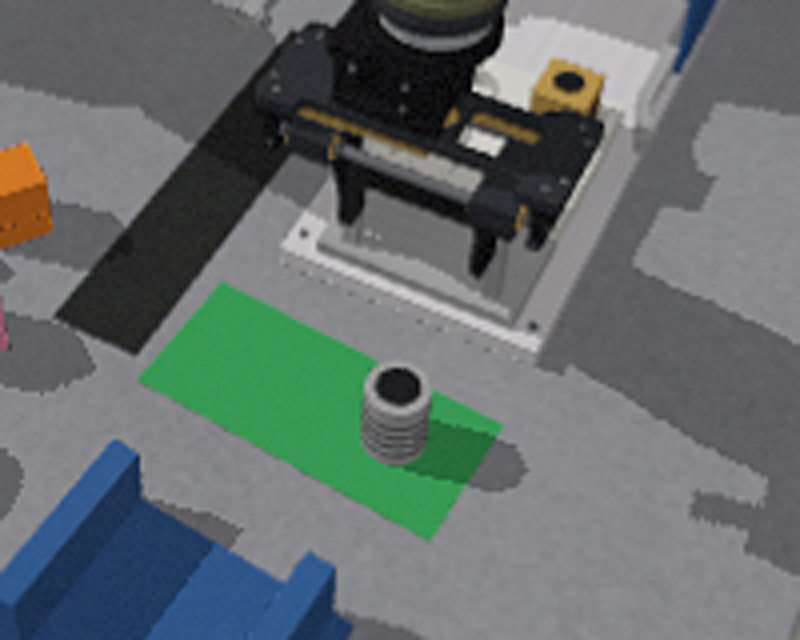

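Ferrule stands on the mat. Now the block.

{"name": "play_rows", "arguments": {"translation": [[-2,0,0],[-7,0,0],[-10,0,-1],[-14,0,-1],[-16,0,-1],[-19,0,0],[-21,0,0],[-22,0,0],[-23,0,0],[-24,0,0]], "turn": [[0,0,0],[0,0,0],[0,0,0],[0,0,0],[0,0,0],[0,0,0],[0,0,0],[0,0,0],[0,0,0],[0,0,0]], "fingers": [0.6,0.6,0.6,0.6,0.6,0.6,0.6,0.6,0.6,0.6]}}

```text
time: 71.15
position: [0.6578, -0.0389, 0.2043]
tool_rot: [-1.214, 1.203, -1.202]
ft_force: [0.8, -0.4, 0.7]
grip_width: 0.802
```

{"name": "play_rows", "arguments": {"translation": [[-24,0,0],[-23,0,0],[-22,0,0],[-21,0,0],[-19,0,0],[-16,0,0],[-14,0,0],[-10,0,0],[-7,0,0],[-2,0,0]], "turn": [[0,0,0],[0,0,0],[0,0,0],[0,0,0],[0,0,0],[0,0,0],[0,0,0],[0,0,0],[0,0,0],[0,0,0]], "fingers": [0.6,0.6,0.6,0.6,0.6,0.6,0.6,0.6,0.6,0.6]}}

```text
time: 71.98
position: [0.6567, 0.118, 0.2045]
tool_rot: [-1.214, 1.202, -1.201]
ft_force: [-0.5, -0.1, 0.1]
grip_width: 0.799
```

```bash
python3 - <<'E'
from h import *
ctrl.get_image("wrist")
im=ctrl.get_image("wrist");c=ctrl.camera_info("wrist");plan([.660,.116,.0545],.01)
cv2.imwrite("pics/jj1.png",im)
print(proj(c,[[.660,.116,.086]]))
hsv=cv2.cvtColor(im,cv2.COLOR_BGR2HSV)
m=cv2.inRange(hsv,(12,80,90),(28,255,255));m[230:]=0
cn=max(cv2.findContours(m,0,2)[0],key=cv2.contourArea);r=cv2.boundingRect(cn);print(r);crop("pics/jj2.png",im,200,130,310,230,5)
E
```

```text
t 72.08 pos [0.6572 0.116  0.2044] yaw 0.0081 tilt y [-0.0002 -0.0004 -1.    ] F [0.4407 0.5516 0.1647] w 0.797 q [ 0.4692  0.5475 -0.9885  1.402   0.4548  1.4319 -0.5043]
world d mm [   2.7754   -0.0244 -149.9086]  tool d mm [ -0.0149 149.9081   2.7998]
turn (tool) [ 0.0002 -0.0019  0.0004] tool d after turn [  0.0521 149.9086   2.7751]
[[255.681 186.209]]
(232, 157, 48, 53)
```

View pics/jj2.png

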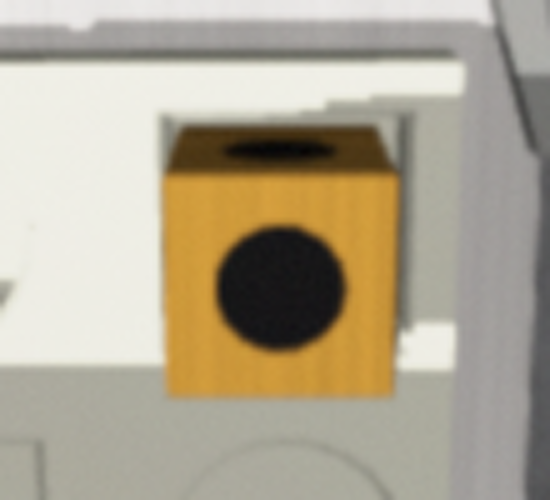

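{"name": "play_rows", "arguments": {"translation": [[0,8,2.7],[0,18,0],[0,24,0],[0,26,0],[0,24,0],[0,20,0],[0,14,0],[0,9,0],[0,5,0],[0,1,0]], "turn": [[0,0,0],[0,0,0],[0,0,0],[0,0,0],[0,0,0],[0,0,0],[0,0,0],[0,0,0],[0,0,0],[0,0,0]], "fingers": [0.6,0.6,0.6,0.6,0.6,0.6,0.6,0.6,0.6,0.6]}}

```text
time: 72.92
position: [0.6599, 0.1156, 0.0549]
tool_rot: [-1.213, 1.204, -1.204]
ft_force: [-0.0, -0.1, 0.6]
grip_width: 0.803
```

{"name": "play_rows", "arguments": {"translation": [[0,0,0],[0,0,0],[0,0,0],[0,0,0],[0,0,0],[0,0,0],[0,0,0],[0,0,0],[0,0,0],[0,0,0]], "turn": [[0,0,0],[0,0,0],[0,0,0],[0,0,0],[0,0,0],[0,0,0],[0,0,0],[0,0,0],[0,0,0],[0,0,0]], "fingers": [-1,-1,-1,-1,-1,-1,-1,-1,-1,-1], "grip_force": 25}}

```text
time: 73.75
position: [0.6603, 0.1162, 0.0563]
tool_rot: [-1.212, 1.203, -1.204]
ft_force: [-0.5, -0.7, 4.9]
grip_width: 0.528
```

{"name": "play_rows", "arguments": {"translation": [[0,-2,0],[0,-5,0],[0,-10,0],[0,-16,0],[0,-22,0],[0,-25,0],[0,-25,0],[0,-20,0],[0,-10,0],[0,-4,0]], "turn": [[0,0,0],[0,0,0],[0,0,0],[0,0,0],[0,0,0],[0,0,0],[0,0,0],[0,0,0],[0,0,0],[0,0,0]], "fingers": [-1,-1,-1,-1,-1,-1,-1,-1,-1,-1]}}

```text
time: 74.58
position: [0.6608, 0.1168, 0.1977]
tool_rot: [-1.21, 1.201, -1.205]
ft_force: [-0.6, -0.8, -2.1]
grip_width: 0.528
```

```bash
python3 - <<'E'
from h import *
ctrl.get_image("wrist")
plan([.5414,-.1924,.19],.0)
rows([.5414,-.1924,.195],0,20)
s=ctrl.get_image("scene");crop("pics/kk3.png",s,200,110,400,310,3)
E
```

```text
t 74.63 pos [0.6606 0.1165 0.1968] yaw 0.008 tilt y [ 0.0028  0.0003 -1.    ] F [ 0.254  -0.3894 -2.8486] w 0.526 q [ 0.4651  0.5567 -0.9842  1.4059  0.4623  1.4186 -0.5076]
world d mm [-119.1762 -308.8866   -6.7876]  tool d mm [ 307.9217    6.3809 -121.6697]
turn (tool) [-0.0028  0.008  -0.0002] tool d after turn [ 308.8866    6.7876 -119.1762]
0 [2, 0, -1] 0.0
1 [6, 0, -3] 0.0
2 [10, 0, -4] 0.0
3 [13, 0, -5] 0.0
4 [16, 0, -6] 0.0
5 [18, 0, -7] 0.0
6 [20, 0, -8] 0.001
7 [22, 0, -8] 0.001
8 [23, 0, -9] 0.001
9 [23, 0, -9] 0.001
10 [23, 0, -9] 0.001
11 [23, 0, -9] 0.001
12 [22, 0, -8] 0.001
13 [20, 0, -8] 0.001
14 [18, 0, -7] 0.0
15 [16, 0, -6] 0.0
16 [13, 0, -5] 0.0
17 [10, 0, -4] 0.0
18 [6, 0, -2] 0.0
19 [2, 0, -1] 0.0
```

View pics/kk3.png

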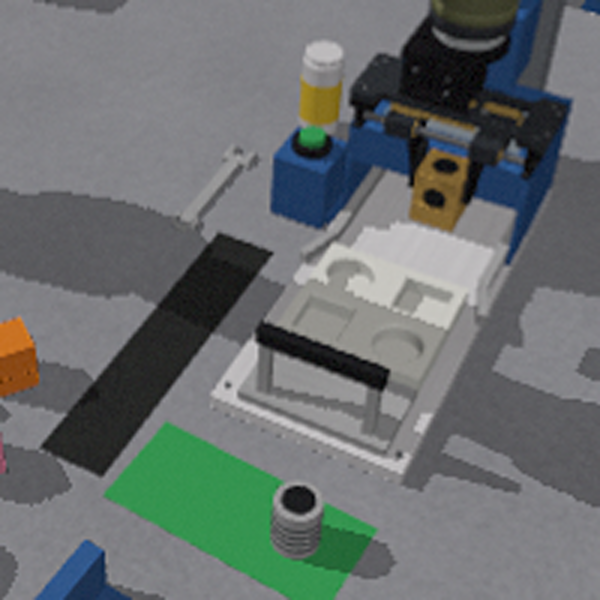

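{"name": "play_rows", "arguments": {"translation": [[2,0,-1],[6,0,-3],[10,0,-4],[13,0,-5],[16,0,-6],[18,0,-7],[20,0,-8],[22,0,-8],[23,0,-9],[23,0,-9]], "turn": [[0,0,0],[0,0,0],[0,0,0],[0,0,0],[0,0,0],[0,0,0],[0,0,0],[0,0,0],[0,0,0],[0,0,0]], "fingers": [-1,-1,-1,-1,-1,-1,-1,-1,-1,-1]}}

```text
time: 75.52
position: [0.5997, -0.0397, 0.1936]
tool_rot: [-1.214, 1.205, -1.204]
ft_force: [0.8, -0.3, -2.1]
grip_width: 0.526
```

{"name": "play_rows", "arguments": {"translation": [[23,0,-9],[23,0,-9],[22,0,-8],[20,0,-8],[18,0,-7],[16,0,-6],[13,0,-5],[10,0,-4],[6,0,-2],[2,0,-1]], "turn": [[0,0,0],[0,0,0],[0,0,0],[0,0,0],[0,0,0],[0,0,0],[0,0,0],[0,0,0],[0,0,0],[0,0,0]], "fingers": [-1,-1,-1,-1,-1,-1,-1,-1,-1,-1]}}

```text
time: 76.35
position: [0.5425, -0.1926, 0.1941]
tool_rot: [-1.213, 1.206, -1.205]
ft_force: [0.0, -0.7, -2.6]
grip_width: 0.528
```

{"name": "play_rows", "arguments": {"translation": [[0,10,0],[0,20,0],[0,25,0],[0,28,0],[0,26,0],[0,20,0],[0,14,0],[0,8,0],[0,4,0],[0,0,0]], "turn": [[0,0,0],[0,0,0],[0,0,0],[0,0,0],[0,0,0],[0,0,0],[0,0,0],[0,0,0],[0,0,0],[0,0,0]], "fingers": [-1,-1,-1,-1,-1,-1,-1,-1,-1,-1]}}

```text
time: 77.18
position: [0.5435, -0.1903, 0.0392]
tool_rot: [-1.213, 1.203, -1.202]
ft_force: [-0.3, 0.8, -1.1]
grip_width: 0.525
```

```bash
python3 - <<'E'
from h import *
ctrl.get_image("wrist")
plan([.5414,-.1924,.0295],.0)
s=ctrl.get_image("scene");crop("pics/ll3.png",s,200,180,400,340,4)
E
```

```text
t 77.23 pos [ 0.5441 -0.1906  0.0401] yaw 0.0085 tilt y [ 0.0009 -0.0001 -1.    ] F [ 0.5985 -0.2975 -2.2445] w 0.525 q [ 1.0474  0.4931 -0.9236  1.8086  0.4467  1.0636 -0.034 ]
world d mm [ -2.6554  -1.7898 -10.5834]  tool d mm [ 1.7657 10.5811 -2.6805]
turn (tool) [-0.0009  0.0085  0.0001] tool d after turn [ 1.7898 10.5834 -2.6554]
```

View pics/ll3.png

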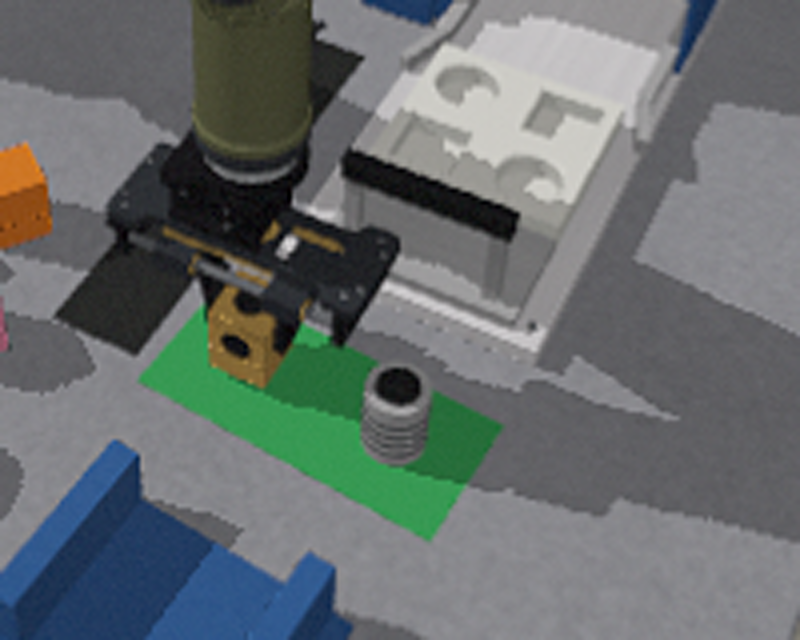

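{"name": "play_rows", "arguments": {"translation": [[0,2,0],[0,2,0],[0,2,0],[0,2,0],[0,1,0],[0,1,0],[0,0,0],[0,0,0],[0,0,0],[0,0,0]], "turn": [[0,0,0],[0,0,0],[0,0,0],[0,0,0],[0,0,0],[0,0,0],[0,0,0],[0,0,0],[0,0,0],[0,0,0]], "fingers": [-1,-1,-1,-1,-1,-1,-1,-1,-1,-1]}}

```text
time: 78.12
position: [0.5433, -0.191, 0.0303]
tool_rot: [-1.214, 1.204, -1.204]
ft_force: [-3.9, -0.4, 4.4]
grip_width: 0.524
```

Contact; release and withdraw upward.

{"name": "play_rows", "arguments": {"translation": [[0,0,0],[0,0,0],[0,0,0],[0,0,0],[0,0,0],[0,0,0],[0,0,0],[0,0,0],[0,0,0],[0,0,0]], "turn": [[0,0,0],[0,0,0],[0,0,0],[0,0,0],[0,0,0],[0,0,0],[0,0,0],[0,0,0],[0,0,0],[0,0,0]], "fingers": [0.8,0.8,0.8,0.8,0.8,0.8,0.8,0.8,0.8,0.8]}}

```text
time: 78.95
position: [0.5434, -0.1909, 0.0296]
tool_rot: [-1.213, 1.203, -1.203]
ft_force: [0.1, 1.0, 0.8]
grip_width: 0.9
```

{"name": "play_rows", "arguments": {"translation": [[0,-5,0],[0,-15,0],[0,-25,0],[0,-35,0],[0,-40,0],[0,-40,0],[0,-40,0],[0,-25,0],[0,-15,0],[0,-5,0]], "turn": [[0,0,0],[0,0,0],[0,0,0],[0,0,0],[0,0,0],[0,0,0],[0,0,0],[0,0,0],[0,0,0],[0,0,0]], "fingers": [0.8,0.8,0.8,0.8,0.8,0.8,0.8,0.8,0.8,0.8]}}

```text
time: 79.78
position: [0.545, -0.1905, 0.2792]
tool_rot: [-1.211, 1.197, -1.208]
ft_force: [0.3, 0.2, 0.4]
grip_width: 0.901
```

{"name": "play_rows", "arguments": {"translation": [[10,0,0],[20,0,0],[20,0,0],[20,0,0],[10,0,0],[0,0,0],[0,0,0],[0,0,0],[0,0,0],[0,0,0]], "turn": [[0,0,0],[0,0,0],[0,0,0],[0,0,0],[0,0,0],[0,0,0],[0,0,0],[0,0,0],[0,0,0],[0,0,0]], "fingers": [0.8,0.8,0.8,0.8,0.8,0.8,0.8,0.8,0.8,0.8]}}

```text
time: 80.62
position: [0.5444, -0.2694, 0.2748]
tool_rot: [-1.214, 1.201, -1.202]
ft_force: [0.3, -0.6, 0.4]
grip_width: 0.903
```

```bash
python3 - <<'E'
from h import *
plan(None)
im=ctrl.get_image("wrist");c=ctrl.camera_info("wrist");cv2.imwrite("pics/mm1.png",im)
s=ctrl.get_image("scene");cv2.imwrite("pics/mm2.png",s);cv2.imwrite("pics/mm3.png",ctrl.get_image("side"))
np.savez("pics/mm1.npz",**{k:np.array(v) for k,v in c.items()})
E
```

```text
t 80.62 pos [ 0.5444 -0.2694  0.2748] yaw 0.0103 tilt y [ 0.0002 -0.0002 -1.    ] F [ 0.2962 -0.5911  0.3576] w 0.903 q [ 1.1949  0.3564 -1.      1.4566  0.2992  1.49    0.2102]
```

View pics/mm1.png

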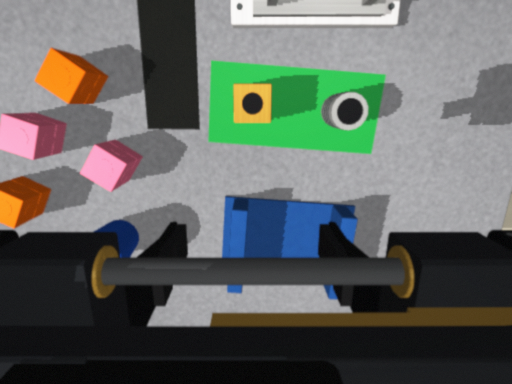

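View pics/mm2.png

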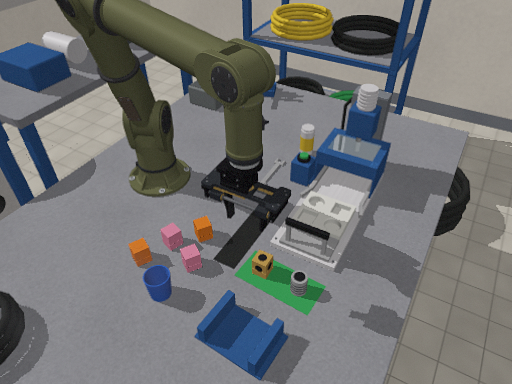

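View pics/mm3.png

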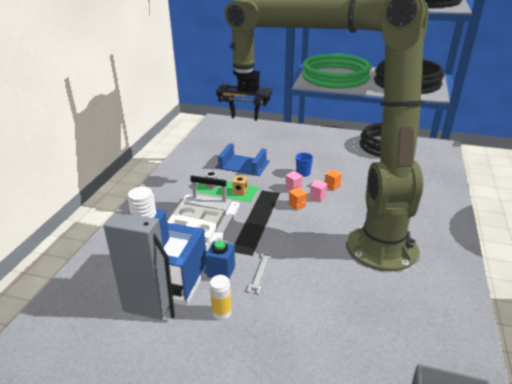

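```bash
python3 - <<'E'
from h import *
c=dict(np.load("pics/mm1.npz"))
P=np.array([plane(c,p,.001)[:2] for p in [(211,61),(384.5,74),(372,153.5),(209,141)]]);m=P.mean(0);d=P[1]-P[0];a=np.arctan2(d[1],d[0]);print(P,m,a)
R=np.array([[np.cos(a),np.sin(a)],[-np.sin(a),np.cos(a)]])
for n,p in [("block",(252.5,103)),("ferr",(349.5,111.5))]:
  q=plane(c,p,.06)[:2];print(n,q,R@(q-m))
E
```

```text
[[ 0.4867 -0.1371]
 [ 0.7239 -0.1513]
 [ 0.7199 -0.2608]
 [ 0.4806 -0.2447]] [ 0.6028 -0.1985] -0.059645020365158674
block [ 0.5433 -0.1914] [-0.0597  0.0035]
ferr [ 0.6621 -0.2003] [0.0594 0.0017]
```

```bash
python3 - <<'E'
from bench import ctrl
print(ctrl.close_job())
E
```

```text
the job is handed in; nothing more can be done
None
```

I ran the two fittings I found, one steel ferrule and one brass port block, through the marking station and handed the job in at about 81 s. No verdict was reported. I saw no third fitting in any camera view.

**What I did**
- I set the empty carrier on the loading deck.
- I stood the ferrule in the rear round nest and the block in the front square nest.
- I slid the carrier in until it met the stop, pressed the button right down, and drew the carrier back out with both fittings in their nests.
- I stood both fittings on the green mat and left the empty carrier flat on the deck.

**Last checks**
- **Fittings:** the block is at about (−60, +3) mm and the ferrule at about (+59, +2) mm in the mat frame. Both stand upright.
- **Carrier:** it is empty, with its origin about 128 mm before the station's origin and its handle away from the guard.
- **Carrier home:** I measured the carrier's origin at about x = 96 mm when home, against the 98 mm expected. That agrees within camera error and clears the 90 mm limit.
- **Other items:** the button sprang back up, and the spray can, spanner and cup look untouched.
- **Robot:** the hand is clear above everything.

**What did not go as expected**
- **Button force:** the press peaked at about 58 N at the wrist with the shut fingertips. That is more than needed, though under the 120 N wrist limit. The 40 N limit is for the arm or gripper body, and I took it not to cover the fingertips.
- **Grip force:** the task suggests about 90 N for the carrier, but the gripper stops at 60 N. It held at 60 N without visible sagging.
- **Block knocked:** the block moved about 35 mm during the run while the arm was away. I saw this on a fresh look and measured it again before gripping.

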